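# Clamp up a stack of stone slabs in a sliding-head bench press

### The job

Push the press head well aside, stack all the loose stone slabs squarely one on another on the outline scribed on the press bed, and lay the steel pressure plate centred on top. Then slide the head along its bar until its left face is level with the ring marked on the bar, let go of it, and wind the crank clockwise to bring the ram down on the plate, stopping at the first click of the slip clutch: a second click may crack the stone. Leave the stack clamped, and leave the other tools where they lie.

Things in the scene. Friction and masses are not known exactly. Their poses are not given: they have to be found in the camera images.
- press: sliding-head bench press, screwed down: grey base 250 x 480 x 30 mm (x, y, z), flat on top, with an end post at each back corner (inner faces 212 mm either side of the centre) carrying a 28 mm steel guide bar along its y, bar axis 85 mm behind (+x of) the centre, 143 mm above the table. Origin: centre of the base's underside. x points away from the robot, y left along the bar; yaw varies a little
- bed (a point): centre of the scribed outline (84 mm along the press's x by 64 mm along its y, a slab's footprint) on the steel bed, at bed level, 30 mm above the table. In the press's frame it is at (-30, 100, 30) mm. The screw's axis stands straight over it when the head is at the mark
- mark (a point): centre of the dark ring, 3 mm wide, marked round the guide bar; 135 mm left (+y) of the press's centre
- head (a joint): slide of the head along the bar, m: 0 at the right end, grows to the left, 0.285 at most; 0.260 puts its left face at the middle of the ring. Needs about 12 N; stays put. Dark block 70 mm long on the bar, 60 to 175 mm above the table, with an arm 40 mm wide reaching 115 mm forward, underside 123 mm up. At 0.05 or less a gripper has room over the outline; at 0.13 or more the head is in the way
- head_edge (a point): point on the head's left face on the bar's axis: to be brought level with the ring
- slide_handle (a point): the head's slide handle: an upright aluminium pin 24 mm thick and 50 mm tall on top of the head block; this point is on its axis 15 mm below its top, 210 mm above the table. Grip it from above and move along the bar
- crank_axis (a point): point on the screw's (upright) axis, fixed to the head, at the height of the top of the crank knob, 249 mm above the table
- knob_top (a point): centre of the top of the crank's upright black knob, 26 mm thick, 50 mm tall, free to spin; 65 mm from the screw's axis, its height fixed. Clockwise from above lowers the ram, 16 mm a turn. At the start it points to the robot (-x of the press) or up to 70 degrees clockwise of that. Pinch it from above and carry it round in a circle, tool facing the same way: 4 N turns it free, 7 N slips the clutch
- clutch (a joint): slip of the crank on the screw, rad. The crank hub is a slip clutch with 12 clicks a turn: it reads 0 while crank and screw turn together; once the ram is hard on the work the screw stops and the crank turns on alone. First click at 0.52, second at 1.05: leave it between. No spring-back. A brass pointer on the screw's end lies along the crank arm until it slips, then lags behind
- ram: steel ram under the head's arm on the screw's axis, ending in a round pad 40 mm across. Origin: centre of the pad's underside, 105 to 110 mm above the table at the start (75 to 80 mm above the bed); travel 60 mm in all
- slab1: stone slab, polished veined marble, 84 x 64 x 12 mm (x, y, z), 0.17 kg, lying flat on the leather mat at the right; origin at its middle (6 mm above what it lies on). All slabs are alike: any order, either face up, either end first; some may be absent
- slab2: stone slab, polished veined marble, 84 x 64 x 12 mm (x, y, z), 0.17 kg, lying flat on the leather mat at the right; origin at its middle (6 mm above what it lies on). All slabs are alike: any order, either face up, either end first; some may be absent
- slab3: stone slab, polished veined marble, 84 x 64 x 12 mm (x, y, z), 0.17 kg, lying flat on the leather mat at the right; origin at its middle (6 mm above what it lies on). All slabs are alike: any order, either face up, either end first; some may be absent
- slab4: stone slab, polished veined marble, 84 x 64 x 12 mm (x, y, z), 0.17 kg, lying flat on the leather mat at the right; origin at its middle (6 mm above what it lies on). All slabs are alike: any order, either face up, either end first; some may be absent
- plate: flat steel pressure plate 94 x 68 x 10 mm (x, y, z), 0.5 kg, with a small dark bolt hole at each corner, a little larger than a slab; lying flat on the leather mat; origin at its middle (5 mm above what it lies on). Either face up will do
- whetstone: dark grey whetstone 100 x 36 x 22 mm lying among the slabs; a bystander
- handpiece: steel rotary handpiece, 22 mm thick, 130 mm long, lying in front of the press; a bystander
- mandrel: tapered steel ring mandrel 220 mm long, lying beyond the mat; a bystander
- hammer: hammer 240 mm long, lying to the left; a bystander
- bench_block: square steel bench block 75 x 75 x 22 mm, beyond the mat; a bystander
Not all that is in view belongs to the job. Leave any pink or purple look-alike of the slab1 alone.

How it is judged:
By the outcome, as a careful person would: the job done as asked, in the order asked, and still so for the second after the job is handed in, with the robot touching nothing.
Of slab1, slab2, slab3, slab4 only 2 to 4 are there at a start; the rules pass over those that are not, and their reading is None.
At some moment in a run one of slab1, slab2, slab3, slab4, plate may be knocked a few centimetres aside while the robot is not near it.
Once in a run the grip may slacken for a moment while it holds something.
It also fails if it takes over 210 s, if anything falls off the work surface, if the arm or the gripper's body presses on something with over 40 N, if the wrist force passes 120 N, or if a joint passes its speed limit or range.

### The arm

A 6-joint arm with a two-finger parallel gripper is mounted at the origin on the work surface. World frame = base frame: x ahead of the robot, y to its left, z up, the work surface at z = 0. Lengths are in m, angles in rad, forces in N, time in s.
With the tool pointing down it reaches from about 0.275 to 0.825 m from the base axis. Payload 4.9 kg.
Tool frame: the origin (TCP) lies on the mounting face of the last link; the fingertips stand 173 mm ahead of it and the grasp point (between the pads) lies 155 mm ahead of it; z points along the fingers, y is the line along which they close (so a half turn about z gives the same grasp; the last joint's range is limited). The gripper opens to 85 mm and grips with 20 to 120 N. Pads are 22 mm wide; open, the fingers measure 114 mm over their backs; the gripper's body (76 mm by 85 mm) begins 54 mm behind the grasp point. The pads swing forward as they close: fully open they stand 13 mm farther back than shut.
Start: joints at [1.047, 0.326, -0.193, 1.052, 0, 1.437], TCP at [0.209, 0.509, 0.405] pointing down, gripper open.
Joint ranges: [-2.65, 2.65], [-0.97, 1.79], [-1.3, 1.35], [-1.93, 2.1], [-1.47, 1.37], [-3.14, 3.14]. Speed limits (rad/s): [2.57, 2.57, 3.14, 3.14, 3.14, 3.14].

### API

Orientations are given as [roll, pitch, yaw] about the fixed x, y, z axes, in that order (R = Rz(yaw) Ry(pitch) Rx(roll)).
In Python, from bench import observe, vision, job_done gives the robot as it stands. The module is installed in compiled form; this text tells all that it offers.
- The arm moves only by the tool carry_out, never from a script. Its argument "moves" is a list of rows, each an object of numbers: "jaw": the closure, from -1 (fully open) to 1 (shut); "dx", "dy", "dz": the shift along the world's x, y, z in units of 0.1 m (1.0 is 0.1 m); "turn": the turn about the world's z in units of pi/2 rad (1.0 is pi/2 rad). In form: [{"jaw": .., "dx": .., "dy": .., "dz": .., "turn": ..}, ...]. A call has exactly 5 rows; each row is the pose to reach, as a shift and turn from the pose commanded when the call began; what a row does not reach only later rows make up. A row lasts 1/8 s, in which the tool goes at most 62.5 mm and 10.7 degrees, less where a joint would pass 70% of its speed; a pose out of reach is approached as far as the arm can. A call with a number of a shift or a turn outside -1 to 1 is refused whole. A call with a gripper value outside its range is refused whole. The fingers move at their own pace and stop on an object; the grip force is fixed at half the most. Time passes only in rows, so rows that repeat a pose let the fingers close, or fill a call up. It gives the time, the measured TCP pose, the force, the opening and the grip force at its end, in the units of the state.
- observe(): the state, without advancing time (a new reading comes with each control period).
- vision.camera(name): name is "side" or "top" or "wrist"; returns a dict with "pixels" (384x512x3 uint8, red, green, blue), "range_z" (384x512 float32, m along the optical axis (not along the pixel's ray), 0 where there is no reading), "fx", "fy", "cx", "cy" (pixels), "pose" (4x4, takes a point from camera to world coordinates). Camera axes: x right, y up, looking along -z (the intrinsics and any distortion apply to the point x, -y, -z); pixel columns grow to the right and rows downward; lengths in m; the calibration is good to about 2 mm. A picture is of the moment at which its call begins.
- job_done(): hands the job in; it is judged then, once.
The state is a dict: "time_s": time; "joint_pos": joint angles; "qvel": joint speeds; "effort": joint torques, N m; "tool_pos": TCP position; "orientation": TCP orientation; "contact_force": force on the tool from outside, world axes, zero at the start; "ft_torque": the same for the moment, N m; "opening": finger opening in m; "grasp_force": force on a finger pad.
Only numpy, scipy, OpenCV 4.12 (cv2) and the standard library are available. Lean on these libraries where they do the work, as an engineer would, in place of code of your own. Each camera call takes 0.05 s, during which the arm holds its last target. There are 200 camera calls.

## Working session

There is one attempt and no reset: what is moved stays moved. The work goes in short steps, Python scripts to look and compute and a tool call to move; the robot and the scene stay as the last step left them, time stands still between calls to the robot, and variables do not carry over. Pictures are saved under pics/ and viewed, at most 14 in all, crops included, and the job is handed in when it is done.

Besides the shell and the picture viewer there is one more tool, called after "Request:" as name([rows], argument=value, ...), one row to a line, values as JSON. carry_out: Moves the arm, as the interface text tells. Shifts and turns lie within -1 to 1; 1 stands for 0.1 m of shift or pi/2 rad of turn. Its arguments: {"type":"object","properties":{"moves":{"type":"array","items":{"type":"object","properties":{"jaw":{"type":"number"},"dx":{"type":"number"},"dy":{"type":"number"},"dz":{"type":"number"},"turn":{"type":"number"}}}}},"required":["moves"]}

```bash
mkdir -p pics; ls; cat > h.py <<'E'
import numpy as np, cv2
from bench import observe, vision
def cam(n):
    c=vision.camera(n); c['pixels']=np.asarray(c['pixels']); return c
def save(c,name,crop=None,scale=1):
    im=c['pixels'][:,:,::-1]
    if crop: im=im[crop[1]:crop[3],crop[0]:crop[2]]
    if scale!=1: im=cv2.resize(im,None,fx=scale,fy=scale,interpolation=cv2.INTER_CUBIC)
    cv2.imwrite('pics/'+name,im)
def ray(c,u,v):
    d=np.array([(u-c['cx'])/c['fx'],-(v-c['cy'])/c['fy'],-1.]); P=np.asarray(c['pose'])
    return P[:3,3],P[:3,:3]@d
def onz(c,u,v,z):
    o,d=ray(c,u,v); return o+d*(z-o[2])/d[2]
def cloud(c):
    v,u=np.mgrid[:384,:512]; r=c['range_z']; P=np.asarray(c['pose'])
    p=np.stack([(u-c['cx'])/c['fx']*r,-(v-c['cy'])/c['fy']*r,-r],-1)
    return p@P[:3,:3].T+P[:3,3]
def proj(c,p):
    P=np.asarray(c['pose']); q=P[:3,:3].T@(np.asarray(p)-P[:3,3])
    return c['cx']+c['fx']*q[0]/-q[2], c['cy']-c['fy']*q[1]/-q[2]
E
python3 - <<'E'
from h import *
for n in('top','side'):
    c=cam(n); save(c,n+'0.png',scale=1.5); print({k:c[k] for k in c if k not in('pixels','range_z')})
print(observe())
E
```

```text
pics
{'fx': 468.7715649120838, 'fy': 468.7715649120838, 'cx': 249.58109960517695, 'cy': 190.81113209849403, 'pose': array([[-0.00828067,  0.98760879, -0.15671726,  0.23605458],
       [-0.99987079, -0.01033698, -0.01231065,  0.01045696],
       [-0.01377808,  0.15659507,  0.98756678,  1.81079234],
       [ 0.        ,  0.        ,  0.        ,  1.        ]])}
{'fx': 454.31167556132476, 'fy': 454.31167556132476, 'cx': 258.27568116772744, 'cy': 186.11826170877254, 'pose': array([[-0.98269924, -0.09502411,  0.15897365,  0.72255601],
       [ 0.18491429, -0.55175357,  0.81324948,  1.30196997],
       [ 0.01043597,  0.82857614,  0.55977913,  1.03915762],
       [ 0.        ,  0.        ,  0.        ,  1.        ]])}
{'time_s': 0.1, 'joint_pos': array([ 1.04680818e+00,  3.26898828e-01, -1.93467524e-01,  1.05201573e+00,
        1.55189186e-05,  1.43658763e+00]), 'qvel': array([ 0.00058559, -0.00331627,  0.00233582, -0.00084734,  0.00061562,
       -0.00026179]), 'effort': array([ 1.53003959e-03, -4.44241548e+01,  2.63036907e+01,  7.91110389e-03,
       -5.39197401e-05, -1.74301022e-05]), 'tool_pos': array([0.20885833, 0.50853301, 0.40397031]), 'orientation': array([-3.14002324e+00, -2.27562986e-04,  2.75181301e+00]), 'contact_force': array([ 0.39303449, -0.29407572,  0.29770538]), 'ft_torque': array([-0.0501139 ,  0.00448994,  0.00957124]), 'grasp_force': 0.0, 'opening': 0.08544870902985517}
```

View pics/top0.png

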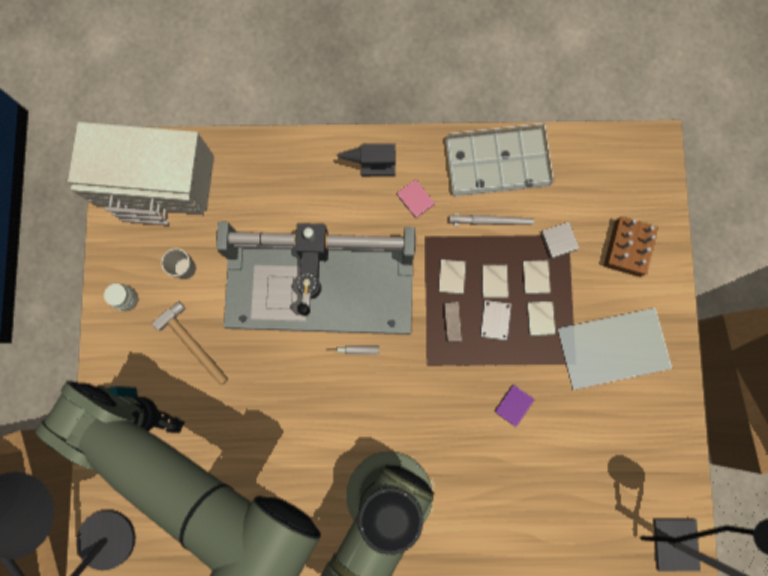

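View pics/side0.png

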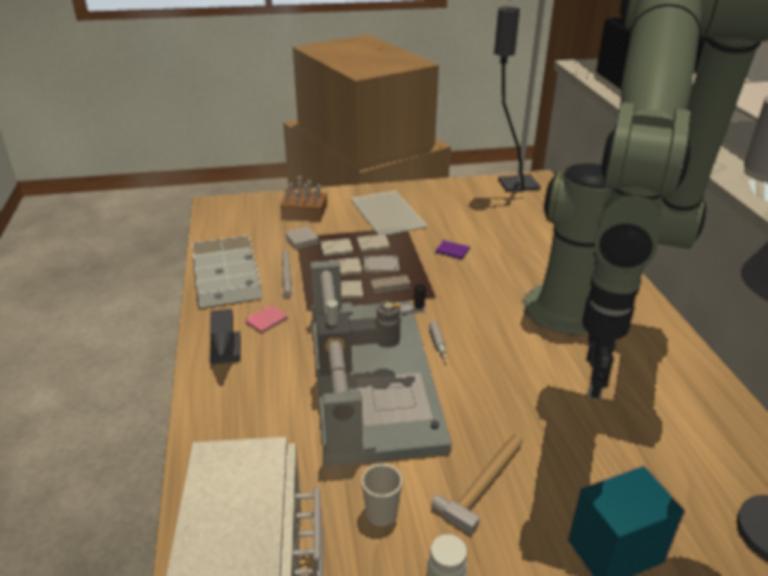

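Top view: four cream marble slabs at about (452,276), (495,281), (537,277) and (541,318) on the mat. The plate with holes is at (496,319) and the whetstone at (453,322). The pink (416,198) and purple (515,405) pieces are decoys. The head is mid-bar, with its handle at (308,232) and the crank knob at (303,309).

```bash
cat >> h.py <<'E'
def rects(c,mask,z,amin=50,amax=1e9):
    cs,_=cv2.findContours(mask.astype(np.uint8),cv2.RETR_EXTERNAL,cv2.CHAIN_APPROX_NONE)
    out=[]
    for k in cs:
        if not amin<cv2.contourArea(k)<amax: continue
        w=np.array([onz(c,*p,z)[:2] for p in k[:,0].astype(float)])*1000
        (cx,cy),(a,b),t=cv2.minAreaRect(w.astype(np.float32))
        if a<b: a,b,t=b,a,t+90
        t=(t+90)%180-90
        m=k[:,0].mean(0)
        out.append((np.round([cx,cy,a,b,t],1),m.round(0)))
    return out
E
python3 - <<'E'
from h import *
c=cam('top'); P=cloud(c)
def q(u,v): u/=1.5;v/=1.5; return np.median(P[int(v)-1:int(v)+2,int(u)-1:int(u)+2].reshape(-1,3),0).round(3)
for n,uv in dict(table=(650,500),mat=(470,345),s1=(452,276),s2=(495,281),s3=(537,277),s4=(541,318),plate=(496,319),whet=(453,322),base=(360,300),handle=(308,232),knob=(303,309)).items(): print(n,q(*uv),c['pixels'][int(uv[1]/1.5),int(uv[0]/1.5)])
g=c['pixels'].astype(int)
m=np.zeros((384,512),bool); m[155:245,283:385]=1
m&=(g.sum(-1)>400)
for r in rects(c,m,.014): print(r)
for n,uv in dict(BL=(225,328),BR=(411,331)).items(): print(n,onz(c,uv[0]/1.5,uv[1]/1.5,.03).round(3))
w=cam('wrist'); print(w['fx'],w['cx'],w['cy'],np.asarray(w['pose']).round(3)); print(observe()['tool_pos'])
save(w,'w0.png')
E
```

```text
table [-0.019 -0.643 -0.001] [185 145  98]
mat [ 0.368 -0.209 -0.001] [97 74 63]
s1 [ 0.546 -0.168  0.011] [207 193 169]
s2 [ 0.534 -0.28   0.01 ] [206 195 170]
s3 [ 0.543 -0.388  0.013] [206 194 170]
s4 [ 0.435 -0.39   0.012] [206 201 175]
plate [ 0.436 -0.276  0.009] [205 194 182]
whet [ 0.428 -0.167  0.02 ] [154 139 122]
base [0.483 0.07  0.027] [135 138 128]
handle [0.619 0.184 0.225] [207 207 188]
knob [0.434 0.19  0.249] [45 44 43]
(array([ 428.1, -167.1,   92.9,   31.8,    3.6]), array([302., 215.]))
(array([ 434.8, -392.9,   84.9,   62.9,    1.9]), array([361., 212.]))
(array([ 431.1, -276.2,   94.4,   66.8,   -8.5]), array([330., 212.]))
(array([ 533. , -278.5,   78.6,   62.2,   -0.6]), array([330., 187.]))
(array([ 542.3, -385.6,   83.8,   62.8,    1.6]), array([357., 184.]))
(array([ 547.7, -167.1,   82.8,   62.1,   -1.6]), array([301., 184.]))
(array([ 457.2, -460.8,  291.8,   45.7,   -3. ]), array([382., 208.]))
(array([ 628.1, -451.1,   85.8,   59.9,   89.3]), array([374., 161.]))
BL [0.415 0.414 0.03 ]
BR [ 0.403 -0.059  0.03 ]
326.3776968378413 256.35192942941705 189.7399525705123 [[ 0.381 -0.881 -0.282  0.137]
 [ 0.925  0.362  0.118  0.538]
 [-0.002 -0.306  0.952  0.372]
 [ 0.     0.     0.     1.   ]]
[0.20892656 0.50861293 0.40419653]
```

Request:
carry_out([
  {"jaw": -1, "dz": 0.3, "turn": 0.05},
  {"jaw": -1, "dx": 0.2, "dy": -0.2, "dz": 0.65, "turn": 0.12},
  {"jaw": -1, "dx": 0.5, "dy": -0.45, "dz": 0.65, "turn": 0.18},
  {"jaw": -1, "dx": 0.8, "dy": -0.65, "dz": 0.65, "turn": 0.232},
  {"jaw": -1, "dx": 1, "dy": -0.8, "dz": 0.65, "turn": 0.232},
])

```text
schema error: expected keys jaw, dx, dy, dz, turn
```

Request:
carry_out([
  {"jaw": -1, "dx": 0.2, "dy": -0.16},
  {"jaw": -1, "dx": 0.4, "dy": -0.32},
  {"jaw": -1, "dx": 0.6, "dy": -0.48},
  {"jaw": -1, "dx": 0.8, "dy": -0.64},
  {"jaw": -1, "dx": 1, "dy": -0.8},
])

```text
schema error: expected keys jaw, dx, dy, dz, turn
```

Request:
carry_out([
  {"jaw": -1, "dx": 0.2, "dy": -0.16},
  {"jaw": -1, "dx": 0.4, "dy": -0.32},
  {"jaw": -1, "dx": 0.6, "dy": -0.48},
  {"jaw": -1, "dx": 0.8, "dy": -0.64},
  {"jaw": -1, "dx": 1, "dy": -0.8},
])

```text
schema error: expected keys jaw, dx, dy, dz, turn
```

Request:
carry_out([
  {"jaw": -1, "dx": 0.2, "dy": -0.16},
  {"jaw": -1, "dx": 0.4, "dy": -0.32},
  {"jaw": -1, "dx": 0.6, "dy": -0.48},
  {"jaw": -1, "dx": 0.8, "dy": -0.8},
  {"jaw": -1, "dx": 0.8, "dy": -0.8},
])

```text
schema error: expected keys jaw, dx, dy, dz, turn
```

```bash
python3 - <<'E'
from h import *
c=cam('wrist'); save(c,'w1.png'); np.save('w1.npy',c['pixels']); print(np.asarray(c['pose']).round(3).tolist()); o=observe(); print(o['time_s'],o['tool_pos'],o['orientation'])
P=cloud(c); m=(P[...,2]>.215)&(P[...,2]<.235)&(c['range_z']>0)
print(m.sum(), P[m].mean(0), P[m].min(0),P[m].max(0))
E
```

```text
[[0.381, -0.881, -0.282, 0.137], [0.925, 0.362, 0.118, 0.538], [-0.002, -0.306, 0.952, 0.372], [0.0, 0.0, 0.0, 1.0]]
0.25 [0.20894646 0.50865242 0.40430759] [-3.14080675e+00 -9.61918270e-05  2.75175441e+00]<stdin>:4: RuntimeWarning: Mean of empty slice.
  ret = um.true_divide(
Traceback (most recent call last):
ValueError: zero-size array to reduction operation minimum which has no identity
```

View pics/w1.png

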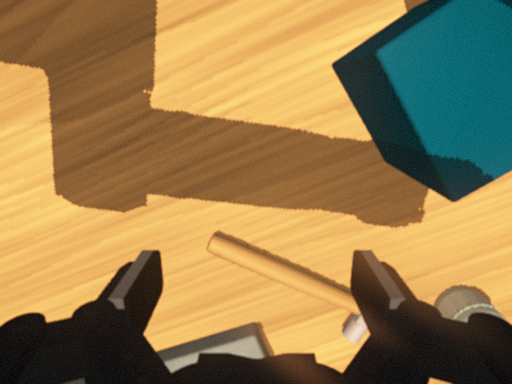

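The view shows the start area (teal box at the top right, hammer in the middle), so no move ran. Every row needs all five keys.

Request:
carry_out([
  {"jaw": -1, "dx": 0, "dy": 0, "dz": 0.3, "turn": 0.05},
  {"jaw": -1, "dx": 0.2, "dy": -0.2, "dz": 0.65, "turn": 0.12},
  {"jaw": -1, "dx": 0.5, "dy": -0.45, "dz": 0.65, "turn": 0.18},
  {"jaw": -1, "dx": 0.8, "dy": -0.65, "dz": 0.65, "turn": 0.232},
  {"jaw": -1, "dx": 1, "dy": -0.8, "dz": 0.65, "turn": 0.232},
])

```text
time_s: 0.88
tool_pos: [0.3101, 0.4279, 0.4697]
orientation: [3.142, 0.0, 3.116]
contact_force: [1.0, -0.5, -0.4]
opening: 0.0859
grasp_force: 0.0
```

Request:
carry_out([
  {"jaw": -1, "dx": 0.2, "dy": -0.16, "dz": 0, "turn": 0},
  {"jaw": -1, "dx": 0.4, "dy": -0.32, "dz": 0, "turn": 0},
  {"jaw": -1, "dx": 0.6, "dy": -0.48, "dz": 0, "turn": 0},
  {"jaw": -1, "dx": 0.8, "dy": -0.64, "dz": 0, "turn": 0},
  {"jaw": -1, "dx": 1, "dy": -0.8, "dz": 0, "turn": 0},
])

```text
time_s: 1.5
tool_pos: [0.4096, 0.3482, 0.4696]
orientation: [-3.142, -0.0, 3.116]
contact_force: [0.0, 0.7, 0.5]
opening: 0.0855
grasp_force: 0.0
```

Request:
carry_out([
  {"jaw": -1, "dx": 0.2, "dy": -0.16, "dz": 0, "turn": 0},
  {"jaw": -1, "dx": 0.4, "dy": -0.32, "dz": 0, "turn": 0},
  {"jaw": -1, "dx": 0.6, "dy": -0.48, "dz": 0, "turn": 0},
  {"jaw": -1, "dx": 0.8, "dy": -0.64, "dz": 0, "turn": 0},
  {"jaw": -1, "dx": 1, "dy": -0.8, "dz": 0, "turn": 0},
])

```text
time_s: 2.12
tool_pos: [0.5096, 0.2682, 0.4695]
orientation: [-3.142, -0.0, 3.116]
contact_force: [-0.1, -0.6, 0.8]
opening: 0.0854
grasp_force: 0.0
```

Request:
carry_out([
  {"jaw": -1, "dx": 0.2, "dy": -0.16, "dz": 0, "turn": 0},
  {"jaw": -1, "dx": 0.4, "dy": -0.32, "dz": 0, "turn": 0},
  {"jaw": -1, "dx": 0.6, "dy": -0.48, "dz": 0, "turn": 0},
  {"jaw": -1, "dx": 0.8, "dy": -0.8, "dz": 0, "turn": 0},
  {"jaw": -1, "dx": 0.8, "dy": -0.8, "dz": 0, "turn": 0},
])

```text
time_s: 2.75
tool_pos: [0.5907, 0.1864, 0.4692]
orientation: [-3.141, -0.0, 3.113]
contact_force: [0.6, 0.6, 0.1]
opening: 0.0857
grasp_force: 0.0
```

```bash
python3 - <<'E'
from h import *
c=cam('wrist'); save(c,'w2.png'); print(np.asarray(c['pose']).round(3).tolist()); o=observe(); print(o['time_s'],o['tool_pos'],o['orientation'])
P=cloud(c); m=(P[...,2]>.215)&(P[...,2]<.235)&(c['range_z']>0)&(P[...,0]>.57)
print(m.sum(), P[m].mean(0), P[m].min(0),P[m].max(0))
E
```

```text
[[0.029, -0.952, -0.305, 0.513], [1.0, 0.028, 0.01, 0.189], [-0.001, -0.305, 0.952, 0.437], [0.0, 0.0, 0.0, 1.0]]
2.8 [0.58991961 0.1875057  0.46926938] [ 3.14143114e+00 -6.34561487e-04  3.11408554e+00]
836 [0.61802147 0.18245538 0.22280126] [0.60789918 0.17071668 0.21509349] [0.6313954  0.19381761 0.22593836]
```

View pics/w2.png

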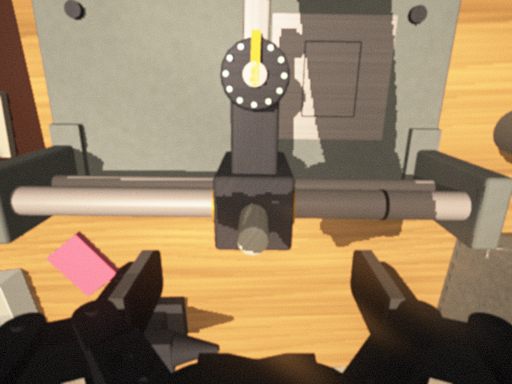

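The wrist view (left in the image is −y, down is +x) shows the handle at (252,235), the ring at column 386 and the outline at (332,79). The yellow pointer points to the robot. Next I grip the handle.

Request:
carry_out([
  {"jaw": -1, "dx": 0.15, "dy": -0.03, "dz": 0, "turn": 0},
  {"jaw": -1, "dx": 0.3, "dy": -0.06, "dz": -0.2, "turn": 0},
  {"jaw": -1, "dx": 0.3, "dy": -0.06, "dz": -0.5, "turn": 0},
  {"jaw": -1, "dx": 0.3, "dy": -0.06, "dz": -0.8, "turn": 0},
  {"jaw": -1, "dx": 0.3, "dy": -0.06, "dz": -1, "turn": 0},
])

```text
time_s: 3.42
tool_pos: [0.6184, 0.183, 0.3663]
orientation: [-3.141, -0.004, 3.117]
contact_force: [-0.3, -0.4, 0.1]
opening: 0.0854
grasp_force: 0.0
```

Request:
carry_out([
  {"jaw": 1, "dx": 0, "dy": 0, "dz": -0.05, "turn": 0},
  {"jaw": 1, "dx": 0, "dy": 0, "dz": -0.05, "turn": 0},
  {"jaw": 1, "dx": 0, "dy": 0, "dz": -0.05, "turn": 0},
  {"jaw": 1, "dx": 0, "dy": 0, "dz": -0.05, "turn": 0},
  {"jaw": 1, "dx": 0, "dy": 0, "dz": -0.05, "turn": 0},
])

```text
time_s: 4.05
tool_pos: [0.6193, 0.1827, 0.3659]
orientation: [-3.142, 0.002, 3.116]
contact_force: [-0.7, -1.0, 5.0]
opening: 0.0224
grasp_force: 59.1
```

```bash
python3 - <<'E'
from h import *
c=cam('side');print({k:observe()[k] for k in('tool_pos','contact_force','opening','grasp_force')})
w=cv2.imread('pics/w2.png'); 
import types
fx=326.3777; cx,cy=256.352,189.74
C=dict(fx=fx,fy=fx,cx=cx,cy=cy,pose=np.array([[0.029,-0.952,-0.305,0.513],[1,0.028,0.01,0.189],[-0.001,-0.305,0.952,0.437],[0,0,0,1]]))
print('ring',onz(C,386,205,.157),'edge',onz(C,294,205,.175),'barL',onz(C,100,203,.157), 'outline',[onz(C,*p,.03).round(4) for p in((306,41),(361,42),(357,117),(303,115))])
E
```

```text
{'tool_pos': array([0.61930842, 0.1826682 , 0.36592109]), 'contact_force': array([-0.24347516, -1.2199384 ,  5.44115863]), 'opening': 0.02246198003660959, 'grasp_force': 59.13094103336334}
ring [0.62075478 0.30418436 0.157     ] edge [0.61157433 0.21806523 0.175     ] barL [0.61132492 0.04285064 0.157     ] outline [array([0.4666, 0.2468, 0.03  ]), array([0.4695, 0.3097, 0.03  ]), array([0.5536, 0.3105, 0.03  ]), array([0.5493, 0.2445, 0.03  ])]
```

Request:
carry_out([
  {"jaw": 1, "dx": -0.003, "dy": -0.1, "dz": 0, "turn": 0},
  {"jaw": 1, "dx": -0.007, "dy": -0.28, "dz": 0, "turn": 0},
  {"jaw": 1, "dx": -0.011, "dy": -0.45, "dz": 0, "turn": 0},
  {"jaw": 1, "dx": -0.015, "dy": -0.62, "dz": 0, "turn": 0},
  {"jaw": 1, "dx": -0.02, "dy": -0.8, "dz": 0, "turn": 0},
])

```text
time_s: 4.72
tool_pos: [0.6164, 0.1056, 0.3659]
orientation: [3.133, 0.0, 3.12]
contact_force: [-4.4, 12.8, 7.7]
opening: 0.0225
grasp_force: 60.4
```

Request:
carry_out([
  {"jaw": 1, "dx": -0.003, "dy": -0.15, "dz": 0, "turn": 0},
  {"jaw": 1, "dx": -0.007, "dy": -0.3, "dz": 0, "turn": 0},
  {"jaw": 1, "dx": -0.011, "dy": -0.45, "dz": 0, "turn": 0},
  {"jaw": 1, "dx": -0.015, "dy": -0.62, "dz": 0, "turn": 0},
  {"jaw": 1, "dx": -0.018, "dy": -0.7, "dz": 0, "turn": 0},
])

```text
time_s: 5.35
tool_pos: [0.6138, 0.0349, 0.3659]
orientation: [3.134, -0.002, 3.118]
contact_force: [-6.8, 12.9, 10.6]
opening: 0.0225
grasp_force: 60.7
```

Request:
carry_out([
  {"jaw": 1, "dx": 0, "dy": 0, "dz": 0, "turn": 0},
  {"jaw": -1, "dx": 0, "dy": 0, "dz": 0, "turn": 0},
  {"jaw": -1, "dx": 0, "dy": 0, "dz": 0, "turn": 0},
  {"jaw": -1, "dx": 0, "dy": 0, "dz": 0.2, "turn": 0},
  {"jaw": -1, "dx": 0, "dy": 0, "dz": 0.6, "turn": 0},
])

```text
time_s: 5.98
tool_pos: [0.6148, 0.0326, 0.4231]
orientation: [3.141, -0.004, 3.116]
contact_force: [0.7, -0.2, 1.4]
opening: 0.0853
grasp_force: 0.0
```

Request:
carry_out([
  {"jaw": -1, "dx": 0, "dy": 0.1, "dz": 0.24, "turn": 0},
  {"jaw": -1, "dx": -0.2, "dy": 0.3, "dz": 0.24, "turn": 0},
  {"jaw": -1, "dx": -0.3, "dy": 0.5, "dz": 0.24, "turn": 0},
  {"jaw": -1, "dx": -0.4, "dy": 0.75, "dz": 0.24, "turn": 0},
  {"jaw": -1, "dx": -0.5, "dy": 1, "dz": 0.24, "turn": 0},
])

```text
time_s: 6.6
tool_pos: [0.5648, 0.1338, 0.448]
orientation: [-3.141, -0.001, 3.116]
contact_force: [-0.7, 0.3, -0.3]
opening: 0.0852
grasp_force: 0.0
```

Request:
carry_out([
  {"jaw": -1, "dx": -0.1, "dy": 0.25, "dz": 0, "turn": 0},
  {"jaw": -1, "dx": -0.25, "dy": 0.5, "dz": 0, "turn": 0},
  {"jaw": -1, "dx": -0.4, "dy": 0.8, "dz": 0, "turn": 0},
  {"jaw": -1, "dx": -0.5, "dy": 1, "dz": 0, "turn": 0},
  {"jaw": -1, "dx": -0.5, "dy": 1, "dz": 0, "turn": 0},
])

```text
time_s: 7.22
tool_pos: [0.5144, 0.2343, 0.4482]
orientation: [-3.141, -0.001, 3.119]
contact_force: [-0.4, -0.2, 0.2]
opening: 0.0857
grasp_force: 0.0
```

Request:
carry_out([
  {"jaw": -1, "dx": 0, "dy": 0.2, "dz": 0, "turn": 0},
  {"jaw": -1, "dx": 0, "dy": 0.42, "dz": 0, "turn": 0},
  {"jaw": -1, "dx": 0, "dy": 0.42, "dz": 0, "turn": 0},
  {"jaw": -1, "dx": 0, "dy": 0.42, "dz": 0, "turn": 0},
  {"jaw": -1, "dx": 0, "dy": 0.42, "dz": 0, "turn": 0},
])

```text
time_s: 7.85
tool_pos: [0.5153, 0.2744, 0.4486]
orientation: [-3.141, -0.0, 3.116]
contact_force: [-0.6, 0.1, -0.7]
opening: 0.0856
grasp_force: 0.0
```

```bash
python3 - <<'E'
from h import *
import pickle
c=cam('wrist'); pickle.dump(c,open('w3.pkl','wb')); save(c,'w3.png',scale=1.5); o=observe(); print(o['time_s'],o['tool_pos'],o['orientation'],np.asarray(c['pose'])[:3,3])
E
```

```text
7.9 [0.51528791 0.27435672 0.44868116] [-3.14141072e+00 -6.83467720e-05  3.11553143e+00] [0.43722326 0.27632683 0.41665675]
```

View pics/w3.png

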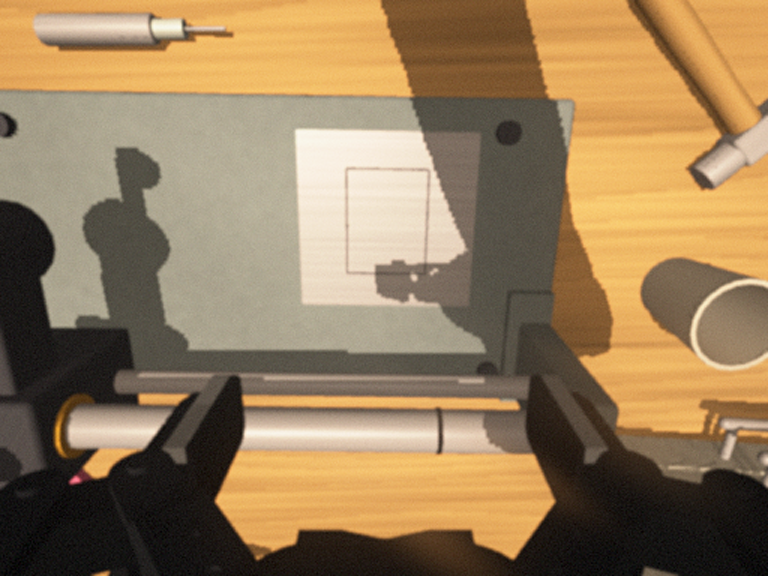

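The bed view is clear: outline corners at about (347,168), (430,169), (427,272) and (347,273), and the ring at (439,430), in the enlarged picture. I'll fit lines to it.

```bash
python3 - <<'E'
from h import *
import pickle
c=pickle.load(open('w3.pkl','rb')); g=cv2.cvtColor(c['pixels'],cv2.COLOR_RGB2GRAY).astype(float)
def sub(v):
    b=np.maximum(np.median(v)-v-3,0); return (b*np.arange(len(v))).sum()/b.sum() if b.sum()>8 else None
L={}
for n,(a0,a1,b0) in dict(l=(118,175,231),r=(118,150,286)).items():
    pts=[(b0-5+s,r) for r in range(a0,a1) if (s:=sub(g[r,b0-5:b0+6])) is not None]; L[n]=pts
for n,(a0,a1,b0) in dict(t=(238,280,112.5),b=(236,249,182)).items():
    b0=int(b0); pts=[(u,b0-5+s) for u in range(a0,a1) if (s:=sub(g[b0-5:b0+6,u])) is not None]; L[n]=pts
W={}
for n,p in L.items():
    w=np.array([onz(c,*q,.03)[:2] for q in p])*1000
    vx,vy,x0,y0=cv2.fitLine(w.astype(np.float32),cv2.DIST_HUBER,0,.01,.01).ravel(); W[n]=np.array([x0,y0,vx,vy]); print(n,len(p),W[n].round(3))
# ring
for r in (278,283,288,293):
    s=sub(g[r,286:300]); print('ring',r, 286+s if s else None, onz(c,286+s,r,.157)[:2]*1000 if s else None)
# base front edge z=.03
e=[]
for u in range(10,260,10):
    col=c['pixels'][50:75,u].astype(int); d=col[:,0]-col[:,2]; e.append((u,50+np.argmax(d<40)))
w=np.array([onz(c,*q,.03)[:2] for q in e])*1000; print('front',cv2.fitLine(w.astype(np.float32),cv2.DIST_HUBER,0,.01,.01).ravel())
P=cloud(c); print('bed z',np.median(P[125:165,240:275,2]), 'base', np.median(P[80:110,120:180,2]))
E
```

```text
l 57 [ 5.05930e+02  2.43544e+02  9.99000e-01 -4.20000e-02]
r 32 [ 4.87972e+02  3.08244e+02  9.99000e-01 -4.40000e-02]
t 42 [4.67243e+02 2.77296e+02 4.50000e-02 9.99000e-01]
b 13 [5.50330e+02 2.54486e+02 6.10000e-02 9.98000e-01]
ring 278 292.9170305676856 [606.12006857 305.05054285]
ring 283 293.2780979827089 [611.41958029 305.42294624]
ring 288 293.31861575179 [616.76905568 305.50312276]
ring 293 293.38120950323975 [622.17757157 305.60469215]
front [4.3216787e-02 9.9906570e-01 4.1024408e+02 1.3686287e+02]
bed z 0.02905841229215697 base 0.028869894173887384
```

Request:
carry_out([
  {"jaw": -1, "dx": 0, "dy": -0.2, "dz": 0, "turn": 0},
  {"jaw": -1, "dx": -0.05, "dy": -0.4, "dz": 0, "turn": 0},
  {"jaw": -1, "dx": -0.1, "dy": -0.6, "dz": 0, "turn": 0},
  {"jaw": -1, "dx": -0.1, "dy": -0.8, "dz": 0, "turn": 0},
  {"jaw": -1, "dx": -0.15, "dy": -1, "dz": 0, "turn": 0},
])

```text
time_s: 8.52
tool_pos: [0.5001, 0.1731, 0.4488]
orientation: [3.142, 0.0, 3.116]
contact_force: [0.0, -0.2, 0.6]
opening: 0.0852
grasp_force: 0.0
```

Request:
carry_out([
  {"jaw": -1, "dx": 0, "dy": -0.2, "dz": 0, "turn": 0},
  {"jaw": -1, "dx": -0.05, "dy": -0.4, "dz": 0, "turn": 0},
  {"jaw": -1, "dx": -0.1, "dy": -0.6, "dz": 0, "turn": 0},
  {"jaw": -1, "dx": -0.1, "dy": -0.8, "dz": 0, "turn": 0},
  {"jaw": -1, "dx": -0.1, "dy": -1, "dz": 0, "turn": 0},
])

```text
time_s: 9.15
tool_pos: [0.4896, 0.0735, 0.4488]
orientation: [3.142, 0.0, 3.116]
contact_force: [-0.3, 0.6, 1.0]
opening: 0.0853
grasp_force: 0.0
```

Request:
carry_out([
  {"jaw": -1, "dx": 0, "dy": -0.2, "dz": 0, "turn": 0},
  {"jaw": -1, "dx": -0.05, "dy": -0.4, "dz": 0, "turn": 0},
  {"jaw": -1, "dx": -0.1, "dy": -0.6, "dz": 0, "turn": 0},
  {"jaw": -1, "dx": -0.1, "dy": -0.8, "dz": 0, "turn": 0},
  {"jaw": -1, "dx": -0.1, "dy": -1, "dz": 0, "turn": 0},
])

```text
time_s: 9.78
tool_pos: [0.4795, -0.0264, 0.4487]
orientation: [-3.142, 0.0, 3.116]
contact_force: [-0.6, -0.9, -0.6]
opening: 0.0853
grasp_force: 0.0
```

Request:
carry_out([
  {"jaw": -1, "dx": 0, "dy": -0.2, "dz": 0, "turn": 0},
  {"jaw": -1, "dx": -0.05, "dy": -0.4, "dz": 0, "turn": 0},
  {"jaw": -1, "dx": -0.1, "dy": -0.6, "dz": 0, "turn": 0},
  {"jaw": -1, "dx": -0.1, "dy": -0.8, "dz": 0, "turn": 0},
  {"jaw": -1, "dx": -0.1, "dy": -1, "dz": 0, "turn": 0},
])

```text
time_s: 10.4
tool_pos: [0.4694, -0.1263, 0.4487]
orientation: [3.142, 0.0, 3.116]
contact_force: [0.1, 0.2, 0.4]
opening: 0.0857
grasp_force: 0.0
```

Request:
carry_out([
  {"jaw": -1, "dx": 0, "dy": -0.2, "dz": 0, "turn": 0},
  {"jaw": -1, "dx": -0.05, "dy": -0.4, "dz": 0, "turn": 0},
  {"jaw": -1, "dx": -0.1, "dy": -0.6, "dz": 0, "turn": 0},
  {"jaw": -1, "dx": -0.1, "dy": -0.8, "dz": 0, "turn": 0},
  {"jaw": -1, "dx": -0.1, "dy": -1, "dz": 0, "turn": 0},
])

```text
time_s: 11.02
tool_pos: [0.46, -0.2264, 0.4488]
orientation: [-3.141, 0.0, 3.116]
contact_force: [0.8, -0.1, 0.1]
opening: 0.085
grasp_force: 0.0
```

Request:
carry_out([
  {"jaw": -1, "dx": 0, "dy": -0.2, "dz": 0, "turn": 0},
  {"jaw": -1, "dx": 0, "dy": -0.4, "dz": 0, "turn": 0},
  {"jaw": -1, "dx": 0, "dy": -0.5, "dz": 0, "turn": 0},
  {"jaw": -1, "dx": 0, "dy": -0.5, "dz": 0, "turn": 0},
  {"jaw": -1, "dx": 0, "dy": -0.5, "dz": 0, "turn": 0},
])

```text
time_s: 11.65
tool_pos: [0.4602, -0.2748, 0.4486]
orientation: [3.141, -0.0, 3.117]
contact_force: [0.5, -0.1, -0.1]
opening: 0.0851
grasp_force: 0.0
```

```bash
cat >> h.py <<'E'
def slabs(c,z=.012):
    h=cv2.cvtColor(c['pixels'],cv2.COLOR_RGB2HSV); P=cloud(c)
    m=(h[...,2]>120)&(h[...,1]<75)&(P[...,0]>.35)&(P[...,0]<.64)&(P[...,1]<-.1)&(P[...,1]>-.5)&(P[...,2]<.035)
    m=cv2.morphologyEx(m.astype(np.uint8),cv2.MORPH_OPEN,np.ones((3,3)))
    return [r+(float(np.median(P[int(r[1][1])-3:int(r[1][1])+4,int(r[1][0])-3:int(r[1][0])+4,2]).round(4)),) for r in rects(c,m,z,400)]
E
python3 - <<'E'
from h import *
import pickle
c=cam('wrist'); pickle.dump(c,open('w4.pkl','wb')); save(c,'w4.png',scale=1.5); o=observe(); print(o['time_s'],o['tool_pos'],o['orientation'])
for r in slabs(c): print(r)
E
```

```text
11.7 [ 0.46021071 -0.27469574  0.44866967] [ 3.14118449e+00 -1.40670020e-04  3.11691609e+00]
(array([ 546.1, -388.2,   82.8,   62.7,    1.3]), array([173., 215.]), 0.0108)
(array([ 5.362e+02, -2.810e+02,  8.180e+01,  6.260e+01, -4.000e-01]), array([252., 208.]), 0.0106)
(array([ 438.1, -395. ,   83.1,   64. ,    2.4]), array([158., 134.]), 0.0107)
(array([ 434.8, -279.2,   94.2,   68.7,   -8.6]), array([252., 128.]), 0.0086)
(array([ 386.6, -465.8,   72.1,   61.4,    0.8]), array([91., 91.]), 0.0051)
```

View pics/w4.png

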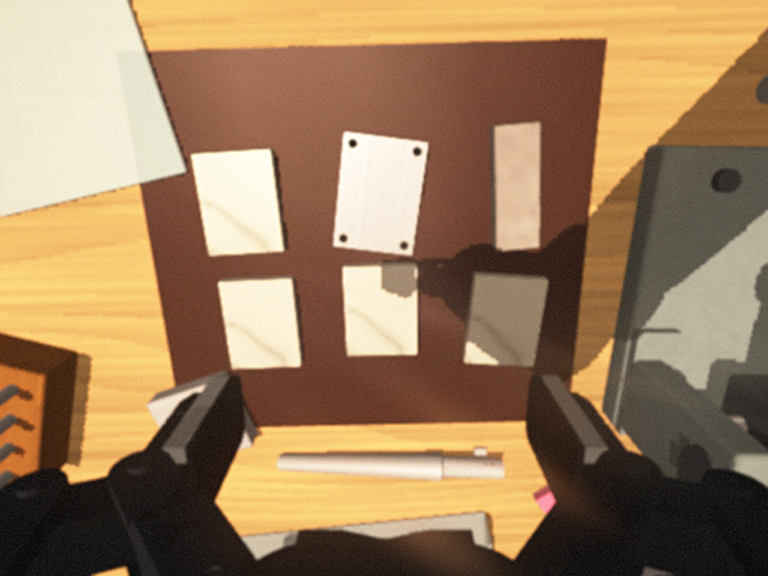

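The view confirms four cream veined slabs at (238,203), (260,322), (380,310) and (507,320). The plate with corner holes is at (381,192) and the whetstone at (517,186). I'll start with the middle slab.

Request:
carry_out([
  {"jaw": -1, "dx": 0.2, "dy": -0.06, "dz": -0.1, "turn": 0.012},
  {"jaw": -1, "dx": 0.4, "dy": -0.06, "dz": -0.3, "turn": 0.012},
  {"jaw": -1, "dx": 0.6, "dy": -0.06, "dz": -0.5, "turn": 0.012},
  {"jaw": -1, "dx": 0.76, "dy": -0.06, "dz": -0.8, "turn": 0.012},
  {"jaw": -1, "dx": 0.76, "dy": -0.06, "dz": -1, "turn": 0.012},
])

```text
time_s: 12.32
tool_pos: [0.537, -0.2802, 0.3472]
orientation: [3.141, -0.001, 3.137]
contact_force: [-0.7, -0.2, -1.1]
opening: 0.0849
grasp_force: 0.0
```

Request:
carry_out([
  {"jaw": -1, "dx": 0, "dy": 0, "dz": -0.2, "turn": 0},
  {"jaw": -1, "dx": 0, "dy": 0, "dz": -0.4, "turn": 0},
  {"jaw": -1, "dx": 0, "dy": 0, "dz": -0.6, "turn": 0},
  {"jaw": -1, "dx": 0, "dy": 0, "dz": -0.8, "turn": 0},
  {"jaw": -1, "dx": 0, "dy": 0, "dz": -1, "turn": 0},
])

```text
time_s: 12.95
tool_pos: [0.5364, -0.2805, 0.2483]
orientation: [-3.142, 0.0, 3.136]
contact_force: [0.4, -0.0, -0.2]
opening: 0.0853
grasp_force: 0.0
```

Request:
carry_out([
  {"jaw": -1, "dx": 0, "dy": 0, "dz": -0.2, "turn": 0},
  {"jaw": -1, "dx": 0, "dy": 0, "dz": -0.4, "turn": 0},
  {"jaw": -1, "dx": 0, "dy": 0, "dz": -0.6, "turn": 0},
  {"jaw": -1, "dx": 0, "dy": 0, "dz": -0.75, "turn": 0},
  {"jaw": -1, "dx": 0, "dy": 0, "dz": -0.8, "turn": 0},
])

```text
time_s: 13.58
tool_pos: [0.536, -0.2807, 0.1679]
orientation: [3.141, -0.001, 3.136]
contact_force: [0.0, -0.2, -0.4]
opening: 0.0857
grasp_force: 0.0
```

Request:
carry_out([
  {"jaw": 1, "dx": 0, "dy": 0, "dz": 0, "turn": 0},
  {"jaw": 1, "dx": 0, "dy": 0, "dz": 0, "turn": 0},
  {"jaw": 1, "dx": 0, "dy": 0, "dz": 0, "turn": 0},
  {"jaw": 1, "dx": 0, "dy": 0, "dz": 0, "turn": 0},
  {"jaw": 1, "dx": 0, "dy": 0, "dz": 0, "turn": 0},
])

```text
time_s: 14.2
tool_pos: [0.5366, -0.2815, 0.1696]
orientation: [-3.141, 0.001, 3.135]
contact_force: [-1.4, -0.9, 5.1]
opening: 0.0622
grasp_force: 66.9
```

Request:
carry_out([
  {"jaw": 1, "dx": 0, "dy": 0, "dz": 0.05, "turn": 0},
  {"jaw": 1, "dx": 0, "dy": 0, "dz": 0.1, "turn": 0},
  {"jaw": 1, "dx": 0, "dy": 0, "dz": 0.3, "turn": 0},
  {"jaw": 1, "dx": 0, "dy": 0, "dz": 0.6, "turn": 0},
  {"jaw": 1, "dx": 0, "dy": 0, "dz": 1, "turn": 0},
])

```text
time_s: 14.82
tool_pos: [0.5356, -0.2809, 0.2686]
orientation: [3.14, -0.002, 3.135]
contact_force: [0.2, -1.4, -1.2]
opening: 0.0624
grasp_force: 66.1
```

```bash
python3 - <<'E'
from h import *
import pickle
c=cam('wrist'); pickle.dump(c,open('w5.pkl','wb')); save(c,'w5.png'); o=observe(); print(o['time_s'],o['tool_pos'],o['orientation'])
for r in slabs(c): print(r)
E
```

```text
14.875 [ 0.53742064 -0.28197938  0.27484609] [-3.13816115  0.00491116  3.13520669]
(array([ 627.4, -463.4,   72.3,   35. ,  -71.5]), array([ 32., 303.]), 0.021)
(array([ 546.3, -387.8,   82.6,   62.5,    1.2]), array([110., 209.]), 0.011)
(array([ 522.5, -175. ,   49.8,   30.6,   85.5]), array([400., 174.]), 0.0107)
(array([ 442.2, -280.2,   79.4,   67.4,   -8.3]), array([258.,  59.]), 0.0089)
(array([ 442.8, -394.6,   74.9,   62.8,    2.1]), array([77., 59.]), 0.0109)
```

View pics/w5.png

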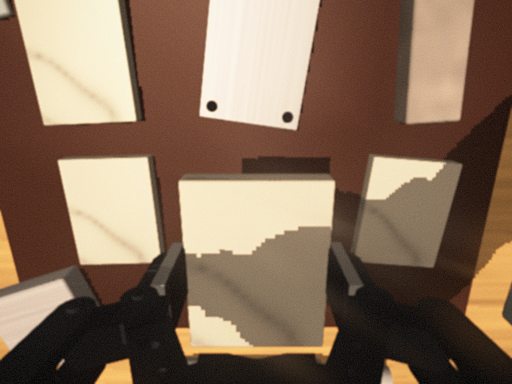

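Request:
carry_out([
  {"jaw": 1, "dx": 0, "dy": 0.05, "dz": 0.2, "turn": 0},
  {"jaw": 1, "dx": 0, "dy": 0.15, "dz": 0.4, "turn": 0},
  {"jaw": 1, "dx": 0, "dy": 0.3, "dz": 0.6, "turn": 0},
  {"jaw": 1, "dx": 0, "dy": 0.45, "dz": 0.8, "turn": 0},
  {"jaw": 1, "dx": 0, "dy": 0.6, "dz": 1, "turn": 0},
])

```text
time_s: 15.5
tool_pos: [0.536, -0.2201, 0.3695]
orientation: [3.141, -0.0, 3.135]
contact_force: [0.1, -0.4, -2.0]
opening: 0.0621
grasp_force: 66.1
```

Request:
carry_out([
  {"jaw": 1, "dx": 0, "dy": 0.2, "dz": 0.2, "turn": 0},
  {"jaw": 1, "dx": 0, "dy": 0.4, "dz": 0.4, "turn": 0},
  {"jaw": 1, "dx": 0, "dy": 0.6, "dz": 0.6, "turn": 0},
  {"jaw": 1, "dx": 0, "dy": 0.8, "dz": 0.8, "turn": 0},
  {"jaw": 1, "dx": 0, "dy": 1, "dz": 1, "turn": 0},
])

```text
time_s: 16.12
tool_pos: [0.5358, -0.1199, 0.4695]
orientation: [3.141, -0.0, 3.136]
contact_force: [-0.2, -0.5, -1.8]
opening: 0.0626
grasp_force: 66.1
```

Request:
carry_out([
  {"jaw": 1, "dx": 0, "dy": 0.2, "dz": 0, "turn": 0},
  {"jaw": 1, "dx": 0, "dy": 0.4, "dz": 0, "turn": 0},
  {"jaw": 1, "dx": 0, "dy": 0.6, "dz": 0, "turn": 0},
  {"jaw": 1, "dx": 0, "dy": 0.8, "dz": 0, "turn": 0},
  {"jaw": 1, "dx": 0, "dy": 1, "dz": 0, "turn": 0},
])

```text
time_s: 16.75
tool_pos: [0.5361, -0.0199, 0.4683]
orientation: [3.141, -0.001, 3.135]
contact_force: [-0.2, 0.0, -1.8]
opening: 0.0624
grasp_force: 66.2
```

Request:
carry_out([
  {"jaw": 1, "dx": 0, "dy": 0.2, "dz": 0, "turn": 0},
  {"jaw": 1, "dx": 0, "dy": 0.4, "dz": 0, "turn": 0},
  {"jaw": 1, "dx": 0, "dy": 0.6, "dz": 0, "turn": 0},
  {"jaw": 1, "dx": 0, "dy": 0.8, "dz": 0, "turn": 0},
  {"jaw": 1, "dx": 0, "dy": 1, "dz": 0, "turn": 0},
])

```text
time_s: 17.38
tool_pos: [0.5362, 0.0801, 0.4687]
orientation: [3.142, 0.0, 3.135]
contact_force: [-0.8, -0.1, -2.0]
opening: 0.0623
grasp_force: 66.2
```

Request:
carry_out([
  {"jaw": 1, "dx": 0, "dy": 0.2, "dz": 0, "turn": 0},
  {"jaw": 1, "dx": 0, "dy": 0.4, "dz": 0, "turn": 0},
  {"jaw": 1, "dx": 0, "dy": 0.6, "dz": 0, "turn": 0},
  {"jaw": 1, "dx": 0, "dy": 0.8, "dz": 0, "turn": 0},
  {"jaw": 1, "dx": 0, "dy": 1, "dz": 0, "turn": 0},
])

```text
time_s: 18.0
tool_pos: [0.5362, 0.1801, 0.4686]
orientation: [-3.142, 0.0, 3.135]
contact_force: [-0.6, -0.1, -1.7]
opening: 0.0623
grasp_force: 66.2
```

Request:
carry_out([
  {"jaw": 1, "dx": -0.05, "dy": 0.2, "dz": 0, "turn": -0.024},
  {"jaw": 1, "dx": -0.1, "dy": 0.4, "dz": 0, "turn": -0.024},
  {"jaw": 1, "dx": -0.2, "dy": 0.65, "dz": 0, "turn": -0.024},
  {"jaw": 1, "dx": -0.27, "dy": 0.85, "dz": -0.15, "turn": -0.024},
  {"jaw": 1, "dx": -0.27, "dy": 0.964, "dz": -0.35, "turn": -0.024},
])

```text
time_s: 18.62
tool_pos: [0.5085, 0.2768, 0.4329]
orientation: [3.141, 0.001, 3.099]
contact_force: [0.4, -0.5, -1.8]
opening: 0.0621
grasp_force: 66.2
```

Request:
carry_out([
  {"jaw": 1, "dx": 0, "dy": 0, "dz": -0.2, "turn": 0},
  {"jaw": 1, "dx": 0, "dy": 0, "dz": -0.4, "turn": 0},
  {"jaw": 1, "dx": 0, "dy": 0, "dz": -0.6, "turn": 0},
  {"jaw": 1, "dx": 0, "dy": 0, "dz": -0.8, "turn": 0},
  {"jaw": 1, "dx": 0, "dy": 0, "dz": -1, "turn": 0},
])

```text
time_s: 19.25
tool_pos: [0.5087, 0.2755, 0.3319]
orientation: [-3.141, -0.001, 3.098]
contact_force: [-0.8, -0.9, -1.5]
opening: 0.062
grasp_force: 66.2
```

Request:
carry_out([
  {"jaw": 1, "dx": 0, "dy": 0, "dz": -0.2, "turn": 0},
  {"jaw": 1, "dx": 0, "dy": 0, "dz": -0.4, "turn": 0},
  {"jaw": 1, "dx": 0, "dy": 0, "dz": -0.6, "turn": 0},
  {"jaw": 1, "dx": 0, "dy": 0, "dz": -0.8, "turn": 0},
  {"jaw": 1, "dx": 0, "dy": 0, "dz": -1, "turn": 0},
])

```text
time_s: 19.88
tool_pos: [0.5086, 0.2755, 0.2321]
orientation: [-3.141, -0.001, 3.098]
contact_force: [-0.2, -0.1, -1.3]
opening: 0.062
grasp_force: 66.2
```

Request:
carry_out([
  {"jaw": 1, "dx": 0, "dy": 0, "dz": -0.12, "turn": 0},
  {"jaw": 1, "dx": 0, "dy": 0, "dz": -0.22, "turn": 0},
  {"jaw": 1, "dx": 0, "dy": 0, "dz": -0.29, "turn": 0},
  {"jaw": 1, "dx": 0, "dy": 0, "dz": -0.32, "turn": 0},
  {"jaw": 1, "dx": 0, "dy": 0, "dz": -0.335, "turn": 0},
])

```text
time_s: 20.5
tool_pos: [0.5094, 0.2752, 0.2004]
orientation: [3.141, 0.001, 3.097]
contact_force: [0.3, 0.8, -1.8]
opening: 0.0623
grasp_force: 66.1
```

Request:
carry_out([
  {"jaw": 1, "dx": 0, "dy": 0, "dz": 0, "turn": 0},
  {"jaw": -1, "dx": 0, "dy": 0, "dz": 0, "turn": 0},
  {"jaw": -1, "dx": 0, "dy": 0, "dz": 0, "turn": 0},
  {"jaw": -1, "dx": 0, "dy": 0, "dz": 0.05, "turn": 0},
  {"jaw": -1, "dx": 0, "dy": 0, "dz": 0.15, "turn": 0},
])

```text
time_s: 21.12
tool_pos: [0.5091, 0.2751, 0.2156]
orientation: [-3.141, -0.0, 3.097]
contact_force: [0.2, 0.1, -0.6]
opening: 0.0852
grasp_force: 0.0
```

Request:
carry_out([
  {"jaw": -1, "dx": 0, "dy": 0, "dz": 0.2, "turn": 0},
  {"jaw": -1, "dx": 0, "dy": 0, "dz": 0.4, "turn": 0},
  {"jaw": -1, "dx": 0, "dy": 0, "dz": 0.6, "turn": 0},
  {"jaw": -1, "dx": 0, "dy": 0, "dz": 0.8, "turn": 0},
  {"jaw": -1, "dx": 0, "dy": 0, "dz": 1, "turn": 0},
])

```text
time_s: 21.75
tool_pos: [0.5092, 0.2752, 0.3167]
orientation: [3.141, 0.001, 3.097]
contact_force: [0.4, 0.1, 0.3]
opening: 0.0856
grasp_force: 0.0
```

```bash
cat >> h.py <<'E'
def stack(c,z):
    h=cv2.cvtColor(c['pixels'],cv2.COLOR_RGB2HSV)
    P=cloud(c); m=(abs(P[...,2]-z)<.004)&(c['range_z']>0)&(abs(P[...,0]-.51)<.07)&(abs(P[...,1]-.275)<.06)
    return rects(c,m,z,300)
E
python3 - <<'E'
from h import *
import pickle
c=cam('wrist'); pickle.dump(c,open('w6.pkl','wb')); save(c,'w6.png'); o=observe(); print(o['time_s'],o['tool_pos'])
for r in stack(c,.042): print(r)
E
```

```text
21.8 [0.51004881 0.27555048 0.31948985]
(array([508.7, 275. ,  82.6,  63.4,  -2.6]), array([256., 186.]))
```

View pics/w6.png

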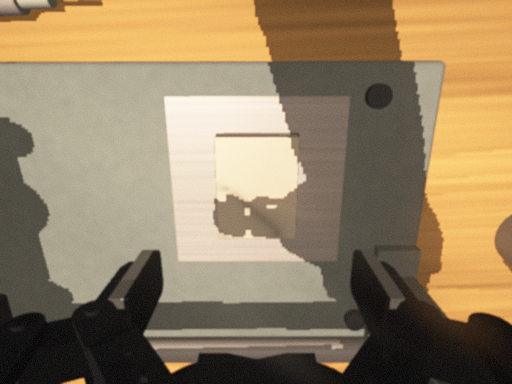

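First slab sits on the outline at (508.7, 275.0) mm, −2.6°, against a target of (509.2, 275.4) mm, −2.5°. Back to the mat.

Request:
carry_out([
  {"jaw": -1, "dx": 0, "dy": -0.05, "dz": 0.2, "turn": 0},
  {"jaw": -1, "dx": 0, "dy": -0.1, "dz": 0.45, "turn": 0},
  {"jaw": -1, "dx": 0, "dy": -0.2, "dz": 0.7, "turn": 0},
  {"jaw": -1, "dx": 0, "dy": -0.35, "dz": 1, "turn": 0},
  {"jaw": -1, "dx": 0, "dy": -0.55, "dz": 1, "turn": 0},
])

```text
time_s: 22.42
tool_pos: [0.5098, 0.22, 0.4177]
orientation: [3.14, 0.005, 3.098]
contact_force: [0.8, -0.7, -0.2]
opening: 0.0855
grasp_force: 0.0
```

Request:
carry_out([
  {"jaw": -1, "dx": 0, "dy": -0.2, "dz": 0.1, "turn": 0},
  {"jaw": -1, "dx": 0, "dy": -0.4, "dz": 0.2, "turn": 0},
  {"jaw": -1, "dx": 0, "dy": -0.6, "dz": 0.335, "turn": 0},
  {"jaw": -1, "dx": 0, "dy": -0.8, "dz": 0.335, "turn": 0},
  {"jaw": -1, "dx": 0, "dy": -1, "dz": 0.335, "turn": 0},
])

```text
time_s: 23.05
tool_pos: [0.5093, 0.1187, 0.4494]
orientation: [3.142, 0.001, 3.097]
contact_force: [-1.2, -0.1, 0.3]
opening: 0.0854
grasp_force: 0.0
```

Request:
carry_out([
  {"jaw": -1, "dx": 0, "dy": -0.2, "dz": 0, "turn": 0},
  {"jaw": -1, "dx": 0, "dy": -0.4, "dz": 0, "turn": 0},
  {"jaw": -1, "dx": 0, "dy": -0.6, "dz": 0, "turn": 0},
  {"jaw": -1, "dx": 0, "dy": -0.8, "dz": 0, "turn": 0},
  {"jaw": -1, "dx": 0, "dy": -1, "dz": 0, "turn": 0},
])

```text
time_s: 23.68
tool_pos: [0.509, 0.0187, 0.4492]
orientation: [-3.142, 0.0, 3.097]
contact_force: [-0.5, 0.7, 0.6]
opening: 0.0854
grasp_force: 0.0
```

Request:
carry_out([
  {"jaw": -1, "dx": 0, "dy": -0.2, "dz": 0, "turn": 0},
  {"jaw": -1, "dx": 0, "dy": -0.4, "dz": 0, "turn": 0},
  {"jaw": -1, "dx": 0, "dy": -0.6, "dz": 0, "turn": 0},
  {"jaw": -1, "dx": 0, "dy": -0.8, "dz": 0, "turn": 0},
  {"jaw": -1, "dx": 0, "dy": -1, "dz": 0, "turn": 0},
])

```text
time_s: 24.3
tool_pos: [0.5089, -0.0813, 0.4492]
orientation: [-3.142, 0.0, 3.097]
contact_force: [0.3, -0.5, -0.2]
opening: 0.0852
grasp_force: 0.0
```

Request:
carry_out([
  {"jaw": -1, "dx": -0.05, "dy": -0.2, "dz": 0, "turn": 0},
  {"jaw": -1, "dx": -0.15, "dy": -0.4, "dz": 0, "turn": 0},
  {"jaw": -1, "dx": -0.25, "dy": -0.6, "dz": 0, "turn": 0},
  {"jaw": -1, "dx": -0.35, "dy": -0.8, "dz": 0, "turn": 0},
  {"jaw": -1, "dx": -0.49, "dy": -1, "dz": 0, "turn": 0},
])

```text
time_s: 24.92
tool_pos: [0.4595, -0.1812, 0.4492]
orientation: [-3.141, 0.0, 3.097]
contact_force: [0.3, -0.1, 1.0]
opening: 0.0853
grasp_force: 0.0
```

Request:
carry_out([
  {"jaw": -1, "dx": 0, "dy": -0.2, "dz": 0, "turn": 0},
  {"jaw": -1, "dx": 0, "dy": -0.4, "dz": 0, "turn": 0},
  {"jaw": -1, "dx": 0, "dy": -0.6, "dz": 0, "turn": 0},
  {"jaw": -1, "dx": 0, "dy": -0.8, "dz": 0, "turn": 0},
  {"jaw": -1, "dx": 0, "dy": -0.95, "dz": 0, "turn": 0},
])

```text
time_s: 25.55
tool_pos: [0.4603, -0.2762, 0.4485]
orientation: [3.141, -0.0, 3.097]
contact_force: [-0.5, 0.5, -0.1]
opening: 0.0853
grasp_force: 0.0
```

```bash
python3 - <<'E'
from h import *
c=cam('wrist'); save(c,'w7.png'); o=observe(); print(o['time_s'],o['tool_pos'],o['orientation'])
for r in slabs(c): print(r)
E
```

```text
25.6 [ 0.46037276 -0.27749338  0.44839397] [-3.14044042e+00 -1.26255797e-04  3.09578631e+00]
(array([ 546. , -388.2,   82.8,   63. ,    1.2]), array([176., 216.]), 0.0108)
(array([ 438.2, -395.1,   83.2,   64.1,    2.1]), array([160., 136.]), 0.0109)
(array([ 434.8, -279.2,   94.4,   68.6,   -8.6]), array([253., 129.]), 0.0087)
(array([ 385.9, -466.3,   71.7,   61.8,    2.2]), array([92., 95.]), 0.005)
```

Request:
carry_out([
  {"jaw": -1, "dx": 0.2, "dy": -0.2, "dz": 0, "turn": 0.02},
  {"jaw": -1, "dx": 0.4, "dy": -0.4, "dz": -0.1, "turn": 0.0416},
  {"jaw": -1, "dx": 0.6, "dy": -0.6, "dz": -0.2, "turn": 0.0416},
  {"jaw": -1, "dx": 0.8, "dy": -0.8, "dz": -0.35, "turn": 0.0416},
  {"jaw": -1, "dx": 0.858, "dy": -1, "dz": -0.5, "turn": 0.0416},
])

```text
time_s: 26.22
tool_pos: [0.5471, -0.3752, 0.3978]
orientation: [3.141, 0.0, -3.119]
contact_force: [-0.1, 0.5, -0.1]
opening: 0.0853
grasp_force: 0.0
```

Request:
carry_out([
  {"jaw": -1, "dx": 0, "dy": -0.1, "dz": -0.2, "turn": 0},
  {"jaw": -1, "dx": 0, "dy": -0.136, "dz": -0.4, "turn": 0},
  {"jaw": -1, "dx": 0, "dy": -0.136, "dz": -0.6, "turn": 0},
  {"jaw": -1, "dx": 0, "dy": -0.136, "dz": -0.8, "turn": 0},
  {"jaw": -1, "dx": 0, "dy": -0.136, "dz": -1, "turn": 0},
])

```text
time_s: 26.85
tool_pos: [0.5455, -0.3879, 0.2975]
orientation: [3.141, -0.001, -3.12]
contact_force: [0.2, 0.4, 0.6]
opening: 0.0853
grasp_force: 0.0
```

Request:
carry_out([
  {"jaw": -1, "dx": 0, "dy": 0, "dz": -0.25, "turn": 0},
  {"jaw": -1, "dx": 0, "dy": 0, "dz": -0.5, "turn": 0},
  {"jaw": -1, "dx": 0, "dy": 0, "dz": -0.7, "turn": 0},
  {"jaw": -1, "dx": 0, "dy": 0, "dz": -0.87, "turn": 0},
  {"jaw": -1, "dx": 0, "dy": 0, "dz": -1, "turn": 0},
])

```text
time_s: 27.48
tool_pos: [0.5457, -0.3881, 0.1977]
orientation: [3.141, -0.0, -3.12]
contact_force: [-1.4, -0.3, 0.6]
opening: 0.0858
grasp_force: 0.0
```

Request:
carry_out([
  {"jaw": -1, "dx": 0, "dy": 0, "dz": -0.1, "turn": 0},
  {"jaw": -1, "dx": 0, "dy": 0, "dz": -0.2, "turn": 0},
  {"jaw": -1, "dx": 0, "dy": 0, "dz": -0.26, "turn": 0},
  {"jaw": -1, "dx": 0, "dy": 0, "dz": -0.29, "turn": 0},
  {"jaw": 0, "dx": 0, "dy": 0, "dz": -0.29, "turn": 0},
])

```text
time_s: 28.1
tool_pos: [0.546, -0.3885, 0.1697]
orientation: [-3.142, 0.0, -3.12]
contact_force: [-0.8, 0.5, -0.0]
opening: 0.0697
grasp_force: 0.0
```

Request:
carry_out([
  {"jaw": 1, "dx": 0, "dy": 0, "dz": 0, "turn": 0},
  {"jaw": 1, "dx": 0, "dy": 0, "dz": 0, "turn": 0},
  {"jaw": 1, "dx": 0, "dy": 0, "dz": 0, "turn": 0},
  {"jaw": 1, "dx": 0, "dy": 0, "dz": 0, "turn": 0},
  {"jaw": 1, "dx": 0, "dy": 0, "dz": 0, "turn": 0},
])

```text
time_s: 28.72
tool_pos: [0.5463, -0.3887, 0.1704]
orientation: [-3.141, 0.001, -3.12]
contact_force: [0.1, 0.6, 6.0]
opening: 0.062
grasp_force: 66.9
```

Request:
carry_out([
  {"jaw": 1, "dx": 0, "dy": 0, "dz": 0.08, "turn": 0},
  {"jaw": 1, "dx": 0, "dy": 0, "dz": 0.25, "turn": 0},
  {"jaw": 1, "dx": 0, "dy": 0, "dz": 0.5, "turn": 0},
  {"jaw": 1, "dx": 0, "dy": 0, "dz": 0.75, "turn": 0},
  {"jaw": 1, "dx": 0, "dy": 0, "dz": 1, "turn": 0},
])

```text
time_s: 29.35
tool_pos: [0.5459, -0.3883, 0.2713]
orientation: [-3.141, 0.0, -3.12]
contact_force: [0.3, -0.2, -1.8]
opening: 0.0622
grasp_force: 66.2
```

Request:
carry_out([
  {"jaw": 1, "dx": 0, "dy": 0.05, "dz": 0.2, "turn": 0},
  {"jaw": 1, "dx": 0, "dy": 0.15, "dz": 0.4, "turn": 0},
  {"jaw": 1, "dx": 0, "dy": 0.3, "dz": 0.6, "turn": 0},
  {"jaw": 1, "dx": 0, "dy": 0.45, "dz": 0.8, "turn": 0},
  {"jaw": 1, "dx": 0, "dy": 0.6, "dz": 1, "turn": 0},
])

```text
time_s: 29.98
tool_pos: [0.546, -0.327, 0.3709]
orientation: [3.141, -0.0, -3.12]
contact_force: [0.3, -0.2, -1.4]
opening: 0.062
grasp_force: 66.2
```

Request:
carry_out([
  {"jaw": 1, "dx": 0, "dy": 0.2, "dz": 0.2, "turn": 0},
  {"jaw": 1, "dx": 0, "dy": 0.4, "dz": 0.4, "turn": 0},
  {"jaw": 1, "dx": 0, "dy": 0.6, "dz": 0.6, "turn": 0},
  {"jaw": 1, "dx": 0, "dy": 0.8, "dz": 0.8, "turn": 0},
  {"jaw": 1, "dx": 0, "dy": 1, "dz": 1, "turn": 0},
])

```text
time_s: 30.6
tool_pos: [0.5459, -0.2269, 0.4711]
orientation: [-3.142, 0.0, -3.12]
contact_force: [0.3, 0.0, -2.5]
opening: 0.062
grasp_force: 66.2
```

Request:
carry_out([
  {"jaw": 1, "dx": 0, "dy": 0.2, "dz": 0, "turn": 0},
  {"jaw": 1, "dx": 0, "dy": 0.4, "dz": 0, "turn": 0},
  {"jaw": 1, "dx": 0, "dy": 0.6, "dz": 0, "turn": 0},
  {"jaw": 1, "dx": 0, "dy": 0.8, "dz": 0, "turn": 0},
  {"jaw": 1, "dx": 0, "dy": 1, "dz": 0, "turn": 0},
])

```text
time_s: 31.22
tool_pos: [0.5459, -0.1271, 0.4693]
orientation: [3.141, -0.001, -3.12]
contact_force: [0.6, 0.5, -2.0]
opening: 0.062
grasp_force: 66.3
```

Request:
carry_out([
  {"jaw": 1, "dx": 0, "dy": 0.2, "dz": 0, "turn": 0},
  {"jaw": 1, "dx": 0, "dy": 0.4, "dz": 0, "turn": 0},
  {"jaw": 1, "dx": 0, "dy": 0.6, "dz": 0, "turn": 0},
  {"jaw": 1, "dx": 0, "dy": 0.8, "dz": 0, "turn": 0},
  {"jaw": 1, "dx": 0, "dy": 1, "dz": 0, "turn": 0},
])

```text
time_s: 31.85
tool_pos: [0.546, -0.0271, 0.4697]
orientation: [3.142, 0.0, -3.12]
contact_force: [-0.1, 0.6, -1.2]
opening: 0.0622
grasp_force: 66.3
```

Request:
carry_out([
  {"jaw": 1, "dx": 0, "dy": 0.2, "dz": 0, "turn": 0},
  {"jaw": 1, "dx": 0, "dy": 0.4, "dz": 0, "turn": 0},
  {"jaw": 1, "dx": 0, "dy": 0.6, "dz": 0, "turn": 0},
  {"jaw": 1, "dx": 0, "dy": 0.8, "dz": 0, "turn": 0},
  {"jaw": 1, "dx": 0, "dy": 1, "dz": 0, "turn": 0},
])

```text
time_s: 32.48
tool_pos: [0.546, 0.0729, 0.4697]
orientation: [3.142, 0.0, -3.12]
contact_force: [1.0, -1.1, -1.9]
opening: 0.0621
grasp_force: 66.3
```

Request:
carry_out([
  {"jaw": 1, "dx": -0.05, "dy": 0.2, "dz": 0, "turn": 0},
  {"jaw": 1, "dx": -0.15, "dy": 0.4, "dz": 0, "turn": -0.02},
  {"jaw": 1, "dx": -0.25, "dy": 0.6, "dz": 0, "turn": -0.0416},
  {"jaw": 1, "dx": -0.33, "dy": 0.8, "dz": 0, "turn": -0.0416},
  {"jaw": 1, "dx": -0.368, "dy": 1, "dz": 0, "turn": -0.0416},
])

```text
time_s: 33.1
tool_pos: [0.5084, 0.1728, 0.4698]
orientation: [3.142, -0.0, 3.097]
contact_force: [0.0, -0.1, -1.6]
opening: 0.062
grasp_force: 66.2
```

Request:
carry_out([
  {"jaw": 1, "dx": 0, "dy": 0.2, "dz": 0, "turn": 0},
  {"jaw": 1, "dx": 0, "dy": 0.4, "dz": 0, "turn": 0},
  {"jaw": 1, "dx": 0, "dy": 0.65, "dz": -0.05, "turn": 0},
  {"jaw": 1, "dx": 0, "dy": 0.85, "dz": -0.15, "turn": 0},
  {"jaw": 1, "dx": 0, "dy": 1, "dz": -0.35, "turn": 0},
])

```text
time_s: 33.72
tool_pos: [0.5094, 0.2731, 0.4344]
orientation: [3.141, 0.001, 3.098]
contact_force: [-0.7, -0.9, -2.0]
opening: 0.062
grasp_force: 66.2
```

Request:
carry_out([
  {"jaw": 1, "dx": 0, "dy": 0.036, "dz": -0.2, "turn": 0},
  {"jaw": 1, "dx": 0, "dy": 0.036, "dz": -0.4, "turn": 0},
  {"jaw": 1, "dx": 0, "dy": 0.036, "dz": -0.6, "turn": 0},
  {"jaw": 1, "dx": 0, "dy": 0.036, "dz": -0.8, "turn": 0},
  {"jaw": 1, "dx": 0, "dy": 0.036, "dz": -1, "turn": 0},
])

```text
time_s: 34.35
tool_pos: [0.5091, 0.2756, 0.3333]
orientation: [-3.141, -0.001, 3.097]
contact_force: [0.2, 0.2, -1.7]
opening: 0.0623
grasp_force: 66.2
```

Request:
carry_out([
  {"jaw": 1, "dx": 0, "dy": 0, "dz": -0.2, "turn": 0},
  {"jaw": 1, "dx": 0, "dy": 0, "dz": -0.4, "turn": 0},
  {"jaw": 1, "dx": 0, "dy": 0, "dz": -0.6, "turn": 0},
  {"jaw": 1, "dx": 0, "dy": 0, "dz": -0.76, "turn": 0},
  {"jaw": 1, "dx": 0, "dy": 0, "dz": -0.9, "turn": 0},
])

```text
time_s: 34.98
tool_pos: [0.5091, 0.2754, 0.2436]
orientation: [-3.141, -0.0, 3.097]
contact_force: [0.4, -0.5, -1.1]
opening: 0.062
grasp_force: 66.2
```

Request:
carry_out([
  {"jaw": 1, "dx": 0, "dy": 0, "dz": -0.12, "turn": 0},
  {"jaw": 1, "dx": 0, "dy": 0, "dz": -0.21, "turn": 0},
  {"jaw": 1, "dx": 0, "dy": 0, "dz": -0.27, "turn": 0},
  {"jaw": 1, "dx": 0, "dy": 0, "dz": -0.3, "turn": 0},
  {"jaw": 1, "dx": 0, "dy": 0, "dz": -0.32, "turn": 0},
])

```text
time_s: 35.6
tool_pos: [0.5093, 0.2752, 0.2128]
orientation: [3.141, 0.0, 3.097]
contact_force: [-0.3, 0.8, -1.4]
opening: 0.0621
grasp_force: 66.2
```

Request:
carry_out([
  {"jaw": 1, "dx": 0, "dy": 0, "dz": 0, "turn": 0},
  {"jaw": -1, "dx": 0, "dy": 0, "dz": 0, "turn": 0},
  {"jaw": -1, "dx": 0, "dy": 0, "dz": 0, "turn": 0},
  {"jaw": -1, "dx": 0, "dy": 0, "dz": 0.05, "turn": 0},
  {"jaw": -1, "dx": 0, "dy": 0, "dz": 0.15, "turn": 0},
])

```text
time_s: 36.22
tool_pos: [0.5091, 0.2751, 0.2281]
orientation: [-3.141, -0.0, 3.097]
contact_force: [0.8, 0.3, 0.8]
opening: 0.086
grasp_force: 0.0
```

Request:
carry_out([
  {"jaw": -1, "dx": 0, "dy": 0, "dz": 0.2, "turn": 0},
  {"jaw": -1, "dx": 0, "dy": 0, "dz": 0.4, "turn": 0},
  {"jaw": -1, "dx": 0, "dy": 0, "dz": 0.6, "turn": 0},
  {"jaw": -1, "dx": 0, "dy": 0, "dz": 0.8, "turn": 0},
  {"jaw": -1, "dx": 0, "dy": 0, "dz": 1, "turn": 0},
])

```text
time_s: 36.85
tool_pos: [0.5092, 0.2752, 0.3292]
orientation: [3.141, 0.001, 3.097]
contact_force: [0.1, 0.1, 0.3]
opening: 0.0857
grasp_force: 0.0
```

```bash
python3 - <<'E'
from h import *
c=cam('wrist'); save(c,'w8.png'); o=observe(); print(o['time_s'],o['tool_pos'])
for z in(.042,.054):
  for r in stack(c,z): print(z,r)
E
```

```text
36.9 [0.51001509 0.27552891 0.33200577]
0.054 (array([509.7, 275. ,  82.9,  63.4,  -2.5]), array([256., 186.]))
```

Second slab is at (509.7, 275.0) mm. Back for the third.

Request:
carry_out([
  {"jaw": -1, "dx": 0, "dy": -0.05, "dz": 0.2, "turn": 0},
  {"jaw": -1, "dx": 0, "dy": -0.1, "dz": 0.45, "turn": 0},
  {"jaw": -1, "dx": 0, "dy": -0.2, "dz": 0.7, "turn": 0},
  {"jaw": -1, "dx": 0, "dy": -0.35, "dz": 1, "turn": 0},
  {"jaw": -1, "dx": 0, "dy": -0.55, "dz": 1, "turn": 0},
])

```text
time_s: 37.52
tool_pos: [0.5098, 0.22, 0.4302]
orientation: [3.14, 0.005, 3.098]
contact_force: [-0.6, -0.2, 0.4]
opening: 0.085
grasp_force: 0.0
```

Request:
carry_out([
  {"jaw": -1, "dx": 0, "dy": -0.2, "dz": 0.1, "turn": 0},
  {"jaw": -1, "dx": 0, "dy": -0.4, "dz": 0.2, "turn": 0},
  {"jaw": -1, "dx": 0, "dy": -0.6, "dz": 0.21, "turn": 0},
  {"jaw": -1, "dx": 0, "dy": -0.8, "dz": 0.21, "turn": 0},
  {"jaw": -1, "dx": 0, "dy": -1, "dz": 0.21, "turn": 0},
])

```text
time_s: 38.15
tool_pos: [0.5091, 0.1187, 0.4483]
orientation: [-3.142, -0.001, 3.097]
contact_force: [0.3, -0.7, 0.1]
opening: 0.0855
grasp_force: 0.0
```

Request:
carry_out([
  {"jaw": -1, "dx": 0, "dy": -0.2, "dz": 0, "turn": 0},
  {"jaw": -1, "dx": 0, "dy": -0.4, "dz": 0, "turn": 0},
  {"jaw": -1, "dx": 0, "dy": -0.6, "dz": 0, "turn": 0},
  {"jaw": -1, "dx": 0, "dy": -0.8, "dz": 0, "turn": 0},
  {"jaw": -1, "dx": 0, "dy": -1, "dz": 0, "turn": 0},
])

```text
time_s: 38.78
tool_pos: [0.5089, 0.0187, 0.4483]
orientation: [3.142, -0.001, 3.097]
contact_force: [0.3, -0.4, 0.8]
opening: 0.0854
grasp_force: 0.0
```

Request:
carry_out([
  {"jaw": -1, "dx": 0, "dy": -0.2, "dz": 0, "turn": 0},
  {"jaw": -1, "dx": 0, "dy": -0.4, "dz": 0, "turn": 0},
  {"jaw": -1, "dx": 0, "dy": -0.6, "dz": 0, "turn": 0},
  {"jaw": -1, "dx": 0, "dy": -0.8, "dz": 0, "turn": 0},
  {"jaw": -1, "dx": 0, "dy": -1, "dz": 0, "turn": 0},
])

```text
time_s: 39.4
tool_pos: [0.5088, -0.0812, 0.4482]
orientation: [3.141, -0.001, 3.097]
contact_force: [0.3, -0.4, 0.4]
opening: 0.0857
grasp_force: 0.0
```

Request:
carry_out([
  {"jaw": -1, "dx": -0.05, "dy": -0.2, "dz": 0, "turn": 0},
  {"jaw": -1, "dx": -0.15, "dy": -0.4, "dz": 0, "turn": 0},
  {"jaw": -1, "dx": -0.25, "dy": -0.6, "dz": 0, "turn": 0},
  {"jaw": -1, "dx": -0.35, "dy": -0.8, "dz": 0, "turn": 0},
  {"jaw": -1, "dx": -0.49, "dy": -1, "dz": 0, "turn": 0},
])

```text
time_s: 40.02
tool_pos: [0.4594, -0.1811, 0.4482]
orientation: [3.141, -0.001, 3.097]
contact_force: [0.5, -0.1, 0.2]
opening: 0.085
grasp_force: 0.0
```

Request:
carry_out([
  {"jaw": -1, "dx": 0, "dy": -0.2, "dz": 0, "turn": 0},
  {"jaw": -1, "dx": 0, "dy": -0.4, "dz": 0, "turn": 0},
  {"jaw": -1, "dx": 0, "dy": -0.6, "dz": 0, "turn": 0},
  {"jaw": -1, "dx": 0, "dy": -0.8, "dz": 0, "turn": 0},
  {"jaw": -1, "dx": 0, "dy": -0.95, "dz": 0, "turn": 0},
])

```text
time_s: 40.65
tool_pos: [0.4603, -0.2762, 0.4485]
orientation: [3.141, -0.0, 3.097]
contact_force: [0.1, -0.3, -0.4]
opening: 0.0853
grasp_force: 0.0
```

```bash
python3 - <<'E'
from h import *
c=cam('wrist'); save(c,'w9.png'); o=observe(); print(o['time_s'],o['tool_pos'],o['orientation'])
for r in slabs(c): print(r)
# shaded slab via depth
P=cloud(c); m=(P[...,2]>.006)&(P[...,2]<.016)&(P[...,1]>-.24)&(P[...,1]<-.1)&(P[...,0]>.48)&(P[...,0]<.62)
for r in rects(c,m,.012,300): print('depth',r)
E
```

```text
40.7 [ 0.46038225 -0.27751106  0.44842429] [-3.14032732e+00 -4.40114736e-05  3.09581988e+00]
(array([ 460. , -379.2,   83.3,   64. ,    1.9]), array([175., 152.]), 0.0107)
(array([ 434.7, -279.2,   94.3,   68.7,   -8.6]), array([253., 128.]), 0.0088)
(array([ 3.867e+02, -4.654e+02,  7.220e+01,  6.160e+01, -1.000e-01]), array([92., 95.]), 0.0046)
depth (array([ 548.2, -170.8,   84.7,   64.7,   -5.3]), array([339., 211.]))
```

A slab has been knocked: it is now at (460, −379) mm. I'm using the fresh pose.

Request:
carry_out([
  {"jaw": -1, "dx": 0, "dy": -0.2, "dz": 0, "turn": 0.02},
  {"jaw": -1, "dx": 0, "dy": -0.4, "dz": -0.1, "turn": 0.0493},
  {"jaw": -0.8, "dx": 0, "dy": -0.6, "dz": -0.2, "turn": 0.0493},
  {"jaw": -0.8, "dx": 0, "dy": -0.8, "dz": -0.35, "turn": 0.0493},
  {"jaw": -0.8, "dx": 0, "dy": -1, "dz": -0.5, "turn": 0.0493},
])

```text
time_s: 41.32
tool_pos: [0.4601, -0.3759, 0.3974]
orientation: [3.141, -0.0, -3.109]
contact_force: [-0.2, 0.5, -0.1]
opening: 0.0768
grasp_force: 0.0
```

Request:
carry_out([
  {"jaw": -0.8, "dx": 0, "dy": -0.046, "dz": -0.2, "turn": 0},
  {"jaw": -0.8, "dx": 0, "dy": -0.046, "dz": -0.4, "turn": 0},
  {"jaw": -0.8, "dx": 0, "dy": -0.046, "dz": -0.6, "turn": 0},
  {"jaw": -0.8, "dx": 0, "dy": -0.046, "dz": -0.8, "turn": 0},
  {"jaw": -0.8, "dx": 0, "dy": -0.046, "dz": -1, "turn": 0},
])

```text
time_s: 41.95
tool_pos: [0.46, -0.3799, 0.2971]
orientation: [3.141, -0.0, -3.109]
contact_force: [-0.2, 0.1, -0.5]
opening: 0.0767
grasp_force: 0.0
```

Request:
carry_out([
  {"jaw": -0.8, "dx": 0, "dy": 0, "dz": -0.25, "turn": 0},
  {"jaw": -0.8, "dx": 0, "dy": 0, "dz": -0.5, "turn": 0},
  {"jaw": -0.8, "dx": 0, "dy": 0, "dz": -0.7, "turn": 0},
  {"jaw": -0.8, "dx": 0, "dy": 0, "dz": -0.87, "turn": 0},
  {"jaw": -0.8, "dx": 0, "dy": 0, "dz": -1, "turn": 0},
])

```text
time_s: 42.58
tool_pos: [0.46, -0.3796, 0.1974]
orientation: [3.141, -0.0, -3.109]
contact_force: [0.3, 0.5, -0.2]
opening: 0.0767
grasp_force: 0.0
```

Request:
carry_out([
  {"jaw": -0.8, "dx": 0, "dy": 0, "dz": -0.1, "turn": 0},
  {"jaw": -0.8, "dx": 0, "dy": 0, "dz": -0.2, "turn": 0},
  {"jaw": -0.8, "dx": 0, "dy": 0, "dz": -0.26, "turn": 0},
  {"jaw": -0.8, "dx": 0, "dy": 0, "dz": -0.29, "turn": 0},
  {"jaw": -0.8, "dx": 0, "dy": 0, "dz": -0.29, "turn": 0},
])

```text
time_s: 43.2
tool_pos: [0.4603, -0.3795, 0.1697]
orientation: [-3.142, 0.0, -3.108]
contact_force: [-1.2, -0.6, -0.2]
opening: 0.0769
grasp_force: 0.0
```

Request:
carry_out([
  {"jaw": 1, "dx": 0, "dy": 0, "dz": 0, "turn": 0},
  {"jaw": 1, "dx": 0, "dy": 0, "dz": 0, "turn": 0},
  {"jaw": 1, "dx": 0, "dy": 0, "dz": 0, "turn": 0},
  {"jaw": 1, "dx": 0, "dy": 0, "dz": 0, "turn": 0},
  {"jaw": 1, "dx": 0, "dy": 0, "dz": 0, "turn": 0},
])

```text
time_s: 43.82
tool_pos: [0.4605, -0.3797, 0.1705]
orientation: [-3.141, 0.001, -3.108]
contact_force: [-0.7, 0.3, 5.7]
opening: 0.062
grasp_force: 66.2
```

Request:
carry_out([
  {"jaw": 1, "dx": 0, "dy": 0, "dz": 0.08, "turn": 0},
  {"jaw": 1, "dx": 0, "dy": 0, "dz": 0.25, "turn": 0},
  {"jaw": 1, "dx": 0, "dy": 0, "dz": 0.5, "turn": 0},
  {"jaw": 1, "dx": 0, "dy": 0, "dz": 0.75, "turn": 0},
  {"jaw": 1, "dx": 0, "dy": 0, "dz": 1, "turn": 0},
])

```text
time_s: 44.45
tool_pos: [0.4601, -0.3794, 0.2714]
orientation: [-3.141, 0.0, -3.108]
contact_force: [-0.5, 0.0, -1.8]
opening: 0.0624
grasp_force: 65.8
```

Request:
carry_out([
  {"jaw": 1, "dx": 0.05, "dy": 0.05, "dz": 0.2, "turn": 0},
  {"jaw": 1, "dx": 0.15, "dy": 0.15, "dz": 0.4, "turn": 0},
  {"jaw": 1, "dx": 0.3, "dy": 0.3, "dz": 0.6, "turn": -0.02},
  {"jaw": 1, "dx": 0.4, "dy": 0.45, "dz": 0.8, "turn": -0.0493},
  {"jaw": 1, "dx": 0.492, "dy": 0.6, "dz": 1, "turn": -0.0493},
])

```text
time_s: 45.08
tool_pos: [0.5095, -0.3187, 0.3713]
orientation: [-3.141, 0.0, 3.097]
contact_force: [-0.0, -0.2, -1.6]
opening: 0.0621
grasp_force: 65.8
```

Request:
carry_out([
  {"jaw": 1, "dx": 0, "dy": 0.2, "dz": 0.2, "turn": 0},
  {"jaw": 1, "dx": 0, "dy": 0.4, "dz": 0.4, "turn": 0},
  {"jaw": 1, "dx": 0, "dy": 0.6, "dz": 0.6, "turn": 0},
  {"jaw": 1, "dx": 0, "dy": 0.8, "dz": 0.8, "turn": 0},
  {"jaw": 1, "dx": 0, "dy": 1, "dz": 1, "turn": 0},
])

```text
time_s: 45.7
tool_pos: [0.5087, -0.218, 0.4711]
orientation: [3.142, -0.0, 3.097]
contact_force: [0.0, -0.8, -0.7]
opening: 0.0623
grasp_force: 65.8
```

Request:
carry_out([
  {"jaw": 1, "dx": 0, "dy": 0.2, "dz": 0, "turn": 0},
  {"jaw": 1, "dx": 0, "dy": 0.4, "dz": 0, "turn": 0},
  {"jaw": 1, "dx": 0, "dy": 0.6, "dz": 0, "turn": 0},
  {"jaw": 1, "dx": 0, "dy": 0.8, "dz": 0, "turn": 0},
  {"jaw": 1, "dx": 0, "dy": 1, "dz": 0, "turn": 0},
])

```text
time_s: 46.32
tool_pos: [0.5093, -0.1181, 0.4693]
orientation: [3.141, -0.001, 3.097]
contact_force: [0.1, 0.3, -1.4]
opening: 0.0622
grasp_force: 65.9
```

Request:
carry_out([
  {"jaw": 1, "dx": 0, "dy": 0.2, "dz": 0, "turn": 0},
  {"jaw": 1, "dx": 0, "dy": 0.4, "dz": 0, "turn": 0},
  {"jaw": 1, "dx": 0, "dy": 0.6, "dz": 0, "turn": 0},
  {"jaw": 1, "dx": 0, "dy": 0.8, "dz": 0, "turn": 0},
  {"jaw": 1, "dx": 0, "dy": 1, "dz": 0, "turn": 0},
])

```text
time_s: 46.95
tool_pos: [0.5093, -0.0181, 0.4697]
orientation: [3.142, 0.0, 3.097]
contact_force: [0.3, -0.7, -1.5]
opening: 0.0616
grasp_force: 65.9
```

Request:
carry_out([
  {"jaw": 1, "dx": 0, "dy": 0.2, "dz": 0, "turn": 0},
  {"jaw": 1, "dx": 0, "dy": 0.4, "dz": 0, "turn": 0},
  {"jaw": 1, "dx": 0, "dy": 0.6, "dz": 0, "turn": 0},
  {"jaw": 1, "dx": 0, "dy": 0.8, "dz": 0, "turn": 0},
  {"jaw": 1, "dx": 0, "dy": 1, "dz": 0, "turn": 0},
])

```text
time_s: 47.58
tool_pos: [0.5092, 0.0819, 0.4697]
orientation: [-3.142, 0.0, 3.097]
contact_force: [0.0, 0.1, -1.3]
opening: 0.0627
grasp_force: 65.9
```

Request:
carry_out([
  {"jaw": 1, "dx": 0, "dy": 0.2, "dz": 0, "turn": 0},
  {"jaw": 1, "dx": 0, "dy": 0.4, "dz": 0, "turn": 0},
  {"jaw": 1, "dx": 0, "dy": 0.6, "dz": 0, "turn": 0},
  {"jaw": 1, "dx": 0, "dy": 0.8, "dz": 0, "turn": 0},
  {"jaw": 1, "dx": 0, "dy": 1, "dz": 0, "turn": 0},
])

```text
time_s: 48.2
tool_pos: [0.5091, 0.1819, 0.4697]
orientation: [-3.142, 0.0, 3.097]
contact_force: [0.9, 0.3, -2.9]
opening: 0.0621
grasp_force: 65.9
```

Request:
carry_out([
  {"jaw": 1, "dx": 0, "dy": 0.2, "dz": 0, "turn": 0},
  {"jaw": 1, "dx": 0, "dy": 0.4, "dz": 0, "turn": 0},
  {"jaw": 1, "dx": 0, "dy": 0.65, "dz": -0.05, "turn": 0},
  {"jaw": 1, "dx": 0, "dy": 0.85, "dz": -0.15, "turn": 0},
  {"jaw": 1, "dx": 0, "dy": 0.946, "dz": -0.35, "turn": 0},
])

```text
time_s: 48.82
tool_pos: [0.5095, 0.2769, 0.4344]
orientation: [3.141, 0.001, 3.098]
contact_force: [-0.3, 0.2, -2.0]
opening: 0.0622
grasp_force: 65.8
```

Request:
carry_out([
  {"jaw": 1, "dx": 0, "dy": 0, "dz": -0.2, "turn": 0},
  {"jaw": 1, "dx": 0, "dy": 0, "dz": -0.4, "turn": 0},
  {"jaw": 1, "dx": 0, "dy": 0, "dz": -0.6, "turn": 0},
  {"jaw": 1, "dx": 0, "dy": 0, "dz": -0.8, "turn": 0},
  {"jaw": 1, "dx": 0, "dy": 0, "dz": -1, "turn": 0},
])

```text
time_s: 49.45
tool_pos: [0.5092, 0.2756, 0.3334]
orientation: [-3.141, -0.001, 3.097]
contact_force: [0.9, 0.2, -2.2]
opening: 0.0622
grasp_force: 65.8
```

Request:
carry_out([
  {"jaw": 1, "dx": 0, "dy": 0, "dz": -0.2, "turn": 0},
  {"jaw": 1, "dx": 0, "dy": 0, "dz": -0.38, "turn": 0},
  {"jaw": 1, "dx": 0, "dy": 0, "dz": -0.54, "turn": 0},
  {"jaw": 1, "dx": 0, "dy": 0, "dz": -0.68, "turn": 0},
  {"jaw": 1, "dx": 0, "dy": 0, "dz": -0.78, "turn": 0},
])

```text
time_s: 50.08
tool_pos: [0.5093, 0.2753, 0.2558]
orientation: [-3.141, -0.0, 3.097]
contact_force: [-1.0, -0.5, -1.6]
opening: 0.062
grasp_force: 65.8
```

Request:
carry_out([
  {"jaw": 1, "dx": 0, "dy": 0, "dz": -0.12, "turn": 0},
  {"jaw": 1, "dx": 0, "dy": 0, "dz": -0.21, "turn": 0},
  {"jaw": 1, "dx": 0, "dy": 0, "dz": -0.27, "turn": 0},
  {"jaw": 1, "dx": 0, "dy": 0, "dz": -0.3, "turn": 0},
  {"jaw": 1, "dx": 0, "dy": 0, "dz": -0.32, "turn": 0},
])

```text
time_s: 50.7
tool_pos: [0.5095, 0.2752, 0.2247]
orientation: [3.141, 0.0, 3.097]
contact_force: [0.1, 0.6, -1.8]
opening: 0.0626
grasp_force: 65.8
```

Request:
carry_out([
  {"jaw": 1, "dx": 0, "dy": 0, "dz": 0, "turn": 0},
  {"jaw": -1, "dx": 0, "dy": 0, "dz": 0, "turn": 0},
  {"jaw": -1, "dx": 0, "dy": 0, "dz": 0, "turn": 0},
  {"jaw": -1, "dx": 0, "dy": 0, "dz": 0.05, "turn": 0},
  {"jaw": -1, "dx": 0, "dy": 0, "dz": 0.15, "turn": 0},
])

```text
time_s: 51.32
tool_pos: [0.5093, 0.2751, 0.24]
orientation: [-3.141, -0.0, 3.097]
contact_force: [0.2, -0.2, -0.4]
opening: 0.0858
grasp_force: 0.0
```

Request:
carry_out([
  {"jaw": -1, "dx": 0, "dy": 0, "dz": 0.2, "turn": 0},
  {"jaw": -1, "dx": 0, "dy": 0, "dz": 0.4, "turn": 0},
  {"jaw": -1, "dx": 0, "dy": 0, "dz": 0.6, "turn": 0},
  {"jaw": -1, "dx": 0, "dy": 0, "dz": 0.8, "turn": 0},
  {"jaw": -1, "dx": 0, "dy": 0, "dz": 1, "turn": 0},
])

```text
time_s: 51.95
tool_pos: [0.5094, 0.2752, 0.3413]
orientation: [3.141, 0.001, 3.097]
contact_force: [0.5, -0.1, -0.4]
opening: 0.0853
grasp_force: 0.0
```

```bash
python3 - <<'E'
from h import *
c=cam('wrist'); save(c,'w10.png'); o=observe(); print(o['time_s'],o['tool_pos'])
for z in(.042,.054,.066):
  for r in stack(c,z): print(z,r)
E
```

```text
52.0 [0.51018619 0.27552447 0.34403334]
0.066 (array([509. , 275. ,  82.9,  63.4,  -2.4]), array([256., 185.]))
```

Request:
carry_out([
  {"jaw": -1, "dx": 0, "dy": -0.05, "dz": 0.2, "turn": 0},
  {"jaw": -1, "dx": 0, "dy": -0.1, "dz": 0.45, "turn": 0},
  {"jaw": -1, "dx": 0, "dy": -0.2, "dz": 0.7, "turn": 0},
  {"jaw": -1, "dx": 0, "dy": -0.35, "dz": 1, "turn": 0},
  {"jaw": -1, "dx": 0, "dy": -0.55, "dz": 1, "turn": 0},
])

```text
time_s: 52.62
tool_pos: [0.51, 0.22, 0.4422]
orientation: [3.14, 0.005, 3.098]
contact_force: [0.3, -0.1, 0.2]
opening: 0.0855
grasp_force: 0.0
```

Request:
carry_out([
  {"jaw": -1, "dx": 0, "dy": -0.2, "dz": 0.09, "turn": 0},
  {"jaw": -1, "dx": 0, "dy": -0.4, "dz": 0.09, "turn": 0},
  {"jaw": -1, "dx": 0, "dy": -0.6, "dz": 0.09, "turn": 0},
  {"jaw": -1, "dx": 0, "dy": -0.8, "dz": 0.09, "turn": 0},
  {"jaw": -1, "dx": 0, "dy": -1, "dz": 0.09, "turn": 0},
])

```text
time_s: 53.25
tool_pos: [0.5092, 0.1187, 0.448]
orientation: [-3.141, -0.001, 3.097]
contact_force: [-0.5, 1.2, 0.1]
opening: 0.0855
grasp_force: 0.0
```

Request:
carry_out([
  {"jaw": -1, "dx": 0, "dy": -0.2, "dz": 0, "turn": 0},
  {"jaw": -1, "dx": 0, "dy": -0.4, "dz": 0, "turn": 0},
  {"jaw": -1, "dx": 0, "dy": -0.6, "dz": 0, "turn": 0},
  {"jaw": -1, "dx": 0, "dy": -0.8, "dz": 0, "turn": 0},
  {"jaw": -1, "dx": 0, "dy": -1, "dz": 0, "turn": 0},
])

```text
time_s: 53.88
tool_pos: [0.509, 0.0187, 0.448]
orientation: [3.142, -0.001, 3.097]
contact_force: [0.8, 0.8, 0.0]
opening: 0.0857
grasp_force: 0.0
```

Request:
carry_out([
  {"jaw": -1, "dx": -0.05, "dy": -0.2, "dz": 0, "turn": 0},
  {"jaw": -1, "dx": -0.1, "dy": -0.4, "dz": 0, "turn": 0},
  {"jaw": -1, "dx": -0.2, "dy": -0.6, "dz": 0, "turn": 0},
  {"jaw": -1, "dx": -0.3, "dy": -0.8, "dz": 0, "turn": 0},
  {"jaw": -1, "dx": -0.4, "dy": -1, "dz": 0, "turn": 0},
])

```text
time_s: 54.5
tool_pos: [0.4686, -0.0811, 0.4481]
orientation: [3.141, -0.001, 3.097]
contact_force: [-0.1, -0.8, 0.6]
opening: 0.0853
grasp_force: 0.0
```

Request:
carry_out([
  {"jaw": -1, "dx": 0, "dy": -0.2, "dz": 0, "turn": 0},
  {"jaw": -1, "dx": 0, "dy": -0.4, "dz": 0, "turn": 0},
  {"jaw": -1, "dx": 0, "dy": -0.6, "dz": 0, "turn": 0},
  {"jaw": -1, "dx": 0, "dy": -0.8, "dz": 0, "turn": 0},
  {"jaw": -1, "dx": 0, "dy": -0.9, "dz": 0, "turn": 0},
])

```text
time_s: 55.12
tool_pos: [0.4691, -0.1712, 0.4483]
orientation: [3.141, -0.0, 3.096]
contact_force: [-0.1, 0.0, -0.5]
opening: 0.0855
grasp_force: 0.0
```

```bash
cat >> h.py <<'E'
def slabd(c,x,y,z=.012,zl=.0055):
    P=cloud(c); h=cv2.cvtColor(c['pixels'],cv2.COLOR_RGB2HSV)
    roi=(abs(P[...,0]-x)<.08)&(abs(P[...,1]-y)<.07)
    a=roi&(P[...,2]>zl)&(P[...,2]<.018); b=roi&(h[...,1]<85)&(h[...,2]>60)
    return rects(c,a,z,500),rects(c,cv2.morphologyEx(b.astype(np.uint8),cv2.MORPH_OPEN,np.ones((3,3))),z,500)
E
python3 - <<'E'
from h import *
c=cam('wrist'); save(c,'w11.png',scale=1.5); o=observe(); print(o['time_s'],o['tool_pos'],o['orientation'])
for r in slabs(c): print(r)
print(*slabd(c,.549,-.17),sep='\n')
E
```

```text
55.175 [ 0.46925919 -0.17169975  0.44837518] [-3.14109967e+00 -3.75555328e-04  3.09554543e+00]
(array([ 628.6, -463.6,   79.5,   51.8,  -76.3]), array([ 59., 270.]), 0.0208)
(array([ 548.9, -170.3,   83.4,   63.9,   -5.3]), array([258., 211.]), 0.0107)
(array([ 434.8, -278.1,   94.4,   68.9,   -8.6]), array([168., 125.]), 0.0089)
(array([ 432. , -168.1,   99.5,   33.5,    3.4]), array([257., 118.]), 0.0208)
(array([ 384.6, -462.7,   66.3,   52.5,   10.5]), array([14., 94.]), 0.0049)
[(array([ 548.1, -169.7,   85. ,   63.6,   -5.3]), array([261., 208.]))]
[(array([ 548.8, -170.2,   85.3,   64.2,   -5.5]), array([262., 204.]))]
```

View pics/w11.png

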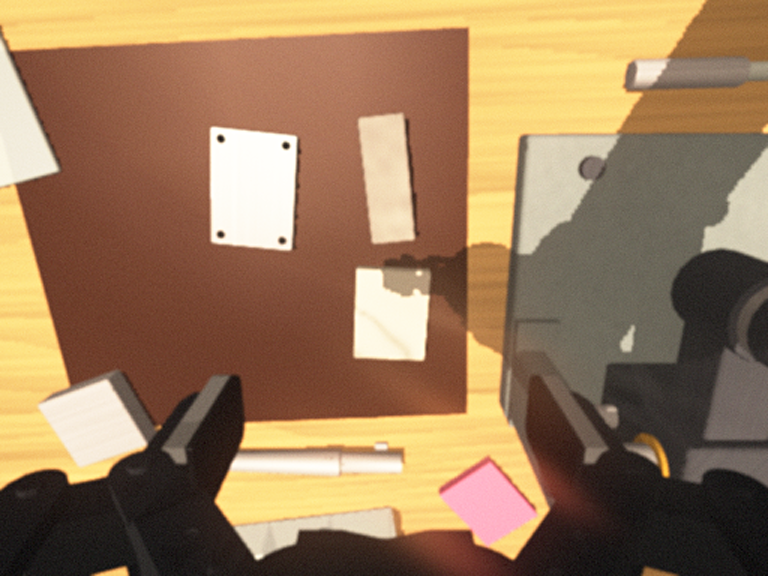

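The last slab is at (392,313) in the picture, with the shadow on its far end, and the plate at (254,188). Picking the slab at (548.9, −170.3) mm, −5.3°.

Request:
carry_out([
  {"jaw": -1, "dx": 0.2, "dy": 0, "dz": 0, "turn": -0.0307},
  {"jaw": -1, "dx": 0.4, "dy": 0, "dz": -0.1, "turn": -0.0307},
  {"jaw": -1, "dx": 0.6, "dy": 0, "dz": -0.2, "turn": -0.0307},
  {"jaw": -1, "dx": 0.795, "dy": -0.007, "dz": -0.35, "turn": -0.0307},
  {"jaw": -1, "dx": 0.795, "dy": -0.007, "dz": -0.5, "turn": -0.0307},
])

```text
time_s: 55.8
tool_pos: [0.5497, -0.1702, 0.3977]
orientation: [3.141, 0.0, 3.05]
contact_force: [-0.4, -0.6, 0.4]
opening: 0.0854
grasp_force: 0.0
```

Request:
carry_out([
  {"jaw": -1, "dx": 0, "dy": 0, "dz": -0.2, "turn": 0},
  {"jaw": -1, "dx": 0, "dy": 0, "dz": -0.4, "turn": 0},
  {"jaw": -1, "dx": 0, "dy": 0, "dz": -0.6, "turn": 0},
  {"jaw": -1, "dx": 0, "dy": 0, "dz": -0.8, "turn": 0},
  {"jaw": -1, "dx": 0, "dy": 0, "dz": -1, "turn": 0},
])

```text
time_s: 56.42
tool_pos: [0.5479, -0.1702, 0.2978]
orientation: [3.141, -0.001, 3.049]
contact_force: [-0.3, 0.3, 0.1]
opening: 0.0856
grasp_force: 0.0
```

Request:
carry_out([
  {"jaw": -0.8, "dx": 0, "dy": 0, "dz": -0.25, "turn": 0},
  {"jaw": -0.8, "dx": 0, "dy": 0, "dz": -0.5, "turn": 0},
  {"jaw": -0.8, "dx": 0, "dy": 0, "dz": -0.7, "turn": 0},
  {"jaw": -0.8, "dx": 0, "dy": 0, "dz": -0.87, "turn": 0},
  {"jaw": -0.8, "dx": 0, "dy": 0, "dz": -1, "turn": 0},
])

```text
time_s: 57.05
tool_pos: [0.5484, -0.1704, 0.1979]
orientation: [3.141, -0.001, 3.049]
contact_force: [0.5, 0.7, -0.1]
opening: 0.0768
grasp_force: 0.0
```

Request:
carry_out([
  {"jaw": -0.8, "dx": 0, "dy": 0, "dz": -0.1, "turn": 0},
  {"jaw": -0.8, "dx": 0, "dy": 0, "dz": -0.2, "turn": 0},
  {"jaw": -0.8, "dx": 0, "dy": 0, "dz": -0.26, "turn": 0},
  {"jaw": -0.8, "dx": 0, "dy": 0, "dz": -0.29, "turn": 0},
  {"jaw": -0.8, "dx": 0, "dy": 0, "dz": -0.29, "turn": 0},
])

```text
time_s: 57.68
tool_pos: [0.549, -0.1705, 0.1697]
orientation: [-3.142, 0.0, 3.049]
contact_force: [-0.2, 0.7, -0.3]
opening: 0.0774
grasp_force: 0.0
```

Request:
carry_out([
  {"jaw": 1, "dx": 0, "dy": 0, "dz": 0, "turn": 0},
  {"jaw": 1, "dx": 0, "dy": 0, "dz": 0, "turn": 0},
  {"jaw": 1, "dx": 0, "dy": 0, "dz": 0, "turn": 0},
  {"jaw": 1, "dx": 0, "dy": 0, "dz": 0, "turn": 0},
  {"jaw": 1, "dx": 0, "dy": 0, "dz": 0, "turn": 0},
])

```text
time_s: 58.3
tool_pos: [0.5492, -0.1706, 0.1705]
orientation: [-3.141, 0.001, 3.049]
contact_force: [-1.0, 0.6, 5.4]
opening: 0.0626
grasp_force: 66.2
```

Request:
carry_out([
  {"jaw": 1, "dx": 0, "dy": 0, "dz": 0.08, "turn": 0},
  {"jaw": 1, "dx": 0, "dy": 0, "dz": 0.25, "turn": 0},
  {"jaw": 1, "dx": 0, "dy": 0, "dz": 0.5, "turn": 0},
  {"jaw": 1, "dx": 0, "dy": 0, "dz": 0.75, "turn": 0},
  {"jaw": 1, "dx": 0, "dy": 0, "dz": 1, "turn": 0},
])

```text
time_s: 58.92
tool_pos: [0.5488, -0.1705, 0.2715]
orientation: [-3.141, 0.001, 3.049]
contact_force: [-0.7, 0.1, -1.3]
opening: 0.0623
grasp_force: 65.8
```

Request:
carry_out([
  {"jaw": 1, "dx": -0.05, "dy": 0, "dz": 0.2, "turn": 0},
  {"jaw": 1, "dx": -0.15, "dy": 0, "dz": 0.4, "turn": 0},
  {"jaw": 1, "dx": -0.25, "dy": 0.05, "dz": 0.6, "turn": 0.0307},
  {"jaw": 1, "dx": -0.35, "dy": 0.1, "dz": 0.8, "turn": 0.0307},
  {"jaw": 1, "dx": -0.397, "dy": 0.2, "dz": 1, "turn": 0.0307},
])

```text
time_s: 59.55
tool_pos: [0.508, -0.1504, 0.371]
orientation: [-3.142, -0.0, 3.097]
contact_force: [-0.3, -0.1, -0.9]
opening: 0.0618
grasp_force: 65.8
```

Request:
carry_out([
  {"jaw": 1, "dx": 0, "dy": 0.1, "dz": 0.2, "turn": 0},
  {"jaw": 1, "dx": 0, "dy": 0.2, "dz": 0.4, "turn": 0},
  {"jaw": 1, "dx": 0, "dy": 0.3, "dz": 0.6, "turn": 0},
  {"jaw": 1, "dx": 0, "dy": 0.45, "dz": 0.8, "turn": 0},
  {"jaw": 1, "dx": 0, "dy": 0.6, "dz": 1, "turn": 0},
])

```text
time_s: 60.18
tool_pos: [0.5083, -0.09, 0.471]
orientation: [-3.142, -0.0, 3.097]
contact_force: [0.5, 0.6, -1.4]
opening: 0.0623
grasp_force: 65.8
```

Request:
carry_out([
  {"jaw": 1, "dx": 0, "dy": 0.2, "dz": 0, "turn": 0},
  {"jaw": 1, "dx": 0, "dy": 0.4, "dz": 0, "turn": 0},
  {"jaw": 1, "dx": 0, "dy": 0.6, "dz": 0, "turn": 0},
  {"jaw": 1, "dx": 0, "dy": 0.8, "dz": 0, "turn": 0},
  {"jaw": 1, "dx": 0, "dy": 1, "dz": 0, "turn": 0},
])

```text
time_s: 60.8
tool_pos: [0.5084, 0.0107, 0.4687]
orientation: [3.141, -0.002, 3.098]
contact_force: [0.5, 0.3, -1.9]
opening: 0.0619
grasp_force: 65.8
```

Request:
carry_out([
  {"jaw": 1, "dx": 0, "dy": 0.2, "dz": 0, "turn": 0},
  {"jaw": 1, "dx": 0, "dy": 0.4, "dz": 0, "turn": 0},
  {"jaw": 1, "dx": 0, "dy": 0.6, "dz": 0, "turn": 0},
  {"jaw": 1, "dx": 0, "dy": 0.8, "dz": 0, "turn": 0},
  {"jaw": 1, "dx": 0, "dy": 1, "dz": 0, "turn": 0},
])

```text
time_s: 61.42
tool_pos: [0.5083, 0.1105, 0.4687]
orientation: [-3.141, -0.002, 3.098]
contact_force: [-0.0, -0.5, -1.8]
opening: 0.0617
grasp_force: 65.8
```

Request:
carry_out([
  {"jaw": 1, "dx": 0, "dy": 0.2, "dz": 0, "turn": 0},
  {"jaw": 1, "dx": 0, "dy": 0.4, "dz": 0, "turn": 0},
  {"jaw": 1, "dx": 0, "dy": 0.6, "dz": 0, "turn": 0},
  {"jaw": 1, "dx": 0, "dy": 0.8, "dz": 0, "turn": 0},
  {"jaw": 1, "dx": 0, "dy": 1, "dz": 0, "turn": 0},
])

```text
time_s: 62.05
tool_pos: [0.509, 0.2107, 0.4695]
orientation: [-3.141, -0.0, 3.097]
contact_force: [0.0, 0.3, -1.1]
opening: 0.0622
grasp_force: 65.8
```

Request:
carry_out([
  {"jaw": 1, "dx": 0, "dy": 0.2, "dz": 0, "turn": 0},
  {"jaw": 1, "dx": 0, "dy": 0.38, "dz": 0, "turn": 0},
  {"jaw": 1, "dx": 0, "dy": 0.53, "dz": -0.05, "turn": 0},
  {"jaw": 1, "dx": 0, "dy": 0.63, "dz": -0.15, "turn": 0},
  {"jaw": 1, "dx": 0, "dy": 0.657, "dz": -0.35, "turn": 0},
])

```text
time_s: 62.68
tool_pos: [0.5093, 0.276, 0.4342]
orientation: [3.141, 0.001, 3.098]
contact_force: [-0.2, 0.1, -2.4]
opening: 0.062
grasp_force: 65.8
```

Request:
carry_out([
  {"jaw": 1, "dx": 0, "dy": 0, "dz": -0.2, "turn": 0},
  {"jaw": 1, "dx": 0, "dy": 0, "dz": -0.4, "turn": 0},
  {"jaw": 1, "dx": 0, "dy": 0, "dz": -0.6, "turn": 0},
  {"jaw": 1, "dx": 0, "dy": 0, "dz": -0.8, "turn": 0},
  {"jaw": 1, "dx": 0, "dy": 0, "dz": -1, "turn": 0},
])

```text
time_s: 63.3
tool_pos: [0.509, 0.275, 0.3332]
orientation: [-3.141, -0.001, 3.097]
contact_force: [0.7, -0.2, -2.4]
opening: 0.0622
grasp_force: 65.8
```

Request:
carry_out([
  {"jaw": 1, "dx": 0, "dy": 0, "dz": -0.18, "turn": 0},
  {"jaw": 1, "dx": 0, "dy": 0, "dz": -0.33, "turn": 0},
  {"jaw": 1, "dx": 0, "dy": 0, "dz": -0.46, "turn": 0},
  {"jaw": 1, "dx": 0, "dy": 0, "dz": -0.57, "turn": 0},
  {"jaw": 1, "dx": 0, "dy": 0, "dz": -0.66, "turn": 0},
])

```text
time_s: 63.92
tool_pos: [0.5092, 0.2752, 0.2681]
orientation: [3.142, 0.0, 3.097]
contact_force: [0.9, -0.1, -1.0]
opening: 0.0624
grasp_force: 65.8
```

Request:
carry_out([
  {"jaw": 1, "dx": 0, "dy": 0, "dz": -0.12, "turn": 0},
  {"jaw": 1, "dx": 0, "dy": 0, "dz": -0.21, "turn": 0},
  {"jaw": 1, "dx": 0, "dy": 0, "dz": -0.27, "turn": 0},
  {"jaw": 1, "dx": 0, "dy": 0, "dz": -0.3, "turn": 0},
  {"jaw": 1, "dx": 0, "dy": 0, "dz": -0.32, "turn": 0},
])

```text
time_s: 64.55
tool_pos: [0.5093, 0.2752, 0.2367]
orientation: [3.141, 0.0, 3.097]
contact_force: [-0.2, 0.0, -1.1]
opening: 0.0622
grasp_force: 65.8
```

Request:
carry_out([
  {"jaw": 1, "dx": 0, "dy": 0, "dz": 0, "turn": 0},
  {"jaw": -1, "dx": 0, "dy": 0, "dz": 0, "turn": 0},
  {"jaw": -1, "dx": 0, "dy": 0, "dz": 0, "turn": 0},
  {"jaw": -1, "dx": 0, "dy": 0, "dz": 0.05, "turn": 0},
  {"jaw": -1, "dx": 0, "dy": 0, "dz": 0.15, "turn": 0},
])

```text
time_s: 65.18
tool_pos: [0.5091, 0.2751, 0.252]
orientation: [-3.141, -0.001, 3.097]
contact_force: [0.5, -0.0, -0.8]
opening: 0.0853
grasp_force: 0.0
```

Request:
carry_out([
  {"jaw": -1, "dx": 0, "dy": 0, "dz": 0.2, "turn": 0},
  {"jaw": -1, "dx": 0, "dy": 0, "dz": 0.4, "turn": 0},
  {"jaw": -1, "dx": 0, "dy": 0, "dz": 0.6, "turn": 0},
  {"jaw": -1, "dx": 0, "dy": 0, "dz": 0.8, "turn": 0},
  {"jaw": -1, "dx": 0, "dy": 0, "dz": 1, "turn": 0},
])

```text
time_s: 65.8
tool_pos: [0.5092, 0.2752, 0.3533]
orientation: [3.141, 0.001, 3.097]
contact_force: [-0.5, -0.2, -1.1]
opening: 0.0851
grasp_force: 0.0
```

```bash
python3 - <<'E'
from h import *
c=cam('wrist'); save(c,'w12.png'); o=observe(); print(o['time_s'],o['tool_pos'])
for z in(.054,.066,.078):
  for r in stack(c,z): print(z,r)
E
```

```text
65.85 [0.50995964 0.27549418 0.3560356 ]
0.078 (array([508.8, 275. ,  82.8,  63.4,  -2.6]), array([256., 186.]))
```

Stack of four is aligned (top slab at 508.8, 275.0 mm). Now the plate.

Request:
carry_out([
  {"jaw": -1, "dx": 0, "dy": -0.05, "dz": 0.2, "turn": 0},
  {"jaw": -1, "dx": 0, "dy": -0.1, "dz": 0.45, "turn": 0},
  {"jaw": -1, "dx": 0, "dy": -0.2, "dz": 0.7, "turn": 0},
  {"jaw": -1, "dx": 0, "dy": -0.35, "dz": 0.97, "turn": 0},
  {"jaw": -1, "dx": 0, "dy": -0.55, "dz": 0.97, "turn": 0},
])

```text
time_s: 66.47
tool_pos: [0.5097, 0.2199, 0.4509]
orientation: [3.14, 0.004, 3.098]
contact_force: [0.4, -0.3, -1.3]
opening: 0.0854
grasp_force: 0.0
```

Request:
carry_out([
  {"jaw": -1, "dx": 0, "dy": -0.2, "dz": 0, "turn": 0},
  {"jaw": -1, "dx": 0, "dy": -0.4, "dz": 0, "turn": 0},
  {"jaw": -1, "dx": 0, "dy": -0.6, "dz": 0, "turn": 0},
  {"jaw": -1, "dx": 0, "dy": -0.8, "dz": 0, "turn": 0},
  {"jaw": -1, "dx": 0, "dy": -1, "dz": 0, "turn": 0},
])

```text
time_s: 67.1
tool_pos: [0.5091, 0.1187, 0.4482]
orientation: [-3.141, -0.001, 3.097]
contact_force: [-0.1, -0.1, 0.3]
opening: 0.0853
grasp_force: 0.0
```

Request:
carry_out([
  {"jaw": -1, "dx": 0, "dy": -0.2, "dz": 0, "turn": 0},
  {"jaw": -1, "dx": 0, "dy": -0.4, "dz": 0, "turn": 0},
  {"jaw": -1, "dx": 0, "dy": -0.6, "dz": 0, "turn": 0},
  {"jaw": -1, "dx": 0, "dy": -0.8, "dz": 0, "turn": 0},
  {"jaw": -1, "dx": 0, "dy": -1, "dz": 0, "turn": 0},
])

```text
time_s: 67.72
tool_pos: [0.5089, 0.0187, 0.4482]
orientation: [3.142, -0.001, 3.097]
contact_force: [0.1, 0.2, -0.4]
opening: 0.0857
grasp_force: 0.0
```

Request:
carry_out([
  {"jaw": -1, "dx": -0.1, "dy": -0.2, "dz": 0, "turn": 0},
  {"jaw": -1, "dx": -0.25, "dy": -0.4, "dz": 0, "turn": 0},
  {"jaw": -1, "dx": -0.4, "dy": -0.6, "dz": 0, "turn": 0},
  {"jaw": -1, "dx": -0.6, "dy": -0.8, "dz": 0, "turn": 0},
  {"jaw": -1, "dx": -0.8, "dy": -1, "dz": 0, "turn": 0},
])

```text
time_s: 68.35
tool_pos: [0.4281, -0.081, 0.4483]
orientation: [3.141, -0.001, 3.097]
contact_force: [0.1, -0.9, -0.8]
opening: 0.0854
grasp_force: 0.0
```

Request:
carry_out([
  {"jaw": -1, "dx": 0, "dy": -0.2, "dz": 0, "turn": 0},
  {"jaw": -1, "dx": 0, "dy": -0.4, "dz": 0, "turn": 0},
  {"jaw": -1, "dx": 0, "dy": -0.6, "dz": 0, "turn": 0},
  {"jaw": -1, "dx": 0, "dy": -0.8, "dz": 0, "turn": 0},
  {"jaw": -1, "dx": 0, "dy": -1, "dz": 0, "turn": 0},
])

```text
time_s: 68.97
tool_pos: [0.4286, -0.181, 0.4483]
orientation: [3.141, -0.001, 3.097]
contact_force: [-0.6, 0.1, -0.0]
opening: 0.0853
grasp_force: 0.0
```

Request:
carry_out([
  {"jaw": -1, "dx": 0, "dy": -0.2, "dz": 0, "turn": 0},
  {"jaw": -1, "dx": 0, "dy": -0.4, "dz": 0, "turn": 0},
  {"jaw": -1, "dx": 0, "dy": -0.65, "dz": 0, "turn": 0},
  {"jaw": -1, "dx": 0, "dy": -0.85, "dz": 0, "turn": 0},
  {"jaw": -1, "dx": 0, "dy": -1, "dz": 0, "turn": 0},
])

```text
time_s: 69.6
tool_pos: [0.4291, -0.2811, 0.4485]
orientation: [3.141, -0.0, 3.097]
contact_force: [1.0, -0.5, 0.3]
opening: 0.0853
grasp_force: 0.0
```

```bash
python3 - <<'E'
from h import *
c=cam('wrist'); save(c,'w13.png'); o=observe(); print(o['time_s'],o['tool_pos'],o['orientation'])
for r in slabs(c,.010): print(r)
print(*slabd(c,.435,-.279,.010,.0045),sep='\n')
E
```

```text
69.65 [ 0.42921901 -0.28233785  0.44847683] [-3.14045446e+00 -6.65902160e-05  3.09576800e+00]
(array([ 434.6, -279.4,   94.5,   69.3,   -8.2]), array([258., 152.]), 0.0087)
(array([ 385.6, -466.9,   71.6,   61.9,    1.3]), array([101., 121.]), 0.0044)
[(array([ 434.4, -279.2,   93.7,   67.6,   -8.6]), array([258., 153.]))]
[(array([ 606.1, -473.8,  112.3,   27. ,  -30.8]), array([129., 280.])), (array([ 434.8, -279.2,   95.2,   69.4,   -8.6]), array([258., 152.]))]
```

Request:
carry_out([
  {"jaw": -1, "dx": 0.054, "dy": 0.004, "dz": -0.15, "turn": -0.0674},
  {"jaw": -1, "dx": 0.054, "dy": 0.004, "dz": -0.35, "turn": -0.0674},
  {"jaw": -1, "dx": 0.054, "dy": 0.004, "dz": -0.55, "turn": -0.0674},
  {"jaw": -1, "dx": 0.054, "dy": 0.004, "dz": -0.8, "turn": -0.0674},
  {"jaw": -1, "dx": 0.054, "dy": 0.004, "dz": -1, "turn": -0.0674},
])

```text
time_s: 70.28
tool_pos: [0.4345, -0.279, 0.3478]
orientation: [3.141, -0.0, 2.992]
contact_force: [0.3, 0.9, 0.3]
opening: 0.0852
grasp_force: 0.0
```

Request:
carry_out([
  {"jaw": -1, "dx": 0, "dy": 0, "dz": -0.2, "turn": 0},
  {"jaw": -1, "dx": 0, "dy": 0, "dz": -0.4, "turn": 0},
  {"jaw": -1, "dx": 0, "dy": 0, "dz": -0.6, "turn": 0},
  {"jaw": -1, "dx": 0, "dy": 0, "dz": -0.8, "turn": 0},
  {"jaw": -1, "dx": 0, "dy": 0, "dz": -1, "turn": 0},
])

```text
time_s: 70.9
tool_pos: [0.4347, -0.2792, 0.2481]
orientation: [3.141, 0.0, 2.992]
contact_force: [-0.2, -0.3, 0.5]
opening: 0.0854
grasp_force: 0.0
```

Request:
carry_out([
  {"jaw": -1, "dx": 0, "dy": 0, "dz": -0.2, "turn": 0},
  {"jaw": -1, "dx": 0, "dy": 0, "dz": -0.4, "turn": 0},
  {"jaw": -1, "dx": 0, "dy": 0, "dz": -0.6, "turn": 0},
  {"jaw": -1, "dx": 0, "dy": 0, "dz": -0.72, "turn": 0},
  {"jaw": -1, "dx": 0, "dy": 0, "dz": -0.79, "turn": 0},
])

```text
time_s: 71.53
tool_pos: [0.4346, -0.2793, 0.1692]
orientation: [3.141, -0.0, 2.992]
contact_force: [0.2, 0.9, 0.0]
opening: 0.0854
grasp_force: 0.0
```

Request:
carry_out([
  {"jaw": -1, "dx": 0, "dy": 0, "dz": 0, "turn": 0},
  {"jaw": 1, "dx": 0, "dy": 0, "dz": 0, "turn": 0},
  {"jaw": 1, "dx": 0, "dy": 0, "dz": 0, "turn": 0},
  {"jaw": 1, "dx": 0, "dy": 0, "dz": 0, "turn": 0},
  {"jaw": 1, "dx": 0, "dy": 0, "dz": 0, "turn": 0},
])

```text
time_s: 72.15
tool_pos: [0.4349, -0.2795, 0.1709]
orientation: [-3.142, 0.001, 2.992]
contact_force: [-0.5, 1.5, 7.0]
opening: 0.066
grasp_force: 65.7
```

Request:
carry_out([
  {"jaw": 1, "dx": 0, "dy": 0, "dz": 0, "turn": 0},
  {"jaw": 1, "dx": 0, "dy": 0, "dz": 0, "turn": 0},
  {"jaw": 1, "dx": 0, "dy": 0, "dz": 0.1, "turn": 0},
  {"jaw": 1, "dx": 0, "dy": 0, "dz": 0.25, "turn": 0},
  {"jaw": 1, "dx": 0, "dy": 0, "dz": 0.45, "turn": 0},
])

```text
time_s: 72.78
tool_pos: [0.4343, -0.2792, 0.2154]
orientation: [3.141, -0.001, 2.991]
contact_force: [1.0, -0.5, -5.9]
opening: 0.0657
grasp_force: 69.7
```

Request:
carry_out([
  {"jaw": 1, "dx": 0, "dy": 0, "dz": 0.15, "turn": 0},
  {"jaw": 1, "dx": 0, "dy": 0, "dz": 0.3, "turn": 0},
  {"jaw": 1, "dx": 0, "dy": 0, "dz": 0.45, "turn": 0},
  {"jaw": 1, "dx": 0, "dy": 0, "dz": 0.52, "turn": 0},
  {"jaw": 1, "dx": 0, "dy": 0, "dz": 0.55, "turn": 0},
])

```text
time_s: 73.4
tool_pos: [0.4346, -0.2795, 0.2701]
orientation: [-3.141, 0.0, 2.991]
contact_force: [-0.2, -0.3, -5.5]
opening: 0.0655
grasp_force: 69.8
```

```bash
python3 - <<'E'
from h import *
c=cam('wrist'); save(c,'w14.png'); o=observe(); print(o['time_s'],o['tool_pos'],o['orientation'],o['opening'])
P=cloud(c); T=o['tool_pos']; z=T[2]-.1705+.010
m=(abs(P[...,2]-z)<.004)&(c['range_z']>0)&(np.hypot(P[...,0]-T[0],P[...,1]-T[1])<.065)
for r in rects(c,m,z,300): print(r)
E
```

```text
73.45 [ 0.4346101  -0.27942602  0.27004812] [-3.14146351e+00  1.41222482e-04  2.99153755e+00] 0.06545703101733354
(array([ 433.1, -279.2,   92.4,   81. ,   -8.6]), array([257., 252.]))
```

Request:
carry_out([
  {"jaw": 1, "dx": 0.05, "dy": 0.05, "dz": 0.2, "turn": 0.03},
  {"jaw": 1, "dx": 0.15, "dy": 0.15, "dz": 0.4, "turn": 0.0674},
  {"jaw": 1, "dx": 0.3, "dy": 0.3, "dz": 0.6, "turn": 0.0674},
  {"jaw": 1, "dx": 0.5, "dy": 0.45, "dz": 0.8, "turn": 0.0674},
  {"jaw": 1, "dx": 0.746, "dy": 0.6, "dz": 1, "turn": 0.0674},
])

```text
time_s: 74.08
tool_pos: [0.5093, -0.2188, 0.3695]
orientation: [3.141, -0.002, 3.097]
contact_force: [1.0, -0.6, -4.7]
opening: 0.0654
grasp_force: 69.8
```

Request:
carry_out([
  {"jaw": 1, "dx": 0, "dy": 0.2, "dz": 0.2, "turn": 0},
  {"jaw": 1, "dx": 0, "dy": 0.4, "dz": 0.4, "turn": 0},
  {"jaw": 1, "dx": 0, "dy": 0.6, "dz": 0.6, "turn": 0},
  {"jaw": 1, "dx": 0, "dy": 0.8, "dz": 0.8, "turn": 0},
  {"jaw": 1, "dx": 0, "dy": 1, "dz": 1, "turn": 0},
])

```text
time_s: 74.7
tool_pos: [0.5089, -0.1187, 0.4694]
orientation: [3.141, -0.002, 3.097]
contact_force: [-0.1, 0.8, -6.1]
opening: 0.0656
grasp_force: 69.8
```

Request:
carry_out([
  {"jaw": 1, "dx": 0, "dy": 0.2, "dz": 0, "turn": 0},
  {"jaw": 1, "dx": 0, "dy": 0.4, "dz": 0, "turn": 0},
  {"jaw": 1, "dx": 0, "dy": 0.6, "dz": 0, "turn": 0},
  {"jaw": 1, "dx": 0, "dy": 0.8, "dz": 0, "turn": 0},
  {"jaw": 1, "dx": 0, "dy": 1, "dz": 0, "turn": 0},
])

```text
time_s: 75.32
tool_pos: [0.5088, -0.0182, 0.4682]
orientation: [3.141, -0.003, 3.097]
contact_force: [-0.1, 1.3, -6.0]
opening: 0.0655
grasp_force: 69.8
```

Request:
carry_out([
  {"jaw": 1, "dx": 0, "dy": 0.2, "dz": 0, "turn": 0},
  {"jaw": 1, "dx": 0, "dy": 0.4, "dz": 0, "turn": 0},
  {"jaw": 1, "dx": 0, "dy": 0.6, "dz": 0, "turn": 0},
  {"jaw": 1, "dx": 0, "dy": 0.8, "dz": 0, "turn": 0},
  {"jaw": 1, "dx": 0, "dy": 1, "dz": 0, "turn": 0},
])

```text
time_s: 75.95
tool_pos: [0.5087, 0.0817, 0.4681]
orientation: [-3.141, -0.003, 3.097]
contact_force: [0.3, 0.5, -5.5]
opening: 0.0656
grasp_force: 69.8
```

Request:
carry_out([
  {"jaw": 1, "dx": 0, "dy": 0.2, "dz": 0, "turn": 0},
  {"jaw": 1, "dx": 0, "dy": 0.4, "dz": 0, "turn": 0},
  {"jaw": 1, "dx": 0, "dy": 0.6, "dz": 0, "turn": 0},
  {"jaw": 1, "dx": 0, "dy": 0.8, "dz": 0, "turn": 0},
  {"jaw": 1, "dx": 0, "dy": 1, "dz": 0, "turn": 0},
])

```text
time_s: 76.58
tool_pos: [0.5087, 0.1817, 0.4683]
orientation: [-3.141, -0.002, 3.097]
contact_force: [-0.4, 0.1, -6.4]
opening: 0.0655
grasp_force: 69.8
```

Request:
carry_out([
  {"jaw": 1, "dx": 0, "dy": 0.2, "dz": 0, "turn": 0},
  {"jaw": 1, "dx": 0, "dy": 0.4, "dz": 0, "turn": 0},
  {"jaw": 1, "dx": 0, "dy": 0.6, "dz": 0, "turn": 0},
  {"jaw": 1, "dx": 0, "dy": 0.8, "dz": -0.1, "turn": 0},
  {"jaw": 1, "dx": 0, "dy": 0.946, "dz": -0.3, "turn": 0},
])

```text
time_s: 77.2
tool_pos: [0.5094, 0.2768, 0.4395]
orientation: [3.141, 0.002, 3.098]
contact_force: [-0.4, 0.2, -5.9]
opening: 0.0655
grasp_force: 69.8
```

Request:
carry_out([
  {"jaw": 1, "dx": 0, "dy": 0, "dz": -0.2, "turn": 0},
  {"jaw": 1, "dx": 0, "dy": 0, "dz": -0.4, "turn": 0},
  {"jaw": 1, "dx": 0, "dy": 0, "dz": -0.6, "turn": 0},
  {"jaw": 1, "dx": 0, "dy": 0, "dz": -0.8, "turn": 0},
  {"jaw": 1, "dx": 0, "dy": 0, "dz": -1, "turn": 0},
])

```text
time_s: 77.82
tool_pos: [0.509, 0.2758, 0.3383]
orientation: [-3.141, -0.0, 3.097]
contact_force: [0.1, 0.2, -5.5]
opening: 0.0654
grasp_force: 69.8
```

Request:
carry_out([
  {"jaw": 1, "dx": 0, "dy": 0, "dz": -0.16, "turn": 0},
  {"jaw": 1, "dx": 0, "dy": 0, "dz": -0.3, "turn": 0},
  {"jaw": 1, "dx": 0, "dy": 0, "dz": -0.42, "turn": 0},
  {"jaw": 1, "dx": 0, "dy": 0, "dz": -0.52, "turn": 0},
  {"jaw": 1, "dx": 0, "dy": 0, "dz": -0.59, "turn": 0},
])

```text
time_s: 78.45
tool_pos: [0.5092, 0.2752, 0.2802]
orientation: [3.142, 0.0, 3.097]
contact_force: [-0.0, -1.2, -5.8]
opening: 0.0655
grasp_force: 69.7
```

Request:
carry_out([
  {"jaw": 1, "dx": 0, "dy": 0, "dz": -0.12, "turn": 0},
  {"jaw": 1, "dx": 0, "dy": 0, "dz": -0.21, "turn": 0},
  {"jaw": 1, "dx": 0, "dy": 0, "dz": -0.27, "turn": 0},
  {"jaw": 1, "dx": 0, "dy": 0, "dz": -0.3, "turn": 0},
  {"jaw": 1, "dx": 0, "dy": 0, "dz": -0.32, "turn": 0},
])

```text
time_s: 79.08
tool_pos: [0.5093, 0.2752, 0.249]
orientation: [3.142, 0.0, 3.097]
contact_force: [-4.5, -1.7, 8.8]
opening: 0.0657
grasp_force: 71.3
```

Request:
carry_out([
  {"jaw": 1, "dx": 0, "dy": 0, "dz": 0, "turn": 0},
  {"jaw": -1, "dx": 0, "dy": 0, "dz": 0, "turn": 0},
  {"jaw": -1, "dx": 0, "dy": 0, "dz": 0, "turn": 0},
  {"jaw": -1, "dx": 0, "dy": 0, "dz": 0.05, "turn": 0},
  {"jaw": -1, "dx": 0, "dy": 0, "dz": 0.15, "turn": 0},
])

```text
time_s: 79.7
tool_pos: [0.5092, 0.2751, 0.2642]
orientation: [-3.142, -0.0, 3.097]
contact_force: [-0.1, -0.4, 0.8]
opening: 0.0853
grasp_force: 0.0
```

Request:
carry_out([
  {"jaw": -1, "dx": 0, "dy": 0, "dz": 0.2, "turn": 0},
  {"jaw": -1, "dx": 0, "dy": 0, "dz": 0.4, "turn": 0},
  {"jaw": -1, "dx": 0, "dy": 0, "dz": 0.6, "turn": 0},
  {"jaw": -1, "dx": 0, "dy": 0, "dz": 0.8, "turn": 0},
  {"jaw": -1, "dx": 0, "dy": 0, "dz": 1, "turn": 0},
])

```text
time_s: 80.32
tool_pos: [0.5092, 0.2752, 0.3653]
orientation: [3.141, 0.001, 3.097]
contact_force: [0.2, -0.3, -0.2]
opening: 0.0852
grasp_force: 0.0
```

```bash
python3 - <<'E'
from h import *
c=cam('wrist'); save(c,'w15.png'); o=observe(); print(o['time_s'],o['tool_pos'])
for z in(.066,.078,.088):
  for r in stack(c,z): print(z,r)
E
```

```text
80.375 [0.50994375 0.27551401 0.36811303]
0.088 (array([508.4, 275.1,  93.1,  67.4,  -2.5]), array([256., 183.]))
```

View pics/w15.png

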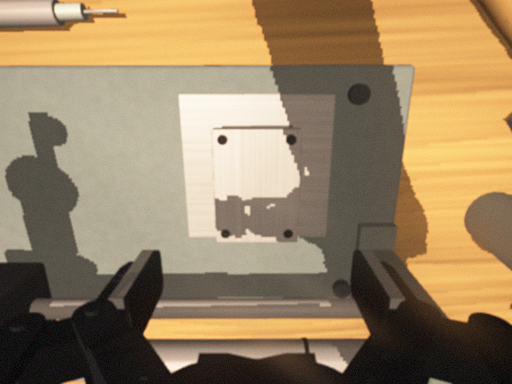

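The plate is centred at (508.4, 275.1) mm with its holes at the corners. Now the head.

Request:
carry_out([
  {"jaw": -1, "dx": 0, "dy": -0.05, "dz": 0.3, "turn": 0},
  {"jaw": -1, "dx": 0.05, "dy": -0.1, "dz": 0.6, "turn": 0},
  {"jaw": -1, "dx": 0.1, "dy": -0.2, "dz": 0.85, "turn": 0},
  {"jaw": -1, "dx": 0.2, "dy": -0.35, "dz": 0.85, "turn": 0},
  {"jaw": -1, "dx": 0.3, "dy": -0.5, "dz": 0.85, "turn": 0},
])

```text
time_s: 81.0
tool_pos: [0.5395, 0.2243, 0.448]
orientation: [-3.141, -0.001, 3.097]
contact_force: [0.2, 0.1, -0.2]
opening: 0.0853
grasp_force: 0.0
```

Request:
carry_out([
  {"jaw": -1, "dx": 0.1, "dy": -0.2, "dz": 0, "turn": 0},
  {"jaw": -1, "dx": 0.2, "dy": -0.4, "dz": 0, "turn": 0},
  {"jaw": -1, "dx": 0.3, "dy": -0.6, "dz": 0, "turn": 0},
  {"jaw": -1, "dx": 0.4, "dy": -0.8, "dz": 0, "turn": 0},
  {"jaw": -1, "dx": 0.5, "dy": -1, "dz": 0, "turn": 0},
])

```text
time_s: 81.62
tool_pos: [0.5899, 0.1237, 0.4486]
orientation: [-3.142, -0.0, 3.097]
contact_force: [0.4, 0.2, -0.6]
opening: 0.0854
grasp_force: 0.0
```

Request:
carry_out([
  {"jaw": -1, "dx": 0.1, "dy": -0.25, "dz": 0, "turn": 0},
  {"jaw": -1, "dx": 0.2, "dy": -0.5, "dz": 0, "turn": 0},
  {"jaw": -1, "dx": 0.253, "dy": -0.75, "dz": 0, "turn": 0},
  {"jaw": -1, "dx": 0.253, "dy": -0.928, "dz": 0, "turn": 0},
  {"jaw": -1, "dx": 0.253, "dy": -0.928, "dz": 0, "turn": 0},
])

```text
time_s: 82.25
tool_pos: [0.6145, 0.031, 0.4486]
orientation: [3.141, -0.0, 3.095]
contact_force: [0.2, 0.5, -0.6]
opening: 0.0854
grasp_force: 0.0
```

Request:
carry_out([
  {"jaw": -1, "dx": 0, "dy": 0, "dz": -0.2, "turn": 0},
  {"jaw": -1, "dx": 0, "dy": 0, "dz": -0.4, "turn": 0},
  {"jaw": -1, "dx": 0, "dy": 0, "dz": -0.6, "turn": 0},
  {"jaw": -1, "dx": 0, "dy": 0, "dz": -0.75, "turn": 0},
  {"jaw": -1, "dx": 0, "dy": 0, "dz": -0.84, "turn": 0},
])

```text
time_s: 82.88
tool_pos: [0.6143, 0.0329, 0.364]
orientation: [3.141, -0.001, 3.098]
contact_force: [-0.4, 0.7, 0.3]
opening: 0.0857
grasp_force: 0.0
```

Request:
carry_out([
  {"jaw": 1, "dx": 0, "dy": 0, "dz": 0, "turn": 0},
  {"jaw": 1, "dx": 0, "dy": 0, "dz": 0, "turn": 0},
  {"jaw": 1, "dx": 0, "dy": 0, "dz": 0, "turn": 0},
  {"jaw": 1, "dx": 0, "dy": 0, "dz": 0, "turn": 0},
  {"jaw": 1, "dx": 0, "dy": 0, "dz": 0, "turn": 0},
])

```text
time_s: 83.5
tool_pos: [0.6147, 0.0335, 0.3659]
orientation: [3.138, 0.002, 3.098]
contact_force: [-0.7, 6.0, 4.1]
opening: 0.0223
grasp_force: 59.0
```

Request:
carry_out([
  {"jaw": 1, "dx": 0.005, "dy": 0.1, "dz": 0, "turn": 0},
  {"jaw": 1, "dx": 0.013, "dy": 0.3, "dz": 0, "turn": 0},
  {"jaw": 1, "dx": 0.022, "dy": 0.5, "dz": 0, "turn": 0},
  {"jaw": 1, "dx": 0.031, "dy": 0.7, "dz": 0, "turn": 0},
  {"jaw": 1, "dx": 0.039, "dy": 0.9, "dz": 0, "turn": 0},
])

```text
time_s: 84.12
tool_pos: [0.6184, 0.12, 0.3659]
orientation: [-3.133, 0.001, 3.094]
contact_force: [-2.4, -13.5, 5.5]
opening: 0.0224
grasp_force: 59.9
```

Request:
carry_out([
  {"jaw": 1, "dx": 0.009, "dy": 0.2, "dz": 0, "turn": 0},
  {"jaw": 1, "dx": 0.017, "dy": 0.4, "dz": 0, "turn": 0},
  {"jaw": 1, "dx": 0.026, "dy": 0.6, "dz": 0, "turn": 0},
  {"jaw": 1, "dx": 0.035, "dy": 0.8, "dz": 0, "turn": 0},
  {"jaw": 1, "dx": 0.043, "dy": 1, "dz": 0, "turn": 0},
])

```text
time_s: 84.75
tool_pos: [0.6227, 0.22, 0.3659]
orientation: [-3.134, 0.001, 3.095]
contact_force: [-3.9, -12.9, 7.2]
opening: 0.0225
grasp_force: 60.0
```

Request:
carry_out([
  {"jaw": 1, "dx": 0.005, "dy": 0.1, "dz": 0, "turn": 0},
  {"jaw": 1, "dx": 0.009, "dy": 0.2, "dz": 0, "turn": 0},
  {"jaw": 1, "dx": 0.011, "dy": 0.25, "dz": 0, "turn": 0},
  {"jaw": 1, "dx": 0.011, "dy": 0.25, "dz": 0, "turn": 0},
  {"jaw": 1, "dx": 0.011, "dy": 0.25, "dz": 0, "turn": 0},
])

```text
time_s: 85.38
tool_pos: [0.6238, 0.2457, 0.3659]
orientation: [-3.137, 0.001, 3.096]
contact_force: [-3.1, -7.4, 5.6]
opening: 0.022
grasp_force: 59.8
```

```bash
python3 - <<'E'
from h import *
import pickle
c=cam('wrist'); pickle.dump(c,open('w16.pkl','wb')); save(c,'w16.png',scale=1.5); o=observe(); print(o['time_s'],o['tool_pos'],o['contact_force'])
for p in ((295,230),(300,230),(305,230),(310,230)): print(p,onz(c,*p,.157).round(4))
s=cam('side'); save(s,'s16.png',(170,150,330,330),4); pickle.dump(s,open('s16.pkl','wb'))
E
```

```text
85.425 [0.62376603 0.24567121 0.36588345] [-3.03306474 -6.70980408  6.80982505]
(295, 230) [0.6286 0.2672 0.157 ]
(300, 230) [0.6288 0.2701 0.157 ]
(305, 230) [0.6289 0.2731 0.157 ]
(310, 230) [0.629 0.276 0.157]
```

View pics/w16.png

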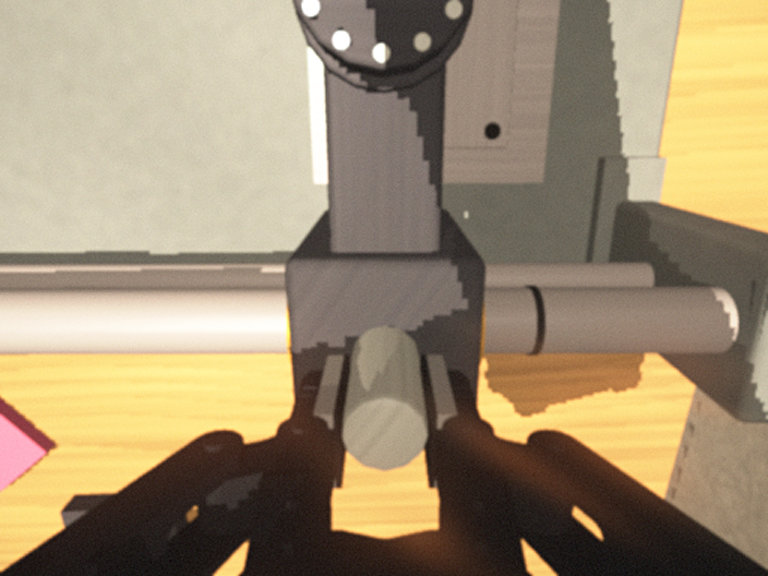

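The view shows the ring at (538,320) and the head's left top edge at column 484, with the handle gripped. I'll compute the remaining gap.

```bash
cat >> h.py <<'E'
def gap(c,rows=range(200,228)):
    g=cv2.cvtColor(c['pixels'],cv2.COLOR_RGB2GRAY).astype(float); yaw=-.0435; out=[]
    P=np.array([.5348,.1742]); R=np.array([[np.cos(yaw),-np.sin(yaw)],[np.sin(yaw),np.cos(yaw)]])
    # ring: darkest thin column between edge and right; edge: strongest rise
    return g,P,R
E
python3 - <<'E'
from h import *
import pickle
c=pickle.load(open('w16.pkl','rb')); g,P,R=gap(c)
Y=lambda u,v,z:(R.T@(onz(c,u,v,z)[:2]-P))*1000
for v in range(198,230,4):
    s=g[v]; seg=np.maximum(np.median(s[345:375])-s[345:375]-6,0); ring=345+(seg*np.arange(30)).sum()/seg.sum()
    print(v,round(ring,2),'ringY',Y(ring,v,.156).round(1), s[314:332].astype(int).tolist())
for u in (322,323,324): print(u,Y(u,190,.175).round(1),Y(u,225,.175).round(1))
E
```

```text
198 358.38 ringY [ 70.  132.9] [66, 62, 63, 63, 58, 61, 56, 55, 85, 118, 127, 127, 120, 122, 123, 130, 121, 124]
202 359.27 ringY [ 72.5 133.6] [64, 58, 61, 66, 60, 60, 60, 68, 97, 122, 131, 130, 126, 127, 123, 125, 132, 128]
206 359.93 ringY [ 74.9 134.3] [63, 59, 61, 67, 58, 63, 60, 83, 108, 130, 136, 133, 133, 132, 133, 133, 134, 134]
210 360.27 ringY [ 77.4 134.7] [65, 68, 70, 67, 66, 64, 65, 92, 127, 134, 134, 139, 139, 138, 139, 139, 137, 137]
214 360.36 ringY [ 80. 135.] [71, 59, 67, 70, 65, 57, 70, 96, 132, 143, 136, 143, 140, 142, 145, 145, 141, 145]
218 360.39 ringY [ 82.5 135.2] [72, 70, 70, 68, 66, 66, 75, 101, 127, 135, 134, 134, 134, 136, 137, 136, 134, 138]
222 360.11 ringY [ 85.  135.3] [68, 70, 72, 65, 72, 67, 86, 105, 127, 132, 131, 129, 137, 134, 129, 130, 128, 129]
226 359.46 ringY [ 87.6 135.2] [68, 71, 68, 67, 63, 65, 87, 114, 128, 127, 126, 125, 128, 124, 126, 125, 130, 130]
322 [ 59.  107.8] [ 78.5 108.9]
323 [ 59.  108.3] [ 78.5 109.5]
324 [ 59.  108.8] [ 78.5 110. ]
```

Request:
carry_out([
  {"jaw": 1, "dx": 0.003, "dy": 0.07, "dz": 0, "turn": 0},
  {"jaw": 1, "dx": 0.006, "dy": 0.14, "dz": 0, "turn": 0},
  {"jaw": 1, "dx": 0.009, "dy": 0.2, "dz": 0, "turn": 0},
  {"jaw": 1, "dx": 0.011, "dy": 0.245, "dz": 0, "turn": 0},
  {"jaw": 1, "dx": 0.011, "dy": 0.245, "dz": 0, "turn": 0},
])

```text
time_s: 86.1
tool_pos: [0.6248, 0.27, 0.3659]
orientation: [-3.136, 0.001, 3.096]
contact_force: [-3.6, -8.2, 6.4]
opening: 0.0224
grasp_force: 59.9
```

Request:
carry_out([
  {"jaw": 1, "dx": 0, "dy": 0, "dz": 0, "turn": 0},
  {"jaw": -1, "dx": 0, "dy": 0, "dz": 0, "turn": 0},
  {"jaw": -1, "dx": 0, "dy": 0, "dz": 0, "turn": 0},
  {"jaw": -1, "dx": 0, "dy": 0, "dz": 0.2, "turn": 0},
  {"jaw": -1, "dx": 0, "dy": 0, "dz": 0.4, "turn": 0},
])

```text
time_s: 86.72
tool_pos: [0.6248, 0.2721, 0.4047]
orientation: [-3.141, -0.001, 3.098]
contact_force: [-0.2, 0.1, -0.2]
opening: 0.0855
grasp_force: 0.0
```

Request:
carry_out([
  {"jaw": -1, "dx": 0, "dy": 0, "dz": 0.2, "turn": 0},
  {"jaw": -1, "dx": 0, "dy": 0.2, "dz": 0.4, "turn": 0},
  {"jaw": -1, "dx": 0, "dy": 0.35, "dz": 0.45, "turn": 0},
  {"jaw": -1, "dx": 0, "dy": 0.35, "dz": 0.45, "turn": 0},
  {"jaw": -1, "dx": 0, "dy": 0.35, "dz": 0.45, "turn": 0},
])

```text
time_s: 87.35
tool_pos: [0.6247, 0.3068, 0.4483]
orientation: [-3.14, -0.002, 3.098]
contact_force: [0.1, 0.8, -0.3]
opening: 0.0855
grasp_force: 0.0
```

```bash
python3 - <<'E'
from h import *
import pickle
c=cam('wrist'); pickle.dump(c,open('w17.pkl','wb')); save(c,'w17.png',(200,140,320,240),6); o=observe(); print(o['time_s'],o['tool_pos'])
g,P,R=gap(c); yaw=-.0435
w=lambda x,y,z:proj(c,[*(P+R@np.array([x,y])/1000),z/1000])
print('ring expected',w(85,133.5,157),w(85,136.5,157),w(85,135,175))
u,v=map(int,w(85,135,157))
for k in range(v-8,v+10,3): print(k,g[k,u-14:u+15].astype(int).tolist())
print(u)
E
```

```text
87.4 [0.62477479 0.30651402 0.44841276]
ring expected (np.float64(253.75852139774872), np.float64(185.49551139343336)) (np.float64(257.3685459711404), np.float64(185.4936062386645)) (np.float64(255.46705081649606), np.float64(192.23541981460556))
177 [99, 99, 96, 94, 104, 103, 106, 100, 91, 90, 76, 71, 95, 160, 201, 198, 174, 169, 204, 221, 217, 218, 220, 221, 216, 221, 220, 219, 222]
180 [99, 98, 98, 100, 100, 107, 101, 104, 94, 89, 72, 69, 98, 169, 215, 211, 181, 184, 229, 238, 236, 237, 236, 236, 235, 235, 234, 236, 233]
183 [96, 99, 102, 101, 103, 97, 101, 98, 93, 88, 75, 68, 97, 177, 220, 221, 189, 183, 225, 237, 237, 236, 237, 234, 234, 236, 234, 234, 235]
186 [104, 94, 104, 96, 104, 100, 97, 97, 88, 90, 81, 72, 94, 161, 206, 203, 176, 164, 198, 218, 215, 216, 214, 213, 216, 213, 216, 213, 215]
189 [99, 104, 99, 103, 102, 100, 103, 98, 92, 87, 78, 67, 86, 147, 190, 193, 163, 133, 164, 194, 206, 204, 205, 202, 203, 202, 203, 204, 201]
192 [101, 103, 100, 101, 100, 101, 100, 103, 93, 87, 83, 71, 74, 96, 146, 176, 151, 112, 114, 135, 147, 144, 145, 145, 142, 142, 147, 147, 144]
255
```

View pics/w17.png

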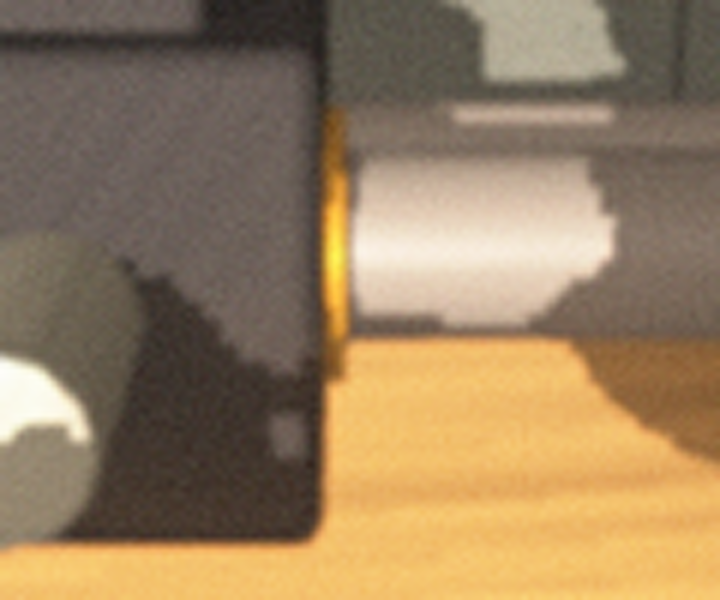

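The crop shows the head's face at about column 253.5, a brass bush next to it, and the bar beyond. I'll check by the head's centre (mean of both side edges, which cancels the chamfer) and the handle's axis.

```bash
python3 - <<'E'
from h import *
import pickle
c=pickle.load(open('w17.pkl','rb')); g,P,R=gap(c)
Y=lambda u,v,z:(R.T@(onz(c,u,v,z)[:2]-P))*1000
for v in (176,182,186,224): print(v,g[v,155:176].astype(int).tolist(),g[v,246:262].astype(int).tolist())
for u in (163,165,167,252,253,254): print(u,Y(u,182,.175).round(1))
C=cloud(c)
m=(C[...,2]>.217)&(C[...,2]<.232)&(c['range_z']>0)&(C[...,0]>.59)&(C[...,0]<.66)
p=C[m]; (x,y),r=cv2.minEnclosingCircle((p[:,:2]*1000).astype(np.float32)); print('handle',m.sum(),x,y,r,'press',R.T@(np.array([x,y])/1000-P)*1000)
m2=(abs(C[...,2]-.174)<.004)&(C[...,0]>.6)&(C[...,0]<.64)&(c['range_z']>0); q=(C[m2][:,:2]-P)@R*1000; print('block',m2.sum(),q.min(0),q.max(0), np.median(C[m2][:,2]))
E
```

```text
176 [215, 214, 215, 215, 211, 213, 214, 214, 200, 145, 98, 93, 102, 103, 106, 107, 102, 99, 99, 100, 100] [98, 99, 94, 92, 83, 75, 70, 91, 148, 198, 196, 172, 159, 200, 215, 217]
182 [247, 248, 246, 247, 247, 248, 246, 248, 248, 235, 160, 91, 87, 99, 98, 99, 98, 102, 94, 97, 98] [102, 102, 101, 96, 87, 74, 72, 101, 176, 223, 221, 193, 191, 233, 242, 242]
186 [221, 224, 219, 220, 220, 223, 221, 219, 224, 206, 154, 102, 88, 96, 101, 98, 98, 97, 96, 99, 99] [100, 97, 97, 88, 90, 81, 72, 94, 161, 206, 203, 176, 164, 198, 218, 215]
224 [209, 204, 203, 203, 204, 203, 202, 206, 204, 203, 204, 208, 202, 184, 127, 91, 94, 101, 106, 96, 94] [61, 61, 58, 60, 61, 50, 58, 102, 155, 187, 190, 188, 189, 193, 185, 190]
163 [76.7 63.7]
165 [76.7 65.3]
167 [76.7 66.8]
252 [ 76.7 132.3]
253 [ 76.7 133.1]
254 [ 76.7 133.9]
handle 1046 623.7115478515625 268.9559326171875 12.022333145141602 press [84.70685642 98.53272848]
block 3288 [59.60782941 63.59759282] [102.256998  133.1351338] 0.17372390830519455
```

The centre reads about 99 mm against 100 mm, so the head is roughly 1 mm short. I'll regrip and nudge it left.

Request:
carry_out([
  {"jaw": -1, "dx": 0, "dy": -0.2, "dz": 0, "turn": 0},
  {"jaw": -1, "dx": 0, "dy": -0.36, "dz": -0.1, "turn": 0},
  {"jaw": -1, "dx": 0, "dy": -0.36, "dz": -0.4, "turn": 0},
  {"jaw": -1, "dx": 0, "dy": -0.36, "dz": -0.7, "turn": 0},
  {"jaw": -1, "dx": 0, "dy": -0.36, "dz": -0.84, "turn": 0},
])

```text
time_s: 88.02
tool_pos: [0.6244, 0.269, 0.3638]
orientation: [-3.14, -0.003, 3.096]
contact_force: [-0.5, -0.8, 0.3]
opening: 0.0851
grasp_force: 0.0
```

Request:
carry_out([
  {"jaw": 1, "dx": 0, "dy": 0, "dz": 0, "turn": 0},
  {"jaw": 1, "dx": 0, "dy": 0, "dz": 0, "turn": 0},
  {"jaw": 1, "dx": 0, "dy": 0, "dz": 0, "turn": 0},
  {"jaw": 1, "dx": 0, "dy": 0, "dz": 0, "turn": 0},
  {"jaw": 1, "dx": 0, "dy": 0, "dz": 0, "turn": 0},
])

```text
time_s: 88.65
tool_pos: [0.6252, 0.2701, 0.3673]
orientation: [-3.14, 0.002, 3.097]
contact_force: [-1.3, -5.0, 5.5]
opening: 0.0225
grasp_force: 59.1
```

Request:
carry_out([
  {"jaw": 1, "dx": 0, "dy": 0.008, "dz": 0, "turn": 0},
  {"jaw": 1, "dx": 0, "dy": 0.016, "dz": 0, "turn": 0},
  {"jaw": 1, "dx": 0, "dy": 0.024, "dz": 0, "turn": 0},
  {"jaw": 1, "dx": 0, "dy": 0.024, "dz": 0, "turn": 0},
  {"jaw": 1, "dx": 0, "dy": 0.024, "dz": 0, "turn": 0},
])

```text
time_s: 89.28
tool_pos: [0.6252, 0.2709, 0.3673]
orientation: [-3.136, 0.002, 3.095]
contact_force: [-1.8, -10.3, 6.9]
opening: 0.0221
grasp_force: 59.4
```

Request:
carry_out([
  {"jaw": 1, "dx": 0, "dy": 0.005, "dz": 0, "turn": 0},
  {"jaw": 1, "dx": 0, "dy": 0.01, "dz": 0, "turn": 0},
  {"jaw": 1, "dx": 0, "dy": 0.01, "dz": 0, "turn": 0},
  {"jaw": 1, "dx": 0, "dy": 0.01, "dz": 0, "turn": 0},
  {"jaw": 1, "dx": 0, "dy": 0.01, "dz": 0, "turn": 0},
])

```text
time_s: 89.9
tool_pos: [0.6253, 0.2718, 0.3673]
orientation: [-3.135, 0.002, 3.095]
contact_force: [-1.6, -10.4, 7.0]
opening: 0.0224
grasp_force: 59.5
```

Request:
carry_out([
  {"jaw": 1, "dx": 0, "dy": 0, "dz": 0, "turn": 0},
  {"jaw": -1, "dx": 0, "dy": 0, "dz": 0, "turn": 0},
  {"jaw": -1, "dx": 0, "dy": 0, "dz": 0, "turn": 0},
  {"jaw": -1, "dx": 0, "dy": 0, "dz": 0.2, "turn": 0},
  {"jaw": -1, "dx": 0, "dy": 0, "dz": 0.4, "turn": 0},
])

```text
time_s: 90.52
tool_pos: [0.6247, 0.2749, 0.4058]
orientation: [3.141, -0.001, 3.098]
contact_force: [0.8, 0.6, 0.5]
opening: 0.0851
grasp_force: 0.0
```

Request:
carry_out([
  {"jaw": -1, "dx": 0, "dy": 0, "dz": 0.2, "turn": 0},
  {"jaw": -1, "dx": -0.1, "dy": 0.15, "dz": 0.43, "turn": 0},
  {"jaw": -1, "dx": -0.25, "dy": 0.326, "dz": 0.43, "turn": 0},
  {"jaw": -1, "dx": -0.25, "dy": 0.326, "dz": 0.43, "turn": 0},
  {"jaw": -1, "dx": -0.25, "dy": 0.326, "dz": 0.43, "turn": 0},
])

```text
time_s: 91.15
tool_pos: [0.5995, 0.3071, 0.4474]
orientation: [-3.141, -0.002, 3.098]
contact_force: [-0.2, -0.4, -0.3]
opening: 0.0855
grasp_force: 0.0
```

```bash
python3 - <<'E'
from h import *
import pickle
c=cam('wrist'); pickle.dump(c,open('w18.pkl','wb')); save(c,'w18.png',scale=1.5); o=observe(); print(o['time_s'],o['tool_pos'])
g,P,R=gap(c)
Y=lambda u,v,z:(R.T@(onz(c,u,v,z)[:2]-P))*1000
C=cloud(c)
m=(C[...,2]>.217)&(C[...,2]<.232)&(c['range_z']>0)&(C[...,0]>.59)&(C[...,0]<.66)
p=C[m]; (x,y),r=cv2.minEnclosingCircle((p[:,:2]*1000).astype(np.float32)); print('handle',m.sum(),x,y,r,'press',R.T@(np.array([x,y])/1000-P)*1000)
m2=(abs(C[...,2]-.174)<.004)&(C[...,0]>.6)&(C[...,0]<.64)&(c['range_z']>0); q=(C[m2][:,:2]-P)@R*1000; print('block',m2.sum(),q.min(0),q.max(0))
u,v=map(int,proj(c,[*(P+R@np.array([.085,.135])),.157])); print(u,v)
for k in range(v-8,v+10,4): print(k,g[k,u-10:u+12].astype(int).tolist())
# knob
m3=(C[...,2]>.238)&(C[...,2]<.256)&(c['range_z']>0)&(C[...,0]<.52)&(C[...,1]>.15); p=C[m3]
if m3.sum()>20: print('knob',m3.sum(),cv2.minEnclosingCircle((p[:,:2]*1000).astype(np.float32)),np.median(p[:,2]))
E
```

```text
91.2 [0.5997859  0.30679277 0.44749375]
handle 982 623.4130249023438 270.69403076171875 11.96458911895752 press [ 84.33303244 100.25620077]
block 3096 [59.81238557 65.33742069] [102.24632069 134.71786362]
256 214
206 [47, 50, 53, 51, 49, 50, 53, 46, 48, 55, 77, 112, 120, 124, 129, 124, 128, 126, 124, 127, 129, 123]
210 [100, 92, 97, 87, 68, 50, 50, 53, 51, 53, 72, 110, 122, 122, 123, 120, 120, 126, 122, 125, 126, 121]
214 [99, 103, 100, 88, 61, 54, 50, 45, 45, 53, 76, 108, 116, 115, 117, 119, 113, 115, 117, 114, 112, 113]
218 [52, 53, 51, 52, 49, 54, 51, 47, 51, 48, 72, 100, 107, 106, 110, 107, 104, 110, 104, 107, 109, 110]
222 [57, 52, 52, 52, 54, 51, 55, 50, 47, 47, 70, 93, 100, 102, 97, 99, 95, 106, 96, 106, 101, 102]
```

View pics/w18.png

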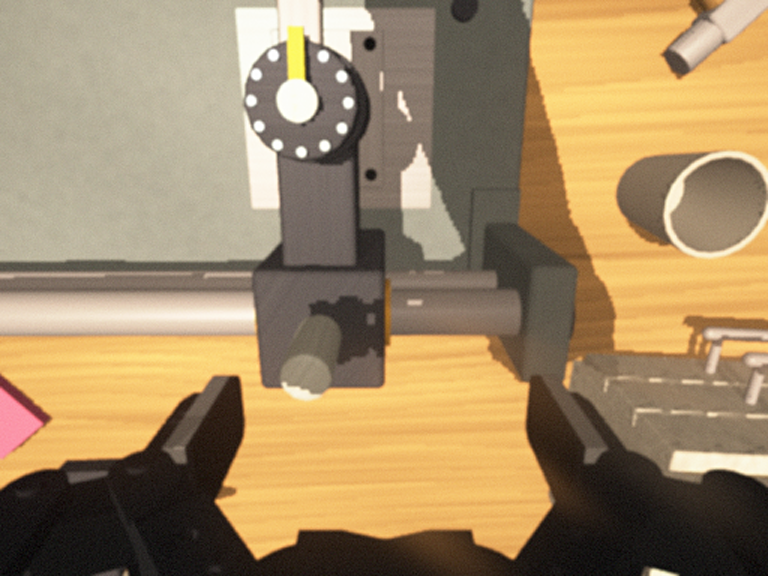

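The head's centre is now at 100.0–100.3 mm in the press frame, with its face at the ring. Next is the crank: the pointer lies straight toward the robot.

Request:
carry_out([
  {"jaw": -1, "dx": -0.2, "dy": -0.05, "dz": 0, "turn": 0},
  {"jaw": -1, "dx": -0.4, "dy": -0.1, "dz": 0, "turn": 0},
  {"jaw": -1, "dx": -0.6, "dy": -0.15, "dz": 0, "turn": 0},
  {"jaw": -1, "dx": -0.8, "dy": -0.2, "dz": 0, "turn": 0},
  {"jaw": -1, "dx": -1, "dy": -0.29, "dz": 0, "turn": 0},
])

```text
time_s: 91.82
tool_pos: [0.4995, 0.2772, 0.448]
orientation: [-3.141, -0.001, 3.097]
contact_force: [0.5, -0.7, 1.0]
opening: 0.0854
grasp_force: 0.0
```

Request:
carry_out([
  {"jaw": -1, "dx": -0.2, "dy": 0, "dz": 0, "turn": 0},
  {"jaw": -1, "dx": -0.4, "dy": 0, "dz": 0, "turn": 0},
  {"jaw": -1, "dx": -0.56, "dy": 0, "dz": 0, "turn": 0},
  {"jaw": -1, "dx": -0.56, "dy": 0, "dz": 0, "turn": 0},
  {"jaw": -1, "dx": -0.56, "dy": 0, "dz": 0, "turn": 0},
])

```text
time_s: 92.45
tool_pos: [0.4445, 0.2779, 0.4487]
orientation: [3.141, 0.001, 3.097]
contact_force: [-0.2, 0.8, -0.6]
opening: 0.0853
grasp_force: 0.0
```

```bash
cat >> h.py <<'E'
def knob(c):
    C=cloud(c); m=(C[...,2]>.241)&(C[...,2]<.256)&(c['range_z']>0)&(np.hypot(C[...,0]-.509,C[...,1]-.275)<.09)
    n,l,st,_=cv2.connectedComponentsWithStats(m.astype(np.uint8)); r=[]
    for i in range(1,n):
        if st[i,4]>60:
            p=C[l==i]; (x,y),rr=cv2.minEnclosingCircle((p[:,:2]*1000).astype(np.float32)); r.append((st[i,4],round(x,1),round(y,1),round(rr,1),p[:,2].mean().round(4)))
    return r
def pointer(c,z=.21):
    h=cv2.cvtColor(c['pixels'],cv2.COLOR_RGB2HSV); m=((h[...,0]>=24)&(h[...,0]<=34)&(h[...,1]>190)&(h[...,2]>60))
    n,l,st,ce=cv2.connectedComponentsWithStats(m.astype(np.uint8)); C=cloud(c); r=[]
    for i in range(1,n):
        if st[i,4]>40:
            p=C[(l==i)&(c['range_z']>0)]; vx,vy,_,_=cv2.fitLine((p[:,:2]*1000).astype(np.float32),cv2.DIST_HUBER,0,.01,.01).ravel()
            r.append((int(st[i,4]),ce[i].round(),p.mean(0).round(4),'dir',round(float(vx),3),round(float(vy),3)))
    return r
E
python3 - <<'E'
from h import *
import pickle
c=cam('wrist'); save(c,'w19.png'); o=observe(); print(o['time_s'],o['tool_pos'])
print(knob(c)); print(pointer(c)); d=pickle.load(open('w18.pkl','rb')); print(pointer(d))
E
```

```text
92.5 [0.44455707 0.27785712 0.44864439]
[(np.int32(1496), 443.7, 279.5, 12.9, np.float64(0.247))]
[]
[]
```

View pics/w19.png

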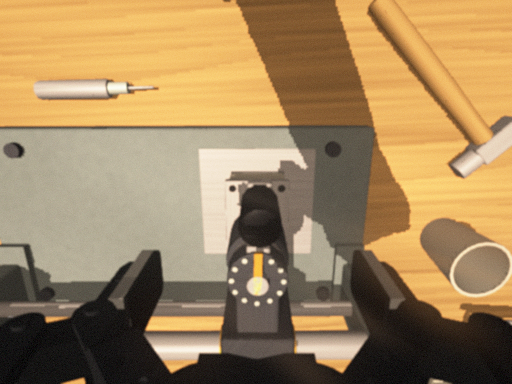

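The knob is at (260,225), with the pointer (258,268) on the hub (257,286). My 14 pictures are used up, so from here I measure numerically only.

```bash
cat >> h.py <<'E'
def pointer(c):
    C=cloud(c); R0=np.hypot(C[...,0]-.509,C[...,1]-.275)<.045
    h=cv2.cvtColor(c['pixels'],cv2.COLOR_RGB2HSV)
    def big(m):
        n,l,st,ce=cv2.connectedComponentsWithStats((m&R0&(c['range_z']>0)).astype(np.uint8))
        return None if n<2 else l==1+np.argmax(st[1:,4])
    y=big((h[...,1]>150)&(h[...,0]>12)&(h[...,0]<36)&(h[...,2]>90)&(C[...,2]>.15))
    w=big((h[...,1]<90)&(h[...,2]>170)&(C[...,2]>.15))
    out={}
    if y is not None:
        p=C[y]; vx,vy,_,_=cv2.fitLine((p[:,:2]*1000).astype(np.float32),cv2.DIST_HUBER,0,.01,.01).ravel()
        out['ptr']=(int(y.sum()),p.mean(0).round(4).tolist(),'slope deg cw from -x',round(float(np.degrees(np.arctan2(vy,-vx))),1))
    if w is not None: out['hub']=(int(w.sum()),C[w].mean(0).round(4).tolist())
    if len(out)==2:
        d=np.array(out['ptr'][1])-out['hub'][1]; out['ang']=round(float(np.degrees(np.arctan2(d[1],-d[0]))),1)
    return out
E
python3 - <<'E'
from h import *
import pickle
c=cam('wrist'); print(pointer(c),knob(c)); print(pointer(pickle.load(open('w18.pkl','rb'))))
E
```

```text
{'ptr': (230, [0.4921, 0.2766, 0.2062], 'slope deg cw from -x', -177.4), 'hub': (107, [0.5099, 0.2706, 0.2063]), 'ang': 18.6} [(np.int32(1504), 443.8, 279.6, 12.8, np.float64(0.247))]
{'ptr': (341, [0.492, 0.2769, 0.2066], 'slope deg cw from -x', -176.8), 'hub': (678, [0.478, 0.2776, 0.197]), 'ang': -177.1}
```

Request:
carry_out([
  {"jaw": -1, "dx": 0, "dy": 0.014, "dz": -0.15, "turn": 0},
  {"jaw": -1, "dx": 0, "dy": 0.014, "dz": -0.3, "turn": 0},
  {"jaw": -1, "dx": 0, "dy": 0.014, "dz": -0.45, "turn": 0},
  {"jaw": -1, "dx": 0, "dy": 0.014, "dz": -0.55, "turn": 0},
  {"jaw": -1, "dx": 0, "dy": 0.014, "dz": -0.6, "turn": 0},
])

```text
time_s: 93.18
tool_pos: [0.4437, 0.2792, 0.3877]
orientation: [-3.141, -0.001, 3.097]
contact_force: [-0.3, 0.6, -0.0]
opening: 0.0857
grasp_force: 0.0
```

Request:
carry_out([
  {"jaw": 1, "dx": 0, "dy": 0, "dz": 0, "turn": 0},
  {"jaw": 1, "dx": 0, "dy": 0, "dz": 0, "turn": 0},
  {"jaw": 1, "dx": 0, "dy": 0, "dz": 0, "turn": 0},
  {"jaw": 1, "dx": 0, "dy": 0, "dz": 0, "turn": 0},
  {"jaw": 1, "dx": 0, "dy": 0, "dz": 0, "turn": 0},
])

```text
time_s: 93.8
tool_pos: [0.444, 0.2794, 0.3893]
orientation: [3.141, 0.001, 3.097]
contact_force: [-1.0, 1.4, 3.7]
opening: 0.0247
grasp_force: 58.7
```

```bash
python3 - <<'E'
from h import *
o=observe(); print(o['time_s'],o['tool_pos'],o['contact_force'],o['opening'])
r=.65
a0=3.4
for k in range(12):
    b=np.radians(a0+40*k)
    print(round(a0+40*k+40,1),[(round(float(r*(np.cos(b)-np.cos(b+t))),3),round(float(r*(np.sin(b+t)-np.sin(b))),3)) for t in np.radians([8,16,24,32,40])])
E
```

```text
93.8 [0.44399694 0.2794183  0.38928862] [-1.01649791  1.41629073  3.6823738 ] 0.024730978346047386
43.4 [(0.012, 0.09), (0.036, 0.177), (0.072, 0.261), (0.119, 0.338), (0.177, 0.408)]
83.4 [(0.067, 0.061), (0.141, 0.113), (0.222, 0.153), (0.308, 0.182), (0.398, 0.199)]
123.4 [(0.091, 0.004), (0.181, -0.004), (0.269, -0.025), (0.354, -0.059), (0.433, -0.103)]
163.4 [(0.072, -0.055), (0.136, -0.12), (0.19, -0.192), (0.233, -0.272), (0.265, -0.357)]
203.4 [(0.02, -0.088), (0.027, -0.179), (0.022, -0.269), (0.004, -0.358), (-0.026, -0.444)]
243.4 [(-0.042, -0.081), (-0.094, -0.154), (-0.157, -0.22), (-0.227, -0.277), (-0.305, -0.323)]
283.4 [(-0.084, -0.035), (-0.171, -0.058), (-0.262, -0.068), (-0.352, -0.066), (-0.442, -0.051)]
323.4 [(-0.087, 0.027), (-0.168, 0.066), (-0.244, 0.116), (-0.312, 0.176), (-0.371, 0.245)]
363.4 [(-0.049, 0.076), (-0.087, 0.159), (-0.113, 0.246), (-0.126, 0.335), (-0.127, 0.426)]
403.4 [(0.012, 0.09), (0.036, 0.177), (0.072, 0.261), (0.119, 0.338), (0.177, 0.408)]
443.4 [(0.067, 0.061), (0.141, 0.113), (0.222, 0.153), (0.308, 0.182), (0.398, 0.199)]
483.4 [(0.091, 0.004), (0.181, -0.004), (0.269, -0.025), (0.354, -0.059), (0.433, -0.103)]
```

Request:
carry_out([
  {"jaw": 1, "dx": 0.012, "dy": 0.09, "dz": 0, "turn": 0},
  {"jaw": 1, "dx": 0.036, "dy": 0.177, "dz": 0, "turn": 0},
  {"jaw": 1, "dx": 0.072, "dy": 0.261, "dz": 0, "turn": 0},
  {"jaw": 1, "dx": 0.119, "dy": 0.338, "dz": 0, "turn": 0},
  {"jaw": 1, "dx": 0.177, "dy": 0.408, "dz": 0, "turn": 0},
])

```text
time_s: 94.42
tool_pos: [0.4613, 0.3201, 0.3892]
orientation: [-3.14, -0.0, 3.097]
contact_force: [-2.9, -2.5, 7.3]
opening: 0.0246
grasp_force: 58.9
```

Request:
carry_out([
  {"jaw": 1, "dx": 0.067, "dy": 0.061, "dz": 0, "turn": 0},
  {"jaw": 1, "dx": 0.141, "dy": 0.113, "dz": 0, "turn": 0},
  {"jaw": 1, "dx": 0.222, "dy": 0.153, "dz": 0, "turn": 0},
  {"jaw": 1, "dx": 0.308, "dy": 0.182, "dz": 0, "turn": 0},
  {"jaw": 1, "dx": 0.398, "dy": 0.199, "dz": 0, "turn": 0},
])

```text
time_s: 95.05
tool_pos: [0.5011, 0.3402, 0.3892]
orientation: [-3.141, -0.001, 3.098]
contact_force: [-3.4, -0.9, 6.5]
opening: 0.0243
grasp_force: 58.9
```

Request:
carry_out([
  {"jaw": 1, "dx": 0.091, "dy": 0.004, "dz": 0, "turn": 0},
  {"jaw": 1, "dx": 0.181, "dy": -0.004, "dz": 0, "turn": 0},
  {"jaw": 1, "dx": 0.269, "dy": -0.025, "dz": 0, "turn": 0},
  {"jaw": 1, "dx": 0.354, "dy": -0.059, "dz": 0, "turn": 0},
  {"jaw": 1, "dx": 0.433, "dy": -0.103, "dz": 0, "turn": 0},
])

```text
time_s: 95.68
tool_pos: [0.5444, 0.3302, 0.3892]
orientation: [3.14, -0.001, 3.098]
contact_force: [-2.9, 0.4, 6.3]
opening: 0.025
grasp_force: 59.0
```

Request:
carry_out([
  {"jaw": 1, "dx": 0.072, "dy": -0.055, "dz": 0, "turn": 0},
  {"jaw": 1, "dx": 0.136, "dy": -0.12, "dz": 0, "turn": 0},
  {"jaw": 1, "dx": 0.19, "dy": -0.192, "dz": 0, "turn": 0},
  {"jaw": 1, "dx": 0.233, "dy": -0.272, "dz": 0, "turn": 0},
  {"jaw": 1, "dx": 0.265, "dy": -0.357, "dz": 0, "turn": 0},
])

```text
time_s: 96.3
tool_pos: [0.5712, 0.2947, 0.3893]
orientation: [3.139, 0.0, 3.098]
contact_force: [-2.7, 2.8, 5.3]
opening: 0.0248
grasp_force: 59.0
```

Request:
carry_out([
  {"jaw": 1, "dx": 0.02, "dy": -0.088, "dz": 0, "turn": 0},
  {"jaw": 1, "dx": 0.027, "dy": -0.179, "dz": 0, "turn": 0},
  {"jaw": 1, "dx": 0.022, "dy": -0.269, "dz": 0, "turn": 0},
  {"jaw": 1, "dx": 0.004, "dy": -0.358, "dz": 0, "turn": 0},
  {"jaw": 1, "dx": -0.026, "dy": -0.444, "dz": 0, "turn": 0},
])

```text
time_s: 96.92
tool_pos: [0.5689, 0.2497, 0.3892]
orientation: [3.14, 0.001, 3.098]
contact_force: [-1.1, 4.7, 4.9]
opening: 0.0244
grasp_force: 58.9
```

Request:
carry_out([
  {"jaw": 1, "dx": -0.042, "dy": -0.081, "dz": 0, "turn": 0},
  {"jaw": 1, "dx": -0.094, "dy": -0.154, "dz": 0, "turn": 0},
  {"jaw": 1, "dx": -0.157, "dy": -0.22, "dz": 0, "turn": 0},
  {"jaw": 1, "dx": -0.227, "dy": -0.277, "dz": 0, "turn": 0},
  {"jaw": 1, "dx": -0.305, "dy": -0.323, "dz": 0, "turn": 0},
])

```text
time_s: 97.55
tool_pos: [0.5383, 0.2172, 0.3892]
orientation: [3.14, 0.002, 3.097]
contact_force: [1.9, 4.9, 5.1]
opening: 0.0244
grasp_force: 58.9
```

Request:
carry_out([
  {"jaw": 1, "dx": -0.084, "dy": -0.035, "dz": 0, "turn": 0},
  {"jaw": 1, "dx": -0.171, "dy": -0.058, "dz": 0, "turn": 0},
  {"jaw": 1, "dx": -0.262, "dy": -0.068, "dz": 0, "turn": 0},
  {"jaw": 1, "dx": -0.352, "dy": -0.066, "dz": 0, "turn": 0},
  {"jaw": 1, "dx": -0.442, "dy": -0.051, "dz": 0, "turn": 0},
])

```text
time_s: 98.18
tool_pos: [0.4942, 0.212, 0.3892]
orientation: [-3.141, 0.003, 3.097]
contact_force: [4.8, 2.2, 4.6]
opening: 0.0245
grasp_force: 58.8
```

Request:
carry_out([
  {"jaw": 1, "dx": -0.087, "dy": 0.027, "dz": 0, "turn": 0},
  {"jaw": 1, "dx": -0.168, "dy": 0.066, "dz": 0, "turn": 0},
  {"jaw": 1, "dx": -0.244, "dy": 0.116, "dz": 0, "turn": 0},
  {"jaw": 1, "dx": -0.312, "dy": 0.176, "dz": 0, "turn": 0},
  {"jaw": 1, "dx": -0.371, "dy": 0.245, "dz": 0, "turn": 0},
])

```text
time_s: 98.8
tool_pos: [0.4571, 0.236, 0.3891]
orientation: [-3.138, 0.003, 3.096]
contact_force: [4.7, -2.1, 5.2]
opening: 0.0243
grasp_force: 58.9
```

Request:
carry_out([
  {"jaw": 1, "dx": -0.049, "dy": 0.076, "dz": 0, "turn": 0},
  {"jaw": 1, "dx": -0.087, "dy": 0.159, "dz": 0, "turn": 0},
  {"jaw": 1, "dx": -0.113, "dy": 0.246, "dz": 0, "turn": 0},
  {"jaw": 1, "dx": -0.126, "dy": 0.335, "dz": 0, "turn": 0},
  {"jaw": 1, "dx": -0.127, "dy": 0.426, "dz": 0, "turn": 0},
])

```text
time_s: 99.42
tool_pos: [0.4437, 0.2781, 0.389]
orientation: [-3.136, 0.001, 3.096]
contact_force: [0.8, -3.8, 9.1]
opening: 0.0246
grasp_force: 59.2
```

```bash
python3 - <<'E'
from h import *
o=observe(); print(o['time_s'],o['tool_pos'],o['contact_force'],o['opening'])
c=cam('wrist'); print(pointer(c)); t=cam('top'); print(pointer(t))
r=.65
for k in range(9):
    b=np.radians(363.4+15*k)
    print(round(363.4+15*k+15,1),[(round(float(r*(np.cos(b)-np.cos(b+t))),3),round(float(r*(np.sin(b+t)-np.sin(b))),3)) for t in np.radians([5,10,15])])
C=cloud(c); print(C[(np.hypot(C[...,0]-.509,C[...,1]-.275)<.03)&(c['range_z']>0)][:,2].max())
E
```

```text
99.425 [0.44370923 0.27809027 0.38899193] [ 0.79094071 -3.84050938  9.05561945] 0.02456550179085545
{'ptr': (216, [0.4953, 0.2757, 0.2061], 'slope deg cw from -x', 178.3), 'hub': (476, [0.509, 0.2751, 0.2066]), 'ang': 2.5}
{'hub': (8, [0.5064, 0.2773, 0.2081])}
378.4 [(0.006, 0.056), (0.017, 0.112), (0.032, 0.167)]
393.4 [(0.02, 0.053), (0.045, 0.104), (0.074, 0.153)]
408.4 [(0.033, 0.046), (0.07, 0.089), (0.111, 0.128)]
423.4 [(0.044, 0.036), (0.091, 0.068), (0.141, 0.095)]
438.4 [(0.052, 0.023), (0.105, 0.042), (0.16, 0.056)]
453.4 [(0.056, 0.009), (0.113, 0.013), (0.169, 0.012)]
468.4 [(0.056, -0.006), (0.112, -0.017), (0.167, -0.032)]
483.4 [(0.053, -0.02), (0.104, -0.045), (0.153, -0.074)]
498.4 [(0.046, -0.033), (0.089, -0.07), (0.128, -0.111)]
0.20824236527144502
```

Request:
carry_out([
  {"jaw": 1, "dx": 0.006, "dy": 0.056, "dz": 0, "turn": 0},
  {"jaw": 1, "dx": 0.017, "dy": 0.112, "dz": 0, "turn": 0},
  {"jaw": 1, "dx": 0.032, "dy": 0.167, "dz": 0, "turn": 0},
  {"jaw": 1, "dx": 0.032, "dy": 0.167, "dz": 0, "turn": 0},
  {"jaw": 1, "dx": 0.032, "dy": 0.167, "dz": 0, "turn": 0},
])

```text
time_s: 100.15
tool_pos: [0.4467, 0.295, 0.389]
orientation: [-3.138, -0.0, 3.097]
contact_force: [-0.4, -1.1, 9.7]
opening: 0.0242
grasp_force: 59.6
```

Request:
carry_out([
  {"jaw": 1, "dx": 0.02, "dy": 0.053, "dz": 0, "turn": 0},
  {"jaw": 1, "dx": 0.045, "dy": 0.104, "dz": 0, "turn": 0},
  {"jaw": 1, "dx": 0.074, "dy": 0.153, "dz": 0, "turn": 0},
  {"jaw": 1, "dx": 0.074, "dy": 0.153, "dz": 0, "turn": 0},
  {"jaw": 1, "dx": 0.074, "dy": 0.153, "dz": 0, "turn": 0},
])

```text
time_s: 100.78
tool_pos: [0.4538, 0.3104, 0.389]
orientation: [-3.138, -0.001, 3.097]
contact_force: [-2.1, -0.6, 10.1]
opening: 0.0244
grasp_force: 59.6
```

```bash
cat >> h.py <<'E'
def st():
    o=observe(); p=o['tool_pos'][:2]*1000-[508.8,275.7]; a=np.arctan2(p[1],-p[0]); f=o['contact_force']
    t=np.array([np.sin(a),np.cos(a)]); print('t',o['time_s'],'knob deg',round(np.degrees(a),1),'r',round(np.hypot(*p),1),'Ftan',round(float(f[:2]@t),1),'F',f.round(1),'open',round(o['opening'],4)); print(pointer(cam('wrist')))
E
python3 -c "from h import *; st()"
```

```text
t 100.775 knob deg 32.3 r 65.0 Ftan -1.6 F [-2.1 -0.6 10.1] open 0.0244
{'ptr': (6, [0.4646, 0.276, 0.2684], 'slope deg cw from -x', -123.2), 'hub': (42, [0.4998, 0.2929, 0.2006]), 'ang': -25.6}
```

```bash
python3 - <<'E'
import numpy as np
r=.65
for k in range(8):
    b=np.radians(393.4+15*k)
    print(round(393.4+15*k+15,1),[(round(float(r*(np.cos(b)-np.cos(b+t))),3),round(float(r*(np.sin(b+t)-np.sin(b))),3)) for t in np.radians([3,6,9,12,15])])
E
```

```text
408.4 [(0.019, 0.028), (0.04, 0.055), (0.063, 0.08), (0.086, 0.105), (0.111, 0.128)]
423.4 [(0.026, 0.022), (0.053, 0.042), (0.081, 0.062), (0.11, 0.079), (0.141, 0.095)]
438.4 [(0.031, 0.014), (0.062, 0.027), (0.095, 0.038), (0.127, 0.048), (0.16, 0.056)]
453.4 [(0.034, 0.006), (0.067, 0.01), (0.101, 0.013), (0.135, 0.013), (0.169, 0.012)]
468.4 [(0.034, -0.003), (0.068, -0.008), (0.101, -0.014), (0.134, -0.022), (0.167, -0.032)]
483.4 [(0.032, -0.012), (0.063, -0.025), (0.094, -0.04), (0.124, -0.056), (0.153, -0.074)]
498.4 [(0.028, -0.019), (0.055, -0.04), (0.08, -0.063), (0.105, -0.086), (0.128, -0.111)]
513.4 [(0.022, -0.026), (0.042, -0.053), (0.062, -0.081), (0.079, -0.11), (0.095, -0.141)]
```

Request:
carry_out([
  {"jaw": 1, "dx": 0.019, "dy": 0.028, "dz": 0, "turn": 0},
  {"jaw": 1, "dx": 0.04, "dy": 0.055, "dz": 0, "turn": 0},
  {"jaw": 1, "dx": 0.063, "dy": 0.08, "dz": 0, "turn": 0},
  {"jaw": 1, "dx": 0.086, "dy": 0.105, "dz": 0, "turn": 0},
  {"jaw": 1, "dx": 0.111, "dy": 0.128, "dz": 0, "turn": 0},
])

```text
time_s: 101.45
tool_pos: [0.4644, 0.3231, 0.389]
orientation: [-3.138, -0.002, 3.097]
contact_force: [-4.8, -1.1, 12.2]
opening: 0.0248
grasp_force: 59.7
```

```bash
python3 -c "from h import *; st()"
```

```text
t 101.45 knob deg 46.9 r 65.0 Ftan -4.3 F [-4.8 -1.1 12.2] open 0.0248
{'ptr': (27, [0.4695, 0.2761, 0.269], 'slope deg cw from -x', -93.6), 'hub': (53, [0.4899, 0.2704, 0.2005]), 'ang': 15.6}
```

Request:
carry_out([
  {"jaw": 1, "dx": 0.026, "dy": 0.022, "dz": 0, "turn": 0},
  {"jaw": 1, "dx": 0.053, "dy": 0.042, "dz": 0, "turn": 0},
  {"jaw": 1, "dx": 0.081, "dy": 0.062, "dz": 0, "turn": 0},
  {"jaw": 1, "dx": 0.11, "dy": 0.079, "dz": 0, "turn": 0},
  {"jaw": 1, "dx": 0.141, "dy": 0.095, "dz": 0, "turn": 0},
])

```text
time_s: 102.12
tool_pos: [0.4784, 0.333, 0.3891]
orientation: [-3.139, -0.003, 3.098]
contact_force: [-4.3, 0.0, 12.0]
opening: 0.0251
grasp_force: 59.7
```

```bash
python3 -c "from h import *; st()"
```

```text
t 102.125 knob deg 62.0 r 64.9 Ftan -3.8 F [-4.3  0.  12. ] open 0.0251
{'ptr': (228, [0.4999, 0.2879, 0.2063], 'slope deg cw from -x', -121.6), 'hub': (58, [0.4893, 0.2755, 0.2003]), 'ang': 130.5}
```

Request:
carry_out([
  {"jaw": 1, "dx": 0.031, "dy": 0.014, "dz": 0, "turn": 0},
  {"jaw": 1, "dx": 0.062, "dy": 0.027, "dz": 0, "turn": 0},
  {"jaw": 1, "dx": 0.095, "dy": 0.038, "dz": 0, "turn": 0},
  {"jaw": 1, "dx": 0.127, "dy": 0.048, "dz": 0, "turn": 0},
  {"jaw": 1, "dx": 0.16, "dy": 0.056, "dz": 0, "turn": 0},
])

```text
time_s: 102.8
tool_pos: [0.4944, 0.339, 0.3891]
orientation: [-3.141, -0.003, 3.098]
contact_force: [-4.5, 2.8, 10.7]
opening: 0.0247
grasp_force: 59.6
```

```bash
python3 -c "from h import *; st()"
```

```text
t 102.8 knob deg 77.2 r 64.9 Ftan -3.7 F [-4.5  2.8 10.7] open 0.0247
{'ptr': (700, [0.5058, 0.2877, 0.2064], 'slope deg cw from -x', -105.7), 'hub': (190, [0.5043, 0.274, 0.2066]), 'ang': 96.2}
```

Request:
carry_out([
  {"jaw": 1, "dx": 0.034, "dy": 0.006, "dz": 0, "turn": 0},
  {"jaw": 1, "dx": 0.067, "dy": 0.01, "dz": 0, "turn": 0},
  {"jaw": 1, "dx": 0.101, "dy": 0.013, "dz": 0, "turn": 0},
  {"jaw": 1, "dx": 0.135, "dy": 0.013, "dz": 0, "turn": 0},
  {"jaw": 1, "dx": 0.169, "dy": 0.012, "dz": 0, "turn": 0},
])

```text
time_s: 103.48
tool_pos: [0.5114, 0.3405, 0.3892]
orientation: [3.141, -0.002, 3.098]
contact_force: [-3.9, 3.4, 9.7]
opening: 0.0246
grasp_force: 59.5
```

```bash
python3 -c "from h import *; st()"
```

```text
t 103.475 knob deg 92.3 r 64.9 Ftan -4.0 F [-3.9  3.4  9.7] open 0.0246
{'ptr': (532, [0.5093, 0.2929, 0.2061], 'slope deg cw from -x', -90.3), 'hub': (660, [0.5092, 0.2751, 0.2064]), 'ang': 90.3}
```

Request:
carry_out([
  {"jaw": 1, "dx": 0.034, "dy": -0.003, "dz": 0, "turn": 0},
  {"jaw": 1, "dx": 0.068, "dy": -0.008, "dz": 0, "turn": 0},
  {"jaw": 1, "dx": 0.101, "dy": -0.014, "dz": 0, "turn": 0},
  {"jaw": 1, "dx": 0.134, "dy": -0.022, "dz": 0, "turn": 0},
  {"jaw": 1, "dx": 0.167, "dy": -0.032, "dz": 0, "turn": 0},
])

```text
time_s: 104.15
tool_pos: [0.5284, 0.3376, 0.3892]
orientation: [3.141, -0.002, 3.098]
contact_force: [-3.7, 5.7, 9.1]
opening: 0.0243
grasp_force: 59.5
```

```bash
python3 -c "from h import *; st()"
```

```text
t 104.15 knob deg 107.6 r 64.9 Ftan -5.2 F [-3.7  5.7  9.1] open 0.0243
{'ptr': (749, [0.5127, 0.2876, 0.2063], 'slope deg cw from -x', 103.8), 'hub': (894, [0.5169, 0.3085, 0.1967]), 'ang': -78.6}
```

Request:
carry_out([
  {"jaw": 1, "dx": 0.032, "dy": -0.012, "dz": 0, "turn": 0},
  {"jaw": 1, "dx": 0.063, "dy": -0.025, "dz": 0, "turn": 0},
  {"jaw": 1, "dx": 0.094, "dy": -0.04, "dz": 0, "turn": 0},
  {"jaw": 1, "dx": 0.124, "dy": -0.056, "dz": 0, "turn": 0},
  {"jaw": 1, "dx": 0.153, "dy": -0.074, "dz": 0, "turn": 0},
])

```text
time_s: 104.82
tool_pos: [0.544, 0.3303, 0.3892]
orientation: [3.14, -0.001, 3.098]
contact_force: [-0.5, 5.2, 8.4]
opening: 0.0246
grasp_force: 59.5
```

```bash
python3 -c "from h import *; st()"
```

```text
t 104.825 knob deg 122.8 r 64.9 Ftan -3.3 F [-0.5  5.2  8.4] open 0.0246
{'ptr': (799, [0.5151, 0.2855, 0.2065], 'slope deg cw from -x', 121.0), 'hub': (1049, [0.5268, 0.3054, 0.1966]), 'ang': -59.5}
```

Request:
carry_out([
  {"jaw": 1, "dx": 0.028, "dy": -0.019, "dz": 0, "turn": 0},
  {"jaw": 1, "dx": 0.055, "dy": -0.04, "dz": 0, "turn": 0},
  {"jaw": 1, "dx": 0.08, "dy": -0.063, "dz": 0, "turn": 0},
  {"jaw": 1, "dx": 0.105, "dy": -0.086, "dz": 0, "turn": 0},
  {"jaw": 1, "dx": 0.128, "dy": -0.111, "dz": 0, "turn": 0},
])

```text
time_s: 105.5
tool_pos: [0.5571, 0.3192, 0.3893]
orientation: [3.14, -0.0, 3.098]
contact_force: [-0.0, 4.8, 7.5]
opening: 0.0242
grasp_force: 59.4
```

```bash
python3 -c "from h import *; st()"
```

```text
t 105.5 knob deg 138.0 r 65.0 Ftan -3.6 F [-0.   4.8  7.5] open 0.0242
{'ptr': (824, [0.5177, 0.2835, 0.2065], 'slope deg cw from -x', 135.4), 'hub': (1088, [0.5344, 0.2996, 0.1964]), 'ang': -44.0}
```

Request:
carry_out([
  {"jaw": 1, "dx": 0.022, "dy": -0.026, "dz": 0, "turn": 0},
  {"jaw": 1, "dx": 0.042, "dy": -0.053, "dz": 0, "turn": 0},
  {"jaw": 1, "dx": 0.062, "dy": -0.081, "dz": 0, "turn": 0},
  {"jaw": 1, "dx": 0.079, "dy": -0.11, "dz": 0, "turn": 0},
  {"jaw": 1, "dx": 0.095, "dy": -0.141, "dz": 0, "turn": 0},
])

```text
time_s: 106.18
tool_pos: [0.5664, 0.3057, 0.3893]
orientation: [3.138, -0.001, 3.099]
contact_force: [0.4, 8.1, 6.5]
opening: 0.0246
grasp_force: 59.4
```

```bash
python3 - <<'E'
from h import *; st()
r=.65
for k in range(5):
    b=np.radians(513.4+15*k)
    print(round(513.4+15*k+15,1),[(round(float(r*(np.cos(b)-np.cos(b+t))),3),round(float(r*(np.sin(b+t)-np.sin(b))),3)) for t in np.radians([3,6,9,12,15])])
E
```

```text
t 106.175 knob deg 152.5 r 65.0 Ftan -7.0 F [0.4 8.1 6.5] open 0.0246
{'ptr': (537, [0.5225, 0.2861, 0.2065], 'slope deg cw from -x', 141.4), 'hub': (1096, [0.5402, 0.2917, 0.1965]), 'ang': -17.6}
528.4 [(0.014, -0.031), (0.027, -0.062), (0.038, -0.095), (0.048, -0.127), (0.056, -0.16)]
543.4 [(0.006, -0.034), (0.01, -0.067), (0.013, -0.101), (0.013, -0.135), (0.012, -0.169)]
558.4 [(-0.003, -0.034), (-0.008, -0.068), (-0.014, -0.101), (-0.022, -0.134), (-0.032, -0.167)]
573.4 [(-0.012, -0.032), (-0.025, -0.063), (-0.04, -0.094), (-0.056, -0.124), (-0.074, -0.153)]
588.4 [(-0.019, -0.028), (-0.04, -0.055), (-0.063, -0.08), (-0.086, -0.105), (-0.111, -0.128)]
```

The ram is hard on the plate: Ftan is 7 N and the pointer has begun to lag. Continuing carefully.

Request:
carry_out([
  {"jaw": 1, "dx": 0.014, "dy": -0.031, "dz": 0, "turn": 0},
  {"jaw": 1, "dx": 0.027, "dy": -0.062, "dz": 0, "turn": 0},
  {"jaw": 1, "dx": 0.038, "dy": -0.095, "dz": 0, "turn": 0},
  {"jaw": 1, "dx": 0.048, "dy": -0.127, "dz": 0, "turn": 0},
  {"jaw": 1, "dx": 0.056, "dy": -0.16, "dz": 0, "turn": 0},
])

```text
time_s: 106.85
tool_pos: [0.5724, 0.2896, 0.3893]
orientation: [3.138, 0.0, 3.099]
contact_force: [1.1, 6.9, 6.6]
opening: 0.0246
grasp_force: 59.2
```

```bash
python3 -c "from h import *; st()"
```

```text
t 106.85 knob deg 167.7 r 65.1 Ftan -6.5 F [1.1 6.9 6.6] open 0.0246
{'ptr': (753, [0.5197, 0.2838, 0.2062], 'slope deg cw from -x', 143.9), 'hub': (1375, [0.5415, 0.2827, 0.1968]), 'ang': 2.9}
```

Request:
carry_out([
  {"jaw": 1, "dx": 0.006, "dy": -0.034, "dz": 0, "turn": 0},
  {"jaw": 1, "dx": 0.01, "dy": -0.067, "dz": 0, "turn": 0},
  {"jaw": 1, "dx": 0.013, "dy": -0.101, "dz": 0, "turn": 0},
  {"jaw": 1, "dx": 0.013, "dy": -0.135, "dz": 0, "turn": 0},
  {"jaw": 1, "dx": 0.012, "dy": -0.169, "dz": 0, "turn": 0},
])

```text
time_s: 107.52
tool_pos: [0.5739, 0.2725, 0.3893]
orientation: [3.139, 0.001, 3.098]
contact_force: [3.3, 6.8, 6.0]
opening: 0.0243
grasp_force: 59.1
```

```bash
python3 -c "from h import *; st()"
```

```text
t 107.525 knob deg -177.2 r 65.2 Ftan -7.0 F [3.3 6.8 6. ] open 0.0243
{'ptr': (876, [0.5174, 0.2818, 0.2066], 'slope deg cw from -x', 142.9), 'hub': (1399, [0.5422, 0.274, 0.1969]), 'ang': 17.5}
```

Request:
carry_out([
  {"jaw": 1, "dx": -0.003, "dy": -0.034, "dz": 0, "turn": 0},
  {"jaw": 1, "dx": -0.008, "dy": -0.068, "dz": 0, "turn": 0},
  {"jaw": 1, "dx": -0.01, "dy": -0.08, "dz": 0, "turn": 0},
  {"jaw": 1, "dx": -0.01, "dy": -0.08, "dz": 0, "turn": 0},
  {"jaw": 1, "dx": -0.01, "dy": -0.08, "dz": 0, "turn": 0},
])

```text
time_s: 108.2
tool_pos: [0.573, 0.2644, 0.3893]
orientation: [3.139, 0.002, 3.098]
contact_force: [3.2, 5.0, 5.5]
opening: 0.0248
grasp_force: 59.1
```

```bash
python3 -c "from h import *; st()"
```

```text
t 108.2 knob deg -170.0 r 65.2 Ftan -5.5 F [3.2 5.  5.5] open 0.0248
{'ptr': (531, [0.5226, 0.2856, 0.2064], 'slope deg cw from -x', 141.8), 'hub': (1427, [0.5417, 0.2696, 0.1969]), 'ang': 40.0}
```

Request:
carry_out([
  {"jaw": -1, "dx": 0, "dy": 0.012, "dz": 0, "turn": 0},
  {"jaw": -1, "dx": 0, "dy": 0.012, "dz": 0, "turn": 0},
  {"jaw": -1, "dx": 0, "dy": 0.012, "dz": 0, "turn": 0},
  {"jaw": -1, "dx": 0, "dy": 0.012, "dz": 0.2, "turn": 0},
  {"jaw": -1, "dx": 0, "dy": 0.012, "dz": 0.4, "turn": 0},
])

```text
time_s: 108.88
tool_pos: [0.5726, 0.2645, 0.4284]
orientation: [-3.14, -0.002, 3.097]
contact_force: [-0.2, 0.9, 0.2]
opening: 0.0857
grasp_force: 0.0
```

Request:
carry_out([
  {"jaw": -1, "dx": 0, "dy": 0, "dz": 0.2, "turn": 0},
  {"jaw": -1, "dx": 0, "dy": 0, "dz": 0.4, "turn": 0},
  {"jaw": -1, "dx": 0, "dy": 0, "dz": 0.5, "turn": 0},
  {"jaw": -1, "dx": 0, "dy": 0, "dz": 0.5, "turn": 0},
  {"jaw": -1, "dx": 0, "dy": 0, "dz": 0.5, "turn": 0},
])

```text
time_s: 109.5
tool_pos: [0.5727, 0.2648, 0.4776]
orientation: [-3.141, -0.002, 3.097]
contact_force: [0.2, -0.1, -0.6]
opening: 0.0852
grasp_force: 0.0
```

```bash
python3 - <<'E'
from h import *; c=cam('wrist'); k=knob(c); print(k,pointer(c))
for q in k: print(np.degrees(np.arctan2(q[2]-275.7,508.8-q[1]))%360)
g,P,R=gap(c); C=cloud(c)
m=(C[...,2]>.217)&(C[...,2]<.232)&(c['range_z']>0)&(C[...,0]>.59)&(C[...,0]<.66)
(x,y),r=cv2.minEnclosingCircle((C[m][:,:2]*1000).astype(np.float32)); print('handle',r,R.T@(np.array([x,y])/1000-P)*1000)
m=(abs(C[...,2]-.088)<.005)&(np.hypot(C[...,0]-.509,C[...,1]-.275)<.08)&(c['range_z']>0); q=(C[m][:,:2]-P)@R*1000; print('plate',m.sum(),np.percentile(q,[.5,99.5],axis=0).round(1).tolist())
print(observe()['tool_pos'])
E
```

```text
[(np.int32(1138), 573.0, 264.7, 13.1, np.float64(0.2471))] {'ptr': (239, [0.5216, 0.2849, 0.2062], 'slope deg cw from -x', 145.3), 'hub': (648, [0.5417, 0.2696, 0.1969]), 'ang': 37.3}
189.72262431194028
handle 11.895026206970215 [84.05990796 99.92024481]
plate 1975 [[-76.8, 65.7], [16.3, 133.3]]
[0.57273068 0.26477368 0.4775415 ]
```

```bash
python3 -c "
from bench import job_done
print(job_done())"
```

```text
the job is handed in; nothing more can be done
None
```

The job is handed in: four slabs and the plate are clamped on the outline with the head's face at the ring, and the clutch is past its first click at about 0.75 rad of slip by camera (second click at 1.05); the job was handed in at about 110 s.

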